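# Deal one bead into each gift box with the crank-driven bead drum

### The arm

A 7-joint arm with a two-finger parallel gripper is mounted at the origin on the work surface. World frame = base frame: x ahead of the robot, y to its left, z up, the work surface at z = 0. Lengths are in m, angles in rad, forces in N, time in s.
With the tool pointing down it reaches from about 0.425 to 0.925 m from the base axis. Payload 6.8 kg.
Tool frame: the origin (TCP) lies midway between the tips of the shut fingers; the grasp point (between the pads) lies 19 mm behind it; z points along the fingers, y is the line along which they close (so a half turn about z gives the same grasp; the last joint's range is limited). The gripper opens to 85 mm and grips with 20 to 120 N. Pads are 22 mm wide; open, the fingers measure 114 mm over their backs; the gripper's body (76 mm by 85 mm) begins 54 mm behind the grasp point. The pads swing forward as they close: fully open they stand 13 mm farther back than shut.
Start: joints at [-1.365, 0.477, 0.022, 1.555, -0.011, 1.109, -0.083], TCP at [0.208, 0.642, 0.231] pointing down, gripper open.
Joint ranges: [-2.96, 2.96], [-0.34, 2.1], [-1.41, 1.46], [0.24, 2.44], [-1.37, 4.51], [0.17, 1.92], [-2.96, 2.96]. Speed limits (rad/s): [2.39, 2.39, 3.14, 3.14, 3.14, 3.14, 3.14].

### API

Orientations are given as a unit quaternion [w, x, y, z].
In Python, from station import bot gives the robot as it stands.
- The arm moves only by the tool jog_arm, never from a script. Its argument "rows" is a list of rows, each an object of numbers: "fingers": the finger opening in mm, from 0 to 85.4; "x", "y", "z": the shift along the tool's x, y, z in mm; "ax", "ay", "az": the turn, a rotation vector about the tool's x, y, z in degrees. A call has exactly 8 rows; each row shifts and turns the commanded pose from where the row before left it, along the tool's axes as they then stand; what a row does not reach is not made up. A row lasts 1/10 s, in which the tool goes at most 50 mm and 8.59 degrees, less where a joint would pass 70% of its speed; a pose out of reach is approached as far as the arm can. A call with a gripper value outside its range is refused whole. The fingers move at their own pace and stop on an object; "force" is the grip in N (left out, the last holds). Time passes only in rows, so rows that do not move let the fingers close, or fill a call up. It gives the time, the measured TCP pose, the force, the opening and the grip force at its end, in the units of the state.
- bot.get_obs(): the state, without advancing time (a new reading comes with each control period).
- bot.read_camera(name): name is "scene" or "top" or "wrist"; returns a dict with "pixels" (400x640x3 uint8, red, green, blue), "vertical_fov" (degrees; the focal length in pixels is half the picture's height over the tangent of half this angle, whatever the lens; pixels are square), "cx", "cy" (the principal point, pixels), "world_from_camera" (4x4, takes a point from camera to world coordinates). Camera axes: x right, y down, z forward; pixel columns grow to the right and rows downward; lengths in m; the calibration is good to about 2 mm. The wrist camera is an equidistant fisheye: a pixel r from the principal point sees the ray r / f radians off the axis. A picture is of the moment at which its call begins. There is no depth.
- bot.hand_in(): hands the job in; it is judged then, once.
The state is a dict: "t": time; "q": joint angles; "joint_vel": joint speeds; "joint_torque": joint torques, N m; "eef_pos": TCP position; "tool_rot": TCP orientation; "contact_force": force on the tool from outside, world axes, zero at the start; "torque": the same for the moment, N m; "gripper_width": opening from 0.0 (shut) to 1.0 (fully open); "grasp_force": force on a finger pad.
Only numpy, scipy, OpenCV 4.12 (cv2) and the standard library are available. Lean on these libraries where they do the work, as an engineer would, in place of code of your own. Each camera call takes 0.05 s, during which the arm holds its last target. There are 200 camera calls.

### The job

Fit the crank fully down onto the square shaft of the bead dispenser, then put exactly one bead into every gift box on the table: stand a box under the chute, wind the crank slowly (two seconds or more a turn) until a single bead drops into it, and move the filled box to the cork mat. At the end all the boxes stand upright and wholly on the cork mat with one bead each, and the crank is off the shaft and stands upright on its rubber pad as it did at the start; leave everything else on the table where it is.

Things in the scene. Friction and masses are not known exactly. Their poses are not given: they have to be found in the camera images.
- dispenser: fixed; origin on the table, drum axis. Housing 197 mm across with a clear cover (top 119 mm up) over a 6-pocket star wheel; 4 pockets start with one bead each, 2 empty. Opening at local -y: a bead brought there rolls down a 46 mm wide chute along -y, lip 146 mm from the axis, edges 83 mm up, on a block 40 mm wide. Gear block 85 x 85, 100 tall, at local (-30, 150) mm.
- drop_spot (a point): table point below the chute where beads land: centre of a grey 68 mm painted square, 184 mm from the drum axis along the dispenser's -y; axes as the dispenser's. A box centred here (within 5 mm), sides along these axes, catches every bead; it can be lowered straight from above. A fence 190 mm long, 15 mm high, along local x, its face 149 mm from the drum axis, stands behind the box.
- drum (a joint): turn of the star wheel, rad, clockwise from above positive, no limits; geared, it turns 1/4 as far as the shaft, the same way. Near 0 at the start, an empty pocket at the opening. Wound clockwise, a bead comes after 0.5 to 1.5 crank turns, never two within a third of a turn.
- shaft (a joint): turn of the upright crank shaft, rad, clockwise from above positive, no limits; light friction (about 0.05 N m), stays where left. It has a square stub 14 x 14 mm rising 22 mm above a round flange, topped by a 10 mm square nose 4 mm tall. At 0 the stub's sides lie along the dispenser's x and y.
- shaft_seat (a point): on the shaft axis at the top of the round flange (36 mm across) at the stub's foot, 106 mm above the table; axes turn with the shaft, x and y along the stub's sides. The crank is home when its underside rests here.
- crank: steel crank, 0.4 kg; origin at the centre of its underside, z up. Hub 31.5 mm square, 30 tall, with a square socket 16.5 mm wide, 30 deep, open below, sides along x and y. At z 30 to 38 an arm 22 mm wide runs to local +x. Above the hub a 22 mm square grip block, z 38 to 72, for lifting. The knob stands 55 mm out on the arm. Stands stably on its hub.
- knob_grip (a point): mid-height of the crank's round wooden knob (18 mm across, 46 mm tall, upright, spins freely on its pin), 55 mm along the crank's local x, 65 mm above the crank's underside. Its axes spin with the knob.
- crank_pad: black rubber pad, 130 x 130 x 3 mm, fixed; origin at the centre of its underside
- mat: cork mat, 160 mm along its x, 300 mm along its y, 3 mm thick, fixed, bare; origin at the centre of its underside
- box1: open wooden gift box, 60 x 60 mm outside, 40 tall, walls and floor 5 mm, 80 g, may be absent; origin at the centre of its underside, z up
- box2: open wooden gift box, 60 x 60 mm outside, 40 tall, walls and floor 5 mm, 80 g, may be absent; origin at the centre of its underside, z up
- box3: open wooden gift box, 60 x 60 mm outside, 40 tall, walls and floor 5 mm, 80 g, may be absent; origin at the centre of its underside, z up
- bead1_center (a point): centre of a hard dark-grey polished, slippery bead (ball), 22 mm across, 12 g
- bead2_center (a point): centre of a hard dark-grey polished, slippery bead (ball), 22 mm across, 12 g
- bead3_center (a point): centre of a hard dark-grey polished, slippery bead (ball), 22 mm across, 12 g
- bead4_center (a point): centre of a hard dark-grey polished, slippery bead (ball), 22 mm across, 12 g
- water: bystander: clear water bottle, 60 mm across, 150 tall
- jar: bystander: amber jar, 70 mm across, 90 tall
- tin: bystander: metal can, 68 mm across, 70 tall
- shell1: bystander: oyster shell, a dome 68 mm across, 21 tall
- shell2: bystander: oyster shell, a dome 68 mm across, 21 tall
- phone: bystander: black phone, 75 x 150 x 9 mm, lying flat
- knife: bystander: flat shell scraper with a wooden handle, 170 mm long, lying
Things that resemble listed ones, but are neither listed nor needed, are in the scene too. What is shaped like the crank but purple is not meant.

How it is judged:
By the outcome, as a careful person would: the job done as asked, in the order asked, and still so for the second after the job is handed in, with the robot touching nothing.
Of box1, box2, box3 only 2 to 3 are there at a start; the rules pass over those that are not, and their reading is None.
At some moment in a run one of box1, box2, box3 may be knocked a few centimetres aside while the robot is not near it.
It also fails if it takes over 210 s, if anything falls off the work surface, if the arm or the gripper's body presses on something with over 40 N, if the wrist force passes 120 N, or if a joint passes its speed limit or range.

## Working session

There is one attempt and no reset: what is moved stays moved. The work goes in short steps, Python scripts to look and compute and a tool call to move; the robot and the scene stay as the last step left them, time stands still between calls to the robot, and variables do not carry over. Pictures are saved under pics/ and viewed, at most 14 in all, crops included, and the job is handed in when it is done.

Besides the shell and the picture viewer there is one more tool, called after "Request:" as name([rows], argument=value, ...), one row to a line, values as JSON. jog_arm: Moves the arm, as the interface text tells. Its arguments: {"type":"object","properties":{"rows":{"type":"array","items":{"type":"object","properties":{"fingers":{"type":"number"},"x":{"type":"number"},"y":{"type":"number"},"z":{"type":"number"},"ax":{"type":"number"},"ay":{"type":"number"},"az":{"type":"number"}}}},"force":{"type":"number"}},"required":["rows"]}

```bash
ls; mkdir -p pics; cat > h.py <<'E'
import numpy as np, cv2
from station import bot
def cam(n):
    return bot.read_camera(n)
def save(c,name,crop=None,scale=1):
    p=c["pixels"][:,:,::-1]
    if crop: x0,y0,x1,y1=crop; p=p[y0:y1,x0:x1]
    if scale!=1: p=cv2.resize(p,None,fx=scale,fy=scale,interpolation=cv2.INTER_CUBIC)
    cv2.imwrite("pics/"+name,p)
def ray(c,u,v,fish=False):
    f=200/np.tan(np.radians(c["vertical_fov"])/2)
    a=np.array([(u-c["cx"]),(v-c["cy"])],float)
    if fish:
        r=np.hypot(*a); th=r/f; d=np.array([*(a/max(r,1e-9)*np.sin(th)),np.cos(th)])
    else: d=np.array([*(a/f),1.])
    T=np.array(c["world_from_camera"]); return T[:3,3],T[:3,:3]@d
def onz(c,u,v,z,fish=False):
    o,d=ray(c,u,v,fish); return (o+d*(z-o[2])/d[2])
def proj(c,P,fish=False):
    f=200/np.tan(np.radians(c["vertical_fov"])/2)
    T=np.array(c["world_from_camera"]); p=T[:3,:3].T@(np.array(P)-T[:3,3])
    if fish:
        r=np.hypot(p[0],p[1]); th=np.arctan2(r,p[2]); return np.array([c["cx"],c["cy"]])+f*th*p[:2]/r
    return np.array([c["cx"],c["cy"]])+f*p[:2]/p[2]
E
python3 - <<'E'
from h import *
for n in ("top","scene"):
    c=cam(n); save(c,n+"0.png",scale=1.25); np.save(n+"0.npy",c["pixels"]); print(n,c["vertical_fov"],c["cx"],c["cy"],np.round(c["world_from_camera"],3).tolist())
o=bot.get_obs(); print(o)
E
```

```text
pics
top 48.389033001928766 322.0246835019894 195.62983433443995 [[0.027, -0.994, 0.11, 0.417], [-1.0, -0.027, 0.0, 0.042], [0.003, -0.11, -0.994, 1.176], [0.0, 0.0, 0.0, 1.0]]
scene 55.505502702429 325.206511460942 198.84948319242076 [[0.029, 0.679, -0.733, 1.195], [1.0, -0.026, 0.016, 0.01], [-0.008, -0.733, -0.68, 0.743], [0.0, 0.0, 0.0, 1.0]]
{'t': 0.1, 'q': array([-1.36508831,  0.47773628,  0.02231924,  1.55634533, -0.01150309,
        1.1092852 , -0.08309814]), 'joint_vel': array([ 0.00073337, -0.00264394,  0.00164043, -0.00399466,  0.00094842,
       -0.00033752,  0.00011225]), 'joint_torque': array([ 4.38554707e-03, -5.97764289e+01,  1.61360878e+00, -2.81956279e+01,
        1.28063301e-02,  5.02771174e-03, -3.63557581e-05]), 'eef_pos': array([0.20819319, 0.64153534, 0.23041291]), 'tool_rot': array([-7.56900031e-05,  1.56240506e-01,  9.87718698e-01, -8.19731683e-04]), 'contact_force': array([-0.70594059, -0.17840949, -1.18114537]), 'torque': array([ 0.02436469, -0.04336084,  0.00184195]), 'grasp_force': 0.0, 'gripper_width': 0.9980132250819905}
```

View pics/top0.png

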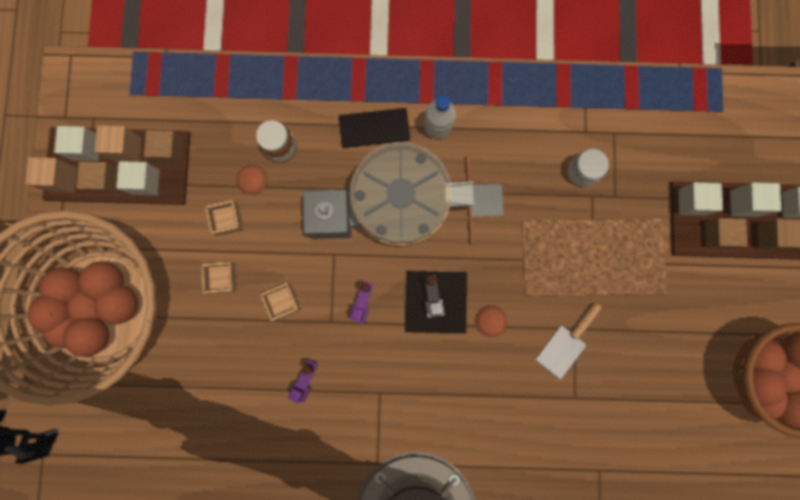

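View pics/scene0.png

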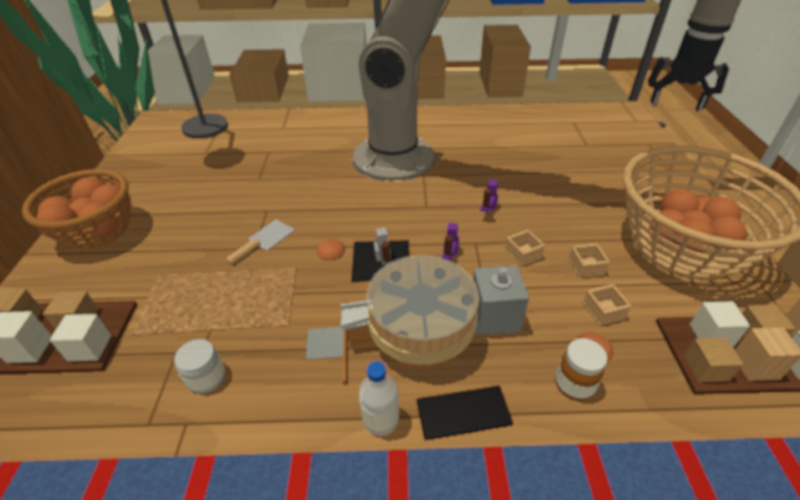

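The top view, in 1.25x pixels, shows the dispenser at (400,193), the gear block at (326,212), and the grey drop square at (487,200). The pad with the steel crank is at (435,300). The three open boxes are at (223,217), (217,277) and (279,300), and the mat is at (595,257).

There are three crank-shaped things: steel at (434,297), purple at (361,302) and purple at (303,381). The steel one on the black pad fits the description. I'll confirm it with a crop and measure.

```bash
python3 - <<'E'
from h import *
c=cam("top"); p=c["pixels"]; save(c,"crop1.png",(150,110,410,290),3)
hsv=cv2.cvtColor(p,cv2.COLOR_RGB2HSV)
def rect(name,m,z,roi):
    x0,y0,x1,y1=roi; mm=np.zeros(m.shape,np.uint8); mm[y0:y1,x0:x1]=m[y0:y1,x0:x1]*255
    cs,_=cv2.findContours(mm,cv2.RETR_EXTERNAL,cv2.CHAIN_APPROX_NONE)
    for k in sorted(cs,key=cv2.contourArea)[::-1][:1]:
        w=np.array([onz(c,*q[0],z)[:2] for q in k],np.float32)*1000
        r=cv2.minAreaRect(w); print(name,"ctr",np.round(r[0],1),"size",np.round(r[1],1),"ang",round(r[2],1), cv2.boundingRect(k))
H,S,V=[hsv[:,:,i].astype(int) for i in range(3)]
print("cols", [ (n,p[y,x].tolist()) for n,(x,y) in dict(spot=(392,160),pad=(335,225),box=(223-50,217-50),table=(250,250),mat=(470,205),gear=(248,165),drum=(300,154)).items()])
rect("spot",(S<70)&(V>60),0.0005,(380,140,410,180))
rect("pad",(V<60),0.003,(315,210,385,275))
rect("mat",(p[:,:,0]>150)&(S>90),0.003,(405,160,545,250))
rect("gear top",(S<70)&(V>60),0.1,(235,145,285,195))
rect("phone",(V<60),0.009,(260,80,335,125))
np.save("t.npy",p)
# boxes: 
for n,b in dict(A=(150,150,205,197),B=(150,200,200,245),C=(198,217,250,265)).items():
    x0,y0,x1,y1=b; cv2.imwrite
    g=p[y0:y1,x0:x1].astype(int).sum(2); print(n,g.max(),np.median(g))
print(onz(c,400/1.25,193/1.25,.119),onz(c,357/1.25,150/1.25,.119))
for n in [(434,297),(361,302),(303,381),(424,157),(590,167),(272,140),(490,320),(251,180)]: print(n,np.round(onz(c,n[0]/1.25,n[1]/1.25,.03),3))
E
```

```text
cols [('spot', [130, 126, 117]), ('pad', [36, 29, 23]), ('box', [133, 98, 66]), ('table', [140, 96, 62]), ('mat', [136, 96, 65]), ('gear', [115, 112, 103]), ('drum', [138, 122, 99])]
spot ctr [ 649.8 -140.3] size [68.1 59.2] ang 1.6 (380, 147, 23, 26)
pad ctr [428.7 -30.9] size [125.5 125. ] ang 89.8 (324, 217, 49, 49)
mat ctr [ 554.5 -323.2] size [13.3 29.3] ang 89.7 (457, 191, 6, 12)
gear top ctr [594.1 186.7] size [ 92.1 100.7] ang 2.1 (243, 152, 42, 38)
phone ctr [799.  110.8] size [ 69.8 144.9] ang 8.1 (272, 87, 55, 31)
A 430 286.0
B 436 283.0
C 436 281.0
[0.63395227 0.04925951 0.119     ] [0.71674237 0.13537283 0.119     ]
(434, 297) [ 0.437 -0.026  0.03 ]
(361, 302) [0.423 0.123 0.03 ]
(303, 381) [0.261 0.235 0.03 ]
(424, 157) [0.731 0.001 0.03 ]
(590, 167) [ 0.719 -0.349  0.03 ]
(272, 140) [0.759 0.324 0.03 ]
(490, 320) [ 0.394 -0.141  0.03 ]
(251, 180) [0.671 0.363 0.03 ]
```

View pics/crop1.png

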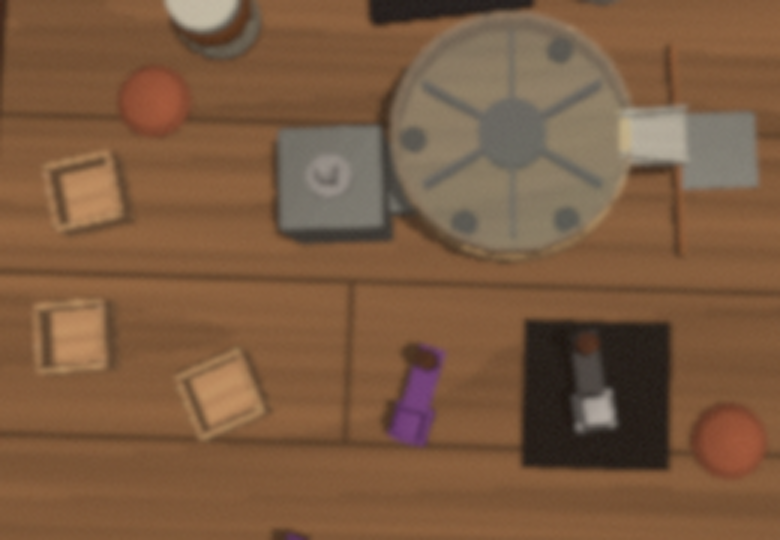

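The crop confirms it. The steel crank is on the black pad, with its bright grip block at crop (597,411) and its brown knob at (587,343). The purple one at (420,395) is a decoy. Beads sit at the upper-right, left, lower-left and lower-right pockets.

```bash
cat >> h.py <<'E'
def state():
    o=bot.get_obs(); from scipy.spatial.transform import Rotation as R
    w,x,y,z=o["tool_rot"]; return o,np.array(o["eef_pos"])*1000,R.from_quat([x,y,z,w]).as_matrix()
def go(target,yaw=None,tip=True):
    """tool shift (after the turn) to TCP target mm, closing axis at yaw deg"""
    o,p,M=state(); cur=np.degrees(np.arctan2(M[1,1],M[0,1]))
    az=0
    if yaw is not None:
        az=-((yaw-cur+90)%180-90)
    from scipy.spatial.transform import Rotation as R
    # level the tool too
    a=np.radians(cur-az); ty=np.array([np.cos(a),np.sin(a),0]); tz=np.array([0,0,-1.]); N=np.c_[np.cross(ty,tz),ty,tz]
    rv=np.degrees(R.from_matrix(M.T@N).as_rotvec())
    print("t",round(o["t"],2),"p",np.round(p,1),"yaw",round(cur,2),"turn",np.round(rv,2),"shift",np.round(N.T@(np.array(target)-p),1), "axes x",np.round(N[:,0],3),"y",np.round(N[:,1],3))
def crp(n,u,v): return 150+u/3,110+v/3
E
python3 - <<'E'
from h import *
c=cam("top")
P=lambda u,v,z:np.round(onz(c,150+u/3,110+v/3,z)*1000,1)
h=P(597,411,.075);k=P(587,343,.091);print("hub",h,"knob",k,"yaw",np.degrees(np.arctan2(k[1]-h[1],k[0]-h[0])),np.hypot(*(k-h)[:2]))
print("drum",P(513,133,.119),"stub",P(327,175,.13))
print("fence",P(669,45,.015),P(680,255,.015),"spot far corners",P(754,112,0),P(757,187,0))
for n,q in dict(A=[(43,166),(111,151),(129,216),(61,233)],B=[(34,303),(107,298),(110,370),(37,374)],C=[(174,379),(239,349),(269,405),(206,438)]).items():
    w=np.array([P(*a,.04)[:2] for a in q]);print(n,w.mean(0),[round(float(x),1) for x in (np.degrees(np.arctan2(w[1,1]-w[0,1],w[1,0]-w[0,0])),np.linalg.norm(w[1]-w[0]),np.linalg.norm(w[2]-w[1]))])
print("mat",[onz(c,u/1.25,v/1.25,.003)[:2].round(3) for u,v in [(523,220),(667,219),(667,296),(526,295)]])
go([425,-30,230],90)
E
```

```text
hub [413.6 -28.1  75. ] knob [468.3 -17.9  91. ] yaw 10.562726390537486 55.64287914908788
drum [634.2  46.9 119. ] stub [593.9 193.4 130. ]
fence [739.1 -89.4  15. ] [ 551.1 -101.8   15. ] spot far corners [ 683.8 -168.3    0. ] [ 615.8 -171.5    0. ]
A [589.1   412.975] [-75.7, 59.6, 59.2]
B [464.525 417.025] [-84.5, 62.2, 61.3]
C [420.275 287.2  ] [-63.5, 60.0, 54.1]
mat [array([ 0.607, -0.214]), array([ 0.617, -0.521]), array([ 0.453, -0.517]), array([ 0.447, -0.221])]
t 0.2 p [208.2 641.7 230.7] yaw 72.02 turn [-6.000e-02 -1.000e-02 -1.798e+01] shift [-216.8 -671.7    0.7] axes x [-1.  0.  0.] y [0. 1. 0.]
```

Request:
jog_arm([
  {"z": -35,"az": 8},
  {"z": -35,"az": 8},
  {"az": 2},
  {"y": -40},
  {"y": -45,"x": -25},
  {"y": -50,"x": -25},
  {"y": -45,"x": -25},
  {"y": -45,"x": -25},
])

```text
invalid input
```

Request:
jog_arm([
  {"x": 0,"y": 0,"z": -35,"ax": 0,"ay": 0,"az": -7,"fingers": 85},
  {"x": 0,"y": 0,"z": -35,"ax": 0,"ay": 0,"az": -7,"fingers": 85},
  {"x": 0,"y": 0,"z": 0,"ax": 0,"ay": 0,"az": -7,"fingers": 85},
  {"x": 0,"y": 0,"z": 0,"ax": 0,"ay": 0,"az": -7,"fingers": 85},
  {"x": -30,"y": -35,"z": 0,"ax": 0,"ay": 0,"az": 0,"fingers": 85},
  {"x": -35,"y": -35,"z": 0,"ax": 0,"ay": 0,"az": 0,"fingers": 85},
  {"x": -35,"y": -35,"z": 0,"ax": 0,"ay": 0,"az": 0,"fingers": 85},
  {"x": -35,"y": -35,"z": 0,"ax": 0,"ay": 0,"az": 0,"fingers": 85},
])

```text
t: 1.0
eef_pos: [0.367, 0.5263, 0.3012]
tool_rot: [0.0, -0.088, 0.996, -0.0]
contact_force: [0.0, 0.8, 0.3]
gripper_width: 0.996
grasp_force: 0.0
```

```bash
python3 - <<'E'
from h import *
go([425,-30,230],100)
E
```

```text
t 1.0 p [367.  526.3 301.2] yaw 100.04 turn [-0.01 -0.    0.04] shift [  39.4 -557.9   71.2] axes x [-0.985 -0.174 -0.   ] y [-0.174  0.985  0.   ]
```

Request:
jog_arm([
  {"x": 0,"y": -46,"z": 0,"fingers": 85},
  {"x": 0,"y": -46,"z": 0,"fingers": 85},
  {"x": 0,"y": -46,"z": 0,"fingers": 85},
  {"x": 0,"y": -46,"z": 0,"fingers": 85},
  {"x": 0,"y": -46,"z": 0,"fingers": 85},
  {"x": 0,"y": -46,"z": 0,"fingers": 85},
  {"x": 5,"y": -46,"z": 0,"fingers": 85},
  {"x": 5,"y": -46,"z": 0,"fingers": 85},
])

```text
invalid input
```

Request:
jog_arm([
  {"x": 6,"y": -46,"z": 0,"fingers": 85},
  {"x": 6,"y": -46,"z": 0,"fingers": 85},
  {"x": 6,"y": -46,"z": 0,"fingers": 85},
  {"x": 6,"y": -46,"z": 0,"fingers": 85},
  {"x": 0,"y": 0,"z": 35,"fingers": 85},
  {"x": 0,"y": 0,"z": 36,"fingers": 85},
  {"fingers": 85},
  {"fingers": 85},
])

```text
invalid input
```

```bash
python3 - <<'E'
from h import *
go([414,-28,230],100)
c=cam("wrist"); print(c["vertical_fov"],c["cx"],c["cy"]); save(c,"w1.png",scale=1.25)
for n,P in dict(hub=[.4136,-.0281,.075],knob=[.468,-.0179,.091]).items(): print(n,proj(c,P,True)*1.25)
E
```

```text
t 1.0 p [367.  526.3 301.2] yaw 100.04 turn [-0.01 -0.    0.04] shift [  49.9 -554.    71.2] axes x [-0.985 -0.174 -0.   ] y [-0.174  0.985  0.   ]
65.70646984690485 322.09446590749286 203.76380120427876
hub [ 19.60735405 194.98765349]
knob [ 18.24445527 234.71010571]
```

View pics/w1.png

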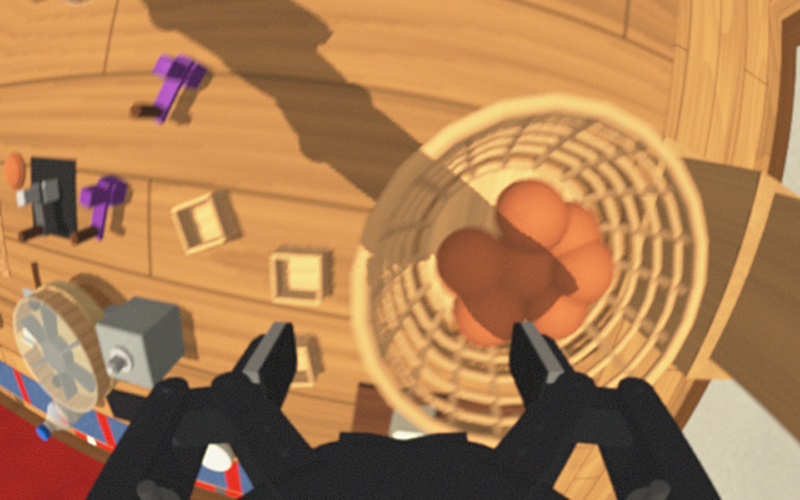

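The move was refused because rows need every field. In the wrist view the fingers are at the bottom, with the basket under the camera, boxes at (205,222) and (300,277), and the steel crank at (40,195) on its pad.

Request:
jog_arm([
  {"x": 0,"y": -46,"z": 0,"ax": 0,"ay": 0,"az": 0,"fingers": 85},
  {"x": 0,"y": -46,"z": 0,"ax": 0,"ay": 0,"az": 0,"fingers": 85},
  {"x": 0,"y": -46,"z": 0,"ax": 0,"ay": 0,"az": 0,"fingers": 85},
  {"x": 0,"y": -46,"z": 0,"ax": 0,"ay": 0,"az": 0,"fingers": 85},
  {"x": 0,"y": -46,"z": 0,"ax": 0,"ay": 0,"az": 0,"fingers": 85},
  {"x": 0,"y": -46,"z": 0,"ax": 0,"ay": 0,"az": 0,"fingers": 85},
  {"x": 5,"y": -46,"z": 0,"ax": 0,"ay": 0,"az": 0,"fingers": 85},
  {"x": 5,"y": -46,"z": 0,"ax": 0,"ay": 0,"az": 0,"fingers": 85},
])

```text
t: 1.85
eef_pos: [0.4196, 0.1617, 0.3013]
tool_rot: [0.0, -0.087, 0.996, 0.0]
contact_force: [1.2, 0.2, -0.2]
gripper_width: 0.998
grasp_force: 0.0
```

Request:
jog_arm([
  {"x": 6,"y": -46,"z": 0,"ax": 0,"ay": 0,"az": 0,"fingers": 60},
  {"x": 6,"y": -46,"z": 0,"ax": 0,"ay": 0,"az": 0,"fingers": 60},
  {"x": 6,"y": -46,"z": 0,"ax": 0,"ay": 0,"az": 0,"fingers": 60},
  {"x": 6,"y": -46,"z": 0,"ax": 0,"ay": 0,"az": 0,"fingers": 60},
  {"x": 0,"y": 0,"z": 35,"ax": 0,"ay": 0,"az": 0,"fingers": 60},
  {"x": 0,"y": 0,"z": 36,"ax": 0,"ay": 0,"az": 0,"fingers": 60},
  {"x": 0,"y": 0,"z": 0,"ax": 0,"ay": 0,"az": 0,"fingers": 60},
  {"x": 0,"y": 0,"z": 0,"ax": 0,"ay": 0,"az": 0,"fingers": 60},
])

```text
t: 2.65
eef_pos: [0.4281, -0.0217, 0.2307]
tool_rot: [-0.001, -0.087, 0.996, -0.0]
contact_force: [0.8, 0.5, -0.4]
gripper_width: 0.702
grasp_force: 0.0
```

```bash
python3 - <<'E'
from h import *
go([414,-28,230],100)
c=cam("wrist"); save(c,"w2.png",scale=1.25)
for n,P in dict(hub=[.4136,-.0281,.075],knob=[.468,-.0179,.091]).items(): print(n,proj(c,P,True)*1.25)
E
```

```text
t 2.65 p [428.1 -21.7 230.7] yaw 100.03 turn [-0.01 -0.06  0.03] shift [15.  -3.8  0.7] axes x [-0.985 -0.174 -0.   ] y [-0.174  0.985  0.   ]
hub [397.62271442 215.89218395]
knob [398.25082353 289.10649997]
```

View pics/w2.png

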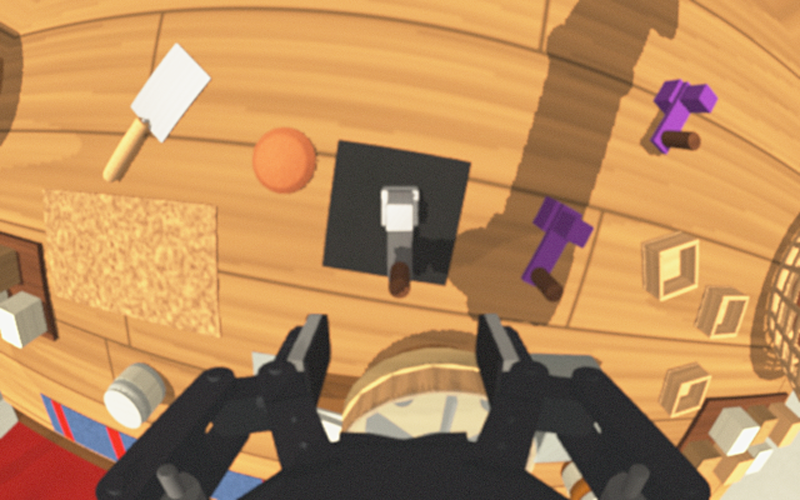

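The wrist view shows the crank upright on the pad, with its grip-block top at (400,217) and knob at (400,280). Its arm runs straight along the image's vertical, so its yaw matches the tool's at about 10°.

```bash
python3 - <<'E'
from h import *
c=cam("wrist");p=c["pixels"];x0,y0,x1,y1=295,140,350,245
s=p[y0:y1,x0:x1].max(2)
m=(s>170).astype(np.uint8); m[60:]=0
n,l,st,ct=cv2.connectedComponentsWithStats(m)
for i in range(1,n):
    if st[i,4]>40: print(st[i],ct[i]+[x0,y0], onz(c,*(ct[i]+[x0,y0]),.075,True)*1000)
print(onz(c,320,217/1.25,.075,True)*1000,onz(c,319.5,266/1.25,.091,True)*1000)
E
```

```text
[ 10  10  26  34 627] [316.68580542 169.9553429 ] [412.51715325 -29.67084497  75.        ]
[415.55796823 -25.8259172   75.        ] [450.34371927 -20.06115393  91.        ]
```

Request:
jog_arm([
  {"x": 8,"y": -4,"z": 30,"ax": 0,"ay": 0,"az": 0,"fingers": 60},
  {"x": 7,"y": 0,"z": 30,"ax": 0,"ay": 0,"az": 0,"fingers": 60},
  {"x": 0,"y": 0,"z": 20,"ax": 0,"ay": 0,"az": 0,"fingers": 60},
  {"x": 0,"y": 0,"z": 0,"ax": 0,"ay": 0,"az": 0,"fingers": 60},
  {"x": 0,"y": 0,"z": 0,"ax": 0,"ay": 0,"az": 0,"fingers": 60},
  {"x": 0,"y": 0,"z": 0,"ax": 0,"ay": 0,"az": 0,"fingers": 60},
  {"x": 0,"y": 0,"z": 0,"ax": 0,"ay": 0,"az": 0,"fingers": 60},
  {"x": 0,"y": 0,"z": 0,"ax": 0,"ay": 0,"az": 0,"fingers": 60},
])

```text
t: 3.55
eef_pos: [0.4148, -0.0282, 0.1511]
tool_rot: [0.001, -0.087, 0.996, 0.0]
contact_force: [-0.4, 0.2, -0.5]
gripper_width: 0.705
grasp_force: 0.0
```

Request:
jog_arm([
  {"x": 0,"y": 0,"z": 30,"ax": 0,"ay": 0,"az": 0,"fingers": 60},
  {"x": 0,"y": 0,"z": 30,"ax": 0,"ay": 0,"az": 0,"fingers": 60},
  {"x": 0,"y": 0,"z": 30,"ax": 0,"ay": 0,"az": 0,"fingers": 60},
  {"x": 0,"y": 0,"z": 21,"ax": 0,"ay": 0,"az": 0,"fingers": 60},
  {"x": 0,"y": 0,"z": 0,"ax": 0,"ay": 0,"az": 0,"fingers": 60},
  {"x": 0,"y": 0,"z": 0,"ax": 0,"ay": 0,"az": 0,"fingers": 10},
  {"x": 0,"y": 0,"z": 0,"ax": 0,"ay": 0,"az": 0,"fingers": 10},
  {"x": 0,"y": 0,"z": 0,"ax": 0,"ay": 0,"az": 0,"fingers": 10},
], force=70)

```text
t: 4.35
eef_pos: [0.4152, -0.0282, 0.0405]
tool_rot: [0.001, -0.087, 0.996, 0.0]
contact_force: [-1.3, -0.4, 6.0]
gripper_width: 0.25
grasp_force: 68.1
```

Request:
jog_arm([
  {"x": 0,"y": 0,"z": 0,"ax": 0,"ay": 0,"az": 0,"fingers": 10},
  {"x": 0,"y": 0,"z": 0,"ax": 0,"ay": 0,"az": 0,"fingers": 10},
  {"x": 0,"y": 0,"z": -10,"ax": 0,"ay": 0,"az": 0,"fingers": 10},
  {"x": 0,"y": 0,"z": -30,"ax": 0,"ay": 0,"az": 0,"fingers": 10},
  {"x": 0,"y": 0,"z": -40,"ax": 0,"ay": 0,"az": 0,"fingers": 10},
  {"x": 0,"y": 0,"z": -40,"ax": 0,"ay": 0,"az": 0,"fingers": 10},
  {"x": 0,"y": 0,"z": 0,"ax": 0,"ay": 0,"az": 0,"fingers": 10},
  {"x": 0,"y": 0,"z": 0,"ax": 0,"ay": 0,"az": 0,"fingers": 10},
])

```text
t: 5.15
eef_pos: [0.4141, -0.0281, 0.16]
tool_rot: [0.001, -0.088, 0.996, 0.0]
contact_force: [-0.3, -0.3, -5.5]
gripper_width: 0.249
grasp_force: 69.6
```

```bash
python3 - <<'E'
from h import *
go([660,190,240],94)
E
```

```text
t 5.15 p [414.1 -28.1 160. ] yaw 100.04 turn [0.05 0.11 6.04] shift [-260.6  200.4  -80. ] axes x [-0.998 -0.07  -0.   ] y [-0.07   0.998  0.   ]
```

Request:
jog_arm([
  {"x": 0,"y": 0,"z": -40,"ax": 0,"ay": 0,"az": 3,"fingers": 10},
  {"x": 0,"y": 0,"z": -40,"ax": 0,"ay": 0,"az": 3,"fingers": 10},
  {"x": -35,"y": 25,"z": 0,"ax": 0,"ay": 0,"az": 0,"fingers": 10},
  {"x": -40,"y": 30,"z": 0,"ax": 0,"ay": 0,"az": 0,"fingers": 10},
  {"x": -40,"y": 30,"z": 0,"ax": 0,"ay": 0,"az": 0,"fingers": 10},
  {"x": -40,"y": 30,"z": 0,"ax": 0,"ay": 0,"az": 0,"fingers": 10},
  {"x": -40,"y": 30,"z": 0,"ax": 0,"ay": 0,"az": 0,"fingers": 10},
  {"x": -40,"y": 30,"z": 0,"ax": 0,"ay": 0,"az": 0,"fingers": 10},
])

```text
t: 5.95
eef_pos: [0.636, 0.1638, 0.2358]
tool_rot: [-0.003, -0.035, 0.999, -0.001]
contact_force: [0.9, -0.4, -4.0]
gripper_width: 0.247
grasp_force: 70.4
```

```bash
python3 - <<'E'
from h import *
go([660,190,240],94)
E
```

```text
t 5.95 p [636.  163.8 235.8] yaw 94.03 turn [-0.08 -0.31  0.03] shift [-25.7  24.5  -4.2] axes x [-0.998 -0.07  -0.   ] y [-0.07   0.998  0.   ]
```

Request:
jog_arm([
  {"x": -25,"y": 25,"z": 0,"ax": 0,"ay": 0,"az": 0,"fingers": 10},
  {"x": 0,"y": 0,"z": 0,"ax": 0,"ay": 0,"az": 0,"fingers": 10},
  {"x": 0,"y": 0,"z": 0,"ax": 0,"ay": 0,"az": 0,"fingers": 10},
  {"x": 0,"y": 0,"z": 0,"ax": 0,"ay": 0,"az": 0,"fingers": 10},
  {"x": 0,"y": 0,"z": 0,"ax": 0,"ay": 0,"az": 0,"fingers": 10},
  {"x": 0,"y": 0,"z": 0,"ax": 0,"ay": 0,"az": 0,"fingers": 10},
  {"x": 0,"y": 0,"z": 0,"ax": 0,"ay": 0,"az": 0,"fingers": 10},
  {"x": 0,"y": 0,"z": 0,"ax": 0,"ay": 0,"az": 0,"fingers": 10},
])

```text
t: 6.75
eef_pos: [0.6594, 0.1892, 0.2396]
tool_rot: [0.0, -0.035, 0.999, 0.0]
contact_force: [0.1, -0.0, -4.6]
gripper_width: 0.245
grasp_force: 70.5
```

```bash
python3 - <<'E'
from h import *
go([594,193,230],94)
c=cam("wrist"); s=cam("scene")
uv=proj(c,[.594,.193,.12],True);print(uv); us=proj(s,[.594,.193,.12]);print(us)
a=c["pixels"]; x0,y0=[int(round(q)) for q in uv-[60,60]]; x0=max(x0,0);y0=max(y0,0)
A=cv2.resize(a[y0:y0+120,x0:x0+120],None,fx=4,fy=4,interpolation=cv2.INTER_CUBIC)
sx,sy=[int(round(q)) for q in us-[40,60]]
B=cv2.resize(s["pixels"][sy:sy+120,sx:sx+80],None,fx=4,fy=4,interpolation=cv2.INTER_CUBIC)
cv2.imwrite("pics/stub.png",np.hstack([A,B])[:,:,::-1]); print((x0,y0),(sx,sy))
import pickle; pickle.dump((c,s),open("stub.pkl","wb"))
E
```

```text
t 6.75 p [659.4 189.2 239.6] yaw 94.0 turn [0.02 0.02 0.  ] shift [64.9  8.4  9.6] axes x [-0.998 -0.07  -0.   ] y [-0.07   0.998  0.   ]
[332.05248208 123.78650765]
[399.89190445 218.11289781]
(272, 64) (360, 158)
```

View pics/stub.png

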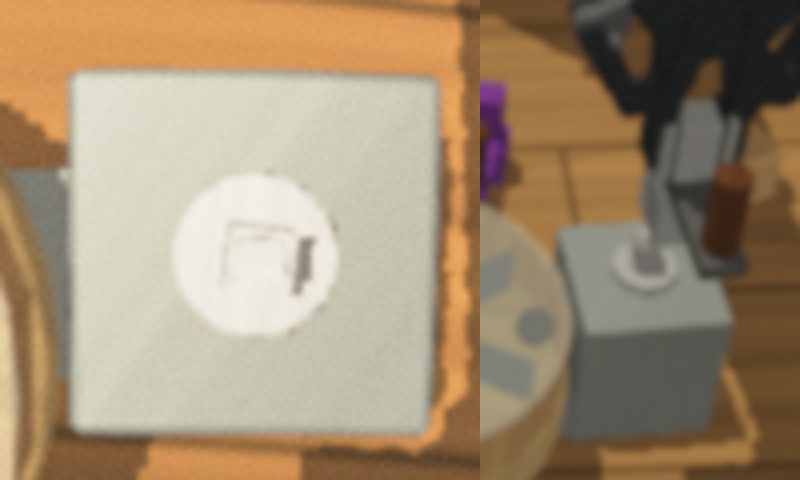

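The wrist view (left crop) shows the gear block square to the image, with the flange circle centred at crop (256,255) and radius 82. The stub outline is turned about 9° clockwise.

```bash
python3 - <<'E'
from h import *
import pickle
c,s=pickle.load(open("stub.pkl","rb"))
P=lambda u,v,z:np.round(onz(c,272+u/4,64+v/4,z,True)*1000,1)
print("flange",P(256,255,.106),"r",P(174,255,.106),P(338,255,.106))
w=np.array([P(72,72,.1),P(440,75,.1),P(438,437,.1),P(72,432,.1)]);print(w,w.mean(0))
print([np.degrees(np.arctan2(*(w[j]-w[i])[[1,0]])) for i,j in((0,1),(3,2),(0,3),(1,2))])
q=[P(232,220,.128),P(298,232,.128),P(224,285,.128),P(294,294,.128)];print(q)
print(np.degrees(np.arctan2(*(q[1]-q[0])[[1,0]])),np.degrees(np.arctan2(*(q[2]-q[0])[[1,0]])))
f=P(256,255,.106)
# dark edge pixels fine
g=cv2.cvtColor(c["pixels"],cv2.COLOR_RGB2GRAY)[110:145,322:352]; print(g[2:28:1,4:28])
go([f[0],f[1],190],85)
E
```

```text
flange [597.9 197.3 106. ] r [599.2 179.2 106. ] [596.4 215.4 106. ]
[[559.2 153.4 100. ]
 [553.1 235.8 100. ]
 [637.  243.7 100. ]
 [642.2 158.1 100. ]] [597.875 197.75  100.   ]
[np.float64(94.2338335214784), np.float64(93.47631274920118), np.float64(3.240998607481952), np.float64(5.379094510826098)]
[array([589.8, 190.8, 128. ]), array([591.2, 204.3, 128. ]), array([603.3, 190.1, 128. ]), array([604. , 204.6, 128. ])]
84.07937928595283 -2.9682340298717875
[[236 238 240 239 237 236 237 237 238 240 238 238 237 236 236 236 234 235
  238 236 233 225 218 212]
 [237 239 240 239 237 237 237 239 239 240 239 238 237 237 236 234 235 235
  235 237 237 235 229 221]
 [237 238 239 238 237 236 236 239 240 239 237 237 236 236 236 235 233 235
  237 237 236 235 234 231]
 [236 238 240 238 238 236 237 239 239 239 239 237 237 237 235 234 235 235
  236 237 236 235 236 233]
 [237 238 239 238 237 236 238 238 239 239 239 238 236 237 235 234 234 235
  236 236 235 235 233 233]
 [237 238 238 237 237 237 237 238 240 239 239 237 237 237 235 234 234 235
  236 236 236 235 234 234]
 [237 238 235 231 230 232 232 2
[... 1425 characters left out ...]
238 238 238 237 237 236 231 218
  211 190 157 140 140 168]
 [231 224 225 228 231 233 237 237 237 236 237 236 236 235 236 235 234 226
  218 189 151 144 154 178]
 [228 224 228 231 231 234 236 235 237 236 235 235 236 235 234 235 233 230
  220 189 155 165 186 210]
 [232 226 229 234 234 236 236 236 237 234 235 235 237 232 233 233 232 231
  221 185 160 178 220 229]
 [234 232 232 234 237 237 237 236 236 234 235 234 234 233 232 232 234 229
  215 177 158 186 225 232]
 [236 235 234 235 237 234 237 237 236 236 235 233 232 233 233 233 234 231
  217 197 183 206 227 232]]
t 6.85 p [659.4 189.3 239.5] yaw 94.01 turn [0.01 0.01 9.01] shift [62.   2.6 49.5] axes x [-0.996  0.087  0.   ] y [0.087 0.996 0.   ]
```

Request:
jog_arm([
  {"x": 0,"y": 0,"z": 0,"ax": 0,"ay": 0,"az": 5,"fingers": 10},
  {"x": 0,"y": 0,"z": 0,"ax": 0,"ay": 0,"az": 4,"fingers": 10},
  {"x": 20,"y": 0,"z": 0,"ax": 0,"ay": 0,"az": 0,"fingers": 10},
  {"x": 21,"y": 0,"z": 0,"ax": 0,"ay": 0,"az": 0,"fingers": 10},
  {"x": 21,"y": 2.6,"z": 30,"ax": 0,"ay": 0,"az": 0,"fingers": 10},
  {"x": 0,"y": 0,"z": 29,"ax": 0,"ay": 0,"az": 0,"fingers": 10},
  {"x": 0,"y": 0,"z": 0,"ax": 0,"ay": 0,"az": 0,"fingers": 10},
  {"x": 0,"y": 0,"z": 0,"ax": 0,"ay": 0,"az": 0,"fingers": 10},
])

```text
t: 7.65
eef_pos: [0.5984, 0.1972, 0.1809]
tool_rot: [0.0, 0.044, 0.999, -0.0]
contact_force: [0.4, 0.1, -4.1]
gripper_width: 0.246
grasp_force: 70.4
```

```bash
python3 - <<'E'
from h import *
go([597.5,197.3,180],85)
s=cam("scene"); t=cam("top")
us=proj(s,[.598,.197,.15]);ut=proj(t,[.598,.197,.15]); print(us,ut)
o,p,M=state()
B=[cv2.resize(q["pixels"][int(u[1])-40:int(u[1])+40,int(u[0])-40:int(u[0])+40],None,fx=5,fy=5,interpolation=cv2.INTER_CUBIC) for q,u in((s,us),(t,ut))]
cv2.imwrite("pics/hover.png",np.hstack(B)[:,:,::-1])
# predicted pixel (crop) of crank/stub landmarks in scene
for n,P in dict(underside=[p[0],p[1],p[2]-37.5],stubtop=[597.9,197.3,132],flange=[597.9,197.3,106]).items():
    a=proj(s,np.array(P)/1000); print(n,(a-us.astype(int)+40)*5)
E
```

```text
t 7.65 p [598.4 197.2 180.9] yaw 85.0 turn [-0.02  0.02  0.  ] shift [0.9 0.  0.9] axes x [-0.996  0.087  0.   ] y [0.087 0.996 0.   ]
[403.69675816 209.91691596] [256.35172338 165.11132312]
underside [203.29627504 215.71463698]
stubtop [198.8129138  232.90796289]
flange [191.4150848  272.66394693]
```

View pics/hover.png

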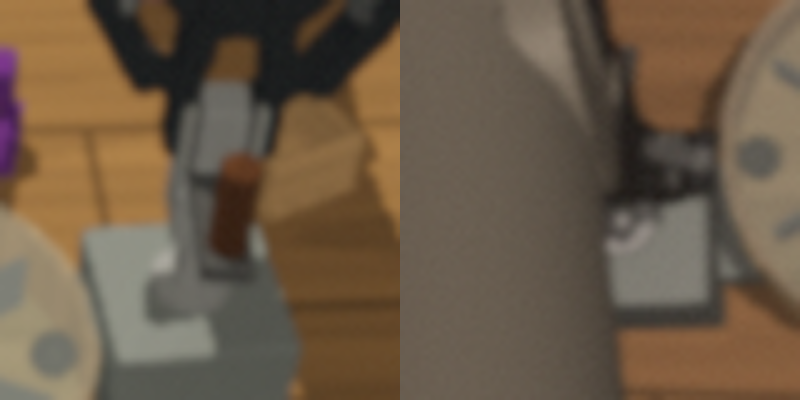

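```bash
python3 - <<'E'
from h import *
s=cam("scene");o,p,M=state();u0=np.array([403,209])
base=p+[0,0,-37.5]; a=np.radians(-5); ex=np.array([np.cos(a),np.sin(a),0]); ey=np.array([-ex[1],ex[0],0]); ez=np.array([0,0,1])
for n,l in dict(knobtop=(55,0,88),knobbot=(55,0,42),g1=(11,-11,72),g2=(11,11,72),g3=(-11,-11,72),armendL=(66,-11,38),h1=(15.7,-15.7,0),h2=(15.7,15.7,0),h3=(15.7,-15.7,30)).items():
    P=base+l[0]*ex+l[1]*ey+l[2]*ez; print(n,np.round((proj(s,P/1000)-u0+40)*5))
print([np.round((proj(s,np.array([.598,.197,.106])+np.array(d)/1000)-u0+40)*5) for d in [(0,-18,0),(0,18,0),(18,0,0)]])
E
```

```text
knobtop [246. 155.]
knobbot [229. 238.]
g1 [202. 110.]
g2 [255. 112.]
g3 [197.  76.]
armendL [203. 263.]
h1 [171. 240.]
h2 [243. 242.]
h3 [179. 191.]
[array([152., 274.]), array([230., 272.]), array([198., 302.])]
```

Scene view: knob top at (240,155) and hub left edge at (175,240), both matching the predicted positions, so the crank is over the stub. I'll lower it slowly.

Request:
jog_arm([
  {"x": 0.5,"y": 0,"z": 4,"ax": 0,"ay": 0,"az": 0,"fingers": 10},
  {"x": 0,"y": 0,"z": 4,"ax": 0,"ay": 0,"az": 0,"fingers": 10},
  {"x": 0,"y": 0,"z": 3,"ax": 0,"ay": 0,"az": 0,"fingers": 10},
  {"x": 0,"y": 0,"z": 2,"ax": 0,"ay": 0,"az": 0,"fingers": 10},
  {"x": 0,"y": 0,"z": 2,"ax": 0,"ay": 0,"az": 0,"fingers": 10},
  {"x": 0,"y": 0,"z": 2,"ax": 0,"ay": 0,"az": 0,"fingers": 10},
  {"x": 0,"y": 0,"z": 0,"ax": 0,"ay": 0,"az": 0,"fingers": 10},
  {"x": 0,"y": 0,"z": 0,"ax": 0,"ay": 0,"az": 0,"fingers": 10},
])

```text
t: 8.6
eef_pos: [0.5975, 0.1973, 0.1633]
tool_rot: [0.0, 0.043, 0.999, -0.0]
contact_force: [0.1, 0.4, -4.4]
gripper_width: 0.245
grasp_force: 70.5
```

Request:
jog_arm([
  {"x": 0,"y": 0,"z": 2,"ax": 0,"ay": 0,"az": 0,"fingers": 10},
  {"x": 0,"y": 0,"z": 2,"ax": 0,"ay": 0,"az": 0,"fingers": 10},
  {"x": 0,"y": 0,"z": 2,"ax": 0,"ay": 0,"az": 0,"fingers": 10},
  {"x": 0,"y": 0,"z": 2,"ax": 0,"ay": 0,"az": 0,"fingers": 10},
  {"x": 0,"y": 0,"z": 2,"ax": 0,"ay": 0,"az": 0,"fingers": 10},
  {"x": 0,"y": 0,"z": 2,"ax": 0,"ay": 0,"az": 0,"fingers": 10},
  {"x": 0,"y": 0,"z": 0,"ax": 0,"ay": 0,"az": 0,"fingers": 10},
  {"x": 0,"y": 0,"z": 0,"ax": 0,"ay": 0,"az": 0,"fingers": 10},
])

```text
t: 9.4
eef_pos: [0.5974, 0.1974, 0.1512]
tool_rot: [-0.0, 0.043, 0.999, -0.0]
contact_force: [0.2, 0.9, -4.7]
gripper_width: 0.245
grasp_force: 70.5
```

Request:
jog_arm([
  {"x": 0,"y": 0,"z": 2,"ax": 0,"ay": 0,"az": 0,"fingers": 10},
  {"x": 0,"y": 0,"z": 2,"ax": 0,"ay": 0,"az": 0,"fingers": 10},
  {"x": 0,"y": 0,"z": 2,"ax": 0,"ay": 0,"az": 0,"fingers": 10},
  {"x": 0,"y": 0,"z": 1,"ax": 0,"ay": 0,"az": 0,"fingers": 10},
  {"x": 0,"y": 0,"z": 0.7,"ax": 0,"ay": 0,"az": 0,"fingers": 10},
  {"x": 0,"y": 0,"z": 0,"ax": 0,"ay": 0,"az": 0,"fingers": 10},
  {"x": 0,"y": 0,"z": 0,"ax": 0,"ay": 0,"az": 0,"fingers": 10},
  {"x": 0,"y": 0,"z": 0,"ax": 0,"ay": 0,"az": 0,"fingers": 10},
])

```text
t: 10.2
eef_pos: [0.5974, 0.1974, 0.1437]
tool_rot: [-0.0, 0.043, 0.999, 0.0]
contact_force: [-0.8, 0.1, -2.8]
gripper_width: 0.25
grasp_force: 70.8
```

Request:
jog_arm([
  {"x": 0,"y": 0,"z": 0,"ax": 0,"ay": 0,"az": 0,"fingers": 45},
  {"x": 0,"y": 0,"z": 0,"ax": 0,"ay": 0,"az": 0,"fingers": 45},
  {"x": 0,"y": 0,"z": 0,"ax": 0,"ay": 0,"az": 0,"fingers": 45},
  {"x": 0,"y": 0,"z": -15,"ax": 0,"ay": 0,"az": 0,"fingers": 45},
  {"x": 0,"y": 0,"z": -30,"ax": 0,"ay": 0,"az": 0,"fingers": 45},
  {"x": 0,"y": 0,"z": -35,"ax": 0,"ay": 0,"az": 0,"fingers": 45},
  {"x": 0,"y": 0,"z": -30,"ax": 0,"ay": 0,"az": 0,"fingers": 45},
  {"x": 0,"y": 0,"z": 0,"ax": 0,"ay": 0,"az": 0,"fingers": 45},
])

```text
t: 11.0
eef_pos: [0.6004, 0.1979, 0.2599]
tool_rot: [0.004, 0.044, 0.999, 0.002]
contact_force: [0.2, 0.1, -0.2]
gripper_width: 0.525
grasp_force: 0.0
```

```bash
python3 - <<'E'
from h import *
o,p,M=state(); print(o["q"].round(2)); go([460,290,250],26.5)
s=cam("scene"); save(s,"seat.png",(363,169,443,249),5)
base=np.array([597.4,197.4,106]); a=np.radians(-5); ex=np.array([np.cos(a),np.sin(a),0]); ey=np.array([-ex[1],ex[0],0]); ez=np.array([0,0,1])
for n,l in dict(knobtop=(55,0,88),knobbot=(55,0,42),h1=(15.7,-15.7,0),h2=(15.7,15.7,0)).items():
    P=base+l[0]*ex+l[1]*ey+l[2]*ez; print(n,np.round((proj(s,P/1000)-[363,169])*5))
E
```

```text
[-0.71  0.39  0.39  1.66 -0.17  1.11  1.21]
t 11.0 p [600.4 197.9 259.9] yaw 84.99 turn [ 0.51  0.3  58.49] shift [145.1 -84.6   9.9] axes x [-0.446  0.895  0.   ] y [0.895 0.446 0.   ]
knobtop [231. 221.]
knobbot [216. 298.]
h1 [160. 296.]
h2 [229. 298.]
```

View pics/seat.png

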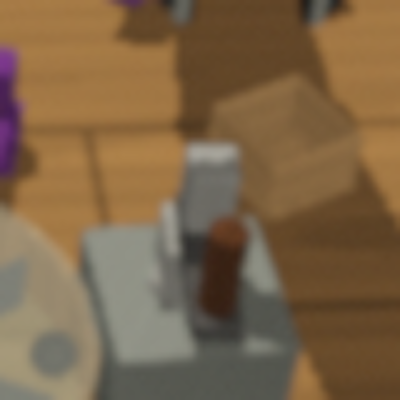

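The crank is seated: the knob top at (230,222) matches the predicted home position of (231,221). Next I'll pin down the boxes.

```bash
cat >> h.py <<'E'
def boxes(c,rois,thr=25):
    p=c["pixels"].astype(int); g=p.sum(2)/3; bg=cv2.medianBlur(g.astype(np.uint8),61).astype(float)
    out={}
    for n,(x,y) in rois.items():
        u,v=proj(c,[x/1000,y/1000,.04]).round().astype(int); R=28
        m=((g-bg)>thr).astype(np.uint8); mm=np.zeros_like(m); mm[max(v-R,0):v+R,max(u-R,0):u+R]=m[max(v-R,0):v+R,max(u-R,0):u+R]
        mm=cv2.morphologyEx(mm,cv2.MORPH_OPEN,np.ones((2,2),np.uint8))
        k=[q for q in cv2.findContours(mm,cv2.RETR_EXTERNAL,cv2.CHAIN_APPROX_NONE)[0] if cv2.contourArea(q)>60]
        if not k: print(n,"none"); continue
        w=np.array([onz(c,*q[0],.04)[:2] for q in np.vstack(k)],np.float32)*1000
        r=cv2.minAreaRect(cv2.convexHull(w)); out[n]=r
        print(n,"ctr",np.round(r[0],1),"size",np.round(r[1],1),"side yaw",round((r[2]+45)%90-45,1))
    return out
R0=dict(A=(589,413),B=(464.5,417),C=(420,287))
E
python3 - <<'E'
from h import *
c=cam("top"); print("now");boxes(c,R0); c["pixels"]=np.load("t.npy"); print("start");
for t in(12,18,25): boxes(c,R0,t)
w=cam("wrist"); o,p,M=state(); T=np.array(w["world_from_camera"]); print(M.T@(T[:3,3]*1000-p), (M.T@T[:3,:3]).round(2))
E
```

```text
now
A ctr [581.5 415.4] size [45.3 25.7] side yaw 13.0
B ctr [460.2 410. ] size [50.3 40.8] side yaw 7.3
C none
start
A ctr [589.1 416.5] size [61.4 62.9] side yaw 15.1
B ctr [463.7 415.9] size [61.8 58.3] side yaw 10.3
C ctr [416.6 288.7] size [60.6 61.5] side yaw 25.0
A ctr [584.9 407.4] size [47.8 44.1] side yaw 14.5
B ctr [464.3 410.7] size [58.5 42.6] side yaw 7.3
C ctr [414.6 284.3] size [51.1 55.8] side yaw 23.5
A ctr [584.  406.4] size [44.7 41.7] side yaw 14.8
B ctr [460.8 409.2] size [49.1 40.7] side yaw 3.7
C ctr [416.1 280.8] size [48.8 45.7] side yaw 24.7
[ 7.72129179e+01 -1.02577390e-01 -1.43482759e+02] [[ 0.   -0.95 -0.3 ]
 [ 1.    0.    0.  ]
 [-0.   -0.3   0.95]]
```

Request:
jog_arm([
  {"x": 20,"y": -10,"z": 0,"ax": 0,"ay": 0,"az": 8,"fingers": 85},
  {"x": 20,"y": -10,"z": 0,"ax": 0,"ay": 0,"az": 8,"fingers": 85},
  {"x": 20,"y": -10,"z": 0,"ax": 0,"ay": 0,"az": 8,"fingers": 85},
  {"x": 20,"y": -10,"z": 0,"ax": 0,"ay": 0,"az": 8,"fingers": 85},
  {"x": 20,"y": -10,"z": 0,"ax": 0,"ay": 0,"az": 8,"fingers": 85},
  {"x": 0,"y": -10,"z": 0,"ax": 0,"ay": 0,"az": 8,"fingers": 85},
  {"x": 0,"y": -10,"z": 0,"ax": 0,"ay": 0,"az": 8,"fingers": 85},
  {"x": 0,"y": 0,"z": 0,"ax": 0,"ay": 0,"az": 2.5,"fingers": 85},
])

```text
t: 11.95
eef_pos: [0.4715, 0.1725, 0.2526]
tool_rot: [-0.001, 0.528, 0.849, -0.001]
contact_force: [0.4, -0.2, 0.6]
gripper_width: 0.996
grasp_force: 0.0
```

```bash
python3 - <<'E'
from h import *
go([423,281.8,130],26.5)
E
```

```text
t 11.95 p [471.5 172.5 252.6] yaw 26.24 turn [-0.17 -0.01 -0.26] shift [119.4   5.4 122.6] axes x [-0.446  0.895  0.   ] y [0.895 0.446 0.   ]
```

```bash
cat >> h.py <<'E'
def wbox(c,xy,thr=12,z=.04,R=45):
    g=c["pixels"].astype(int).sum(2)/3; u,v=proj(c,[xy[0]/1000,xy[1]/1000,z],True).round().astype(int); print("px",u,v)
    x0,x1,y0,y1=max(u-R,0),u+R,max(v-R,0),v+R
    s=g[y0:y1,x0:x1]; 
    for t in (thr,thr+8,thr+16):
        m=((s-np.median(s))>t).astype(np.uint8); m=cv2.morphologyEx(m,cv2.MORPH_OPEN,np.ones((2,2),np.uint8))
        n,l,st,ct=cv2.connectedComponentsWithStats(m); i=1+np.argmax(st[1:,4])
        ys,xs=np.nonzero(l==i); w=np.array([onz(c,x+x0,y+y0,z,True)[:2] for x,y in zip(xs,ys)],np.float32)*1000
        r=cv2.minAreaRect(cv2.convexHull(w)); print(t,"ctr",np.round(r[0],1),"size",np.round(r[1],1),"yaw",round((r[2]+45)%90-45,1))
    return x0,y0
E
python3 - <<'E'
from h import *
c=cam("wrist"); x0,y0=wbox(c,(418.5,288)); save(c,"bC.png",(x0,y0,x0+90,y0+90),5)
E
```

```text
px 326 66
12 ctr [429.1 309. ] size [61.  83.3] yaw 25.8
20 ctr [418.2 332.8] size [59.9 31. ] yaw 25.8
28 ctr [418.7 333. ] size [58.8 30.9] yaw 25.8
```

View pics/bC.png

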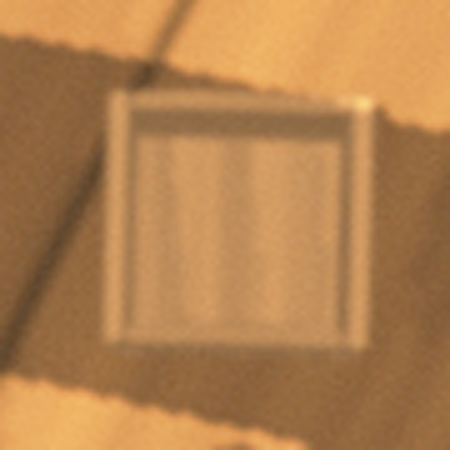

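The wrist crop shows box C in shadow, with its rim corners at (108,90), (378,98), (368,348) and (105,342).

```bash
python3 - <<'E'
from h import *
c=cam("wrist"); w=np.array([onz(c,281+u/5,21+v/5,.04,True)[:2]*1000 for u,v in [(108,90),(378,98),(368,348),(105,342)]]);print(w.round(1),w.mean(0))
m=w.mean(0); tx=np.array([-.438,.899])
go([*(m-6*tx),130],26); print(np.degrees(np.arctan2(*(w[1]-w[0])[::-1])),np.degrees(np.arctan2(*(w[2]-w[3])[::-1])))
E
```

```text
[[381.1 305.5]
 [436.1 331.2]
 [460.3 277.4]
 [406.8 252.1]] [421.06987351 291.55141602]
t 12.05 p [472.4 173.4 252.8] yaw 26.52 turn [-0.1   0.    0.52] shift [122.7   5.7 122.8] axes x [-0.438  0.899  0.   ] y [0.899 0.438 0.   ]
25.000892434900766 25.292097789193615
```

Request:
jog_arm([
  {"x": 30,"y": 1,"z": 10,"ax": 0,"ay": 0,"az": 1.3,"fingers": 85},
  {"x": 30,"y": 2,"z": 20,"ax": 0,"ay": 0,"az": 0,"fingers": 85},
  {"x": 30,"y": 2,"z": 20,"ax": 0,"ay": 0,"az": 0,"fingers": 85},
  {"x": 32,"y": 0,"z": 20,"ax": 0,"ay": 0,"az": 0,"fingers": 85},
  {"x": 0,"y": 0,"z": 35,"ax": 0,"ay": 0,"az": 0,"fingers": 85},
  {"x": 0,"y": 0,"z": 35,"ax": 0,"ay": 0,"az": 0,"fingers": 85},
  {"x": 0,"y": 0,"z": 0,"ax": 0,"ay": 0,"az": 0,"fingers": 85},
  {"x": 0,"y": 0,"z": 0,"ax": 0,"ay": 0,"az": 0,"fingers": 85},
])

```text
t: 12.85
eef_pos: [0.4252, 0.2853, 0.1135]
tool_rot: [-0.0, 0.536, 0.844, -0.001]
contact_force: [0.7, 0.2, 1.2]
gripper_width: 0.993
grasp_force: 0.0
```

```bash
python3 - <<'E'
from h import *
go([423.7,286,12],25.2)
E
```

```text
t 12.85 p [425.2 285.3 113.5] yaw 25.23 turn [-0.1   0.06  0.03] shift [  1.3  -1.  101.5] axes x [-0.426  0.905  0.   ] y [0.905 0.426 0.   ]
```

Request:
jog_arm([
  {"x": 1.3,"y": -1,"z": 30,"ax": 0,"ay": 0,"az": 0,"fingers": 85},
  {"x": 0,"y": 0,"z": 30,"ax": 0,"ay": 0,"az": 0,"fingers": 85},
  {"x": 0,"y": 0,"z": 25,"ax": 0,"ay": 0,"az": 0,"fingers": 85},
  {"x": 0,"y": 0,"z": 16,"ax": 0,"ay": 0,"az": 0,"fingers": 85},
  {"x": 0,"y": 0,"z": 0,"ax": 0,"ay": 0,"az": 0,"fingers": 85},
  {"x": 0,"y": 0,"z": 0,"ax": 0,"ay": 0,"az": 0,"fingers": 50},
  {"x": 0,"y": 0,"z": 0,"ax": 0,"ay": 0,"az": 0,"fingers": 50},
  {"x": 0,"y": 0,"z": 0,"ax": 0,"ay": 0,"az": 0,"fingers": 50},
], force=35)

```text
t: 13.65
eef_pos: [0.425, 0.2874, 0.0145]
tool_rot: [0.0, 0.536, 0.844, 0.002]
contact_force: [-0.1, -0.3, 6.9]
gripper_width: 0.696
grasp_force: 37.5
```

Request:
jog_arm([
  {"x": 0,"y": 0,"z": 0,"ax": 0,"ay": 0,"az": 0,"fingers": 50},
  {"x": 0,"y": 0,"z": 0,"ax": 0,"ay": 0,"az": 0,"fingers": 50},
  {"x": 0,"y": 0,"z": -20,"ax": 0,"ay": 0,"az": 0,"fingers": 50},
  {"x": 0,"y": 0,"z": -40,"ax": 0,"ay": 0,"az": 0,"fingers": 50},
  {"x": 0,"y": 0,"z": -40,"ax": 0,"ay": 0,"az": 0,"fingers": 50},
  {"x": 0,"y": 0,"z": -40,"ax": 0,"ay": 0,"az": 0,"fingers": 50},
  {"x": 0,"y": 0,"z": -40,"ax": 0,"ay": 0,"az": 0,"fingers": 50},
  {"x": 0,"y": 0,"z": -10,"ax": 0,"ay": 0,"az": 0,"fingers": 50},
])

```text
t: 14.45
eef_pos: [0.426, 0.2879, 0.2079]
tool_rot: [0.001, 0.536, 0.844, 0.004]
contact_force: [0.6, 0.1, -0.5]
gripper_width: 0.693
grasp_force: 38.9
```

```bash
python3 - <<'E'
from h import *
from itertools import product
th=np.radians(4.0); ly=np.array([-np.sin(th),np.cos(th)])
print("spot",np.array([634.2,46.9])-184*ly, "from stub", np.array([597.9,197.3])-(-30*np.array([np.cos(th),np.sin(th)])+150*ly))
go([520,40,250],4); go([655,-142,200],4)
c=cam("top"); c["pixels"]=np.load("t.npy"); boxes(c,dict(A=R0["A"],B=R0["B"]),12)
E
```

```text
spot [ 647.03519117 -136.65178525] from stub [638.29039257  49.75808667]
t 14.45 p [426.  287.9 207.9] yaw 25.19 turn [ 0.42 -0.29 21.19] shift [-253.9   76.5  -42.1] axes x [-0.07   0.998  0.   ] y [0.998 0.07  0.   ]
t 14.45 p [426.  287.9 207.9] yaw 25.19 turn [ 0.42 -0.29 21.19] shift [-444.9  198.5    7.9] axes x [-0.07   0.998  0.   ] y [0.998 0.07  0.   ]
A ctr [589.1 416.5] size [61.4 62.9] side yaw 15.1
B ctr [463.7 415.9] size [61.8 58.3] side yaw 10.3
```

Request:
jog_arm([
  {"x": 0,"y": 0,"z": -15,"ax": 0,"ay": 0,"az": 7,"fingers": 50},
  {"x": 0,"y": 0,"z": -15,"ax": 0,"ay": 0,"az": 7,"fingers": 50},
  {"x": 0,"y": 0,"z": 0,"ax": 0,"ay": 0,"az": 7.2,"fingers": 50},
  {"x": -44,"y": 18,"z": 0,"ax": 0,"ay": 0,"az": 0,"fingers": 50},
  {"x": -45,"y": 20,"z": 0,"ax": 0,"ay": 0,"az": 0,"fingers": 50},
  {"x": -45,"y": 20,"z": 0,"ax": 0,"ay": 0,"az": 0,"fingers": 50},
  {"x": -45,"y": 20,"z": 0,"ax": 0,"ay": 0,"az": 0,"fingers": 50},
  {"x": -45,"y": 20,"z": 0,"ax": 0,"ay": 0,"az": 0,"fingers": 50},
])

```text
t: 15.3
eef_pos: [0.5371, 0.0683, 0.2318]
tool_rot: [-0.0, 0.682, 0.732, -0.0]
contact_force: [0.5, 0.7, -0.8]
gripper_width: 0.693
grasp_force: 38.8
```

Request:
jog_arm([
  {"x": -45,"y": 20,"z": 0,"ax": 0,"ay": 0,"az": 0,"fingers": 50},
  {"x": -45,"y": 20,"z": 0,"ax": 0,"ay": 0,"az": 0,"fingers": 50},
  {"x": -45,"y": 20,"z": 0,"ax": 0,"ay": 0,"az": 0,"fingers": 50},
  {"x": -45,"y": 20,"z": 0,"ax": 0,"ay": 0,"az": 0,"fingers": 50},
  {"x": -40,"y": 20,"z": 0,"ax": 0,"ay": 0,"az": 0,"fingers": 50},
  {"x": -40,"y": 0,"z": 0,"ax": 0,"ay": 0,"az": 0,"fingers": 50},
  {"x": 0,"y": 0,"z": 0,"ax": 0,"ay": 0,"az": 0,"fingers": 50},
  {"x": 0,"y": 0,"z": 0,"ax": 0,"ay": 0,"az": 0,"fingers": 50},
])

```text
t: 16.1
eef_pos: [0.6541, -0.1838, 0.2313]
tool_rot: [-0.001, 0.683, 0.73, -0.001]
contact_force: [0.5, 0.7, -1.3]
gripper_width: 0.693
grasp_force: 38.8
```

```bash
python3 - <<'E'
from h import *
go([650,-142,230],4)
c=cam("wrist"); save(c,"spot.png",scale=1.25)
for n,P in dict(spot=[.649,-.1355,0],lipc=[.6485,-.0975,.083]).items(): print(n,proj(c,P,True)*1.25)
import pickle; pickle.dump(c,open("spot.pkl","wb"))
E
```

```text
t 16.1 p [ 654.1 -183.8  231.3] yaw 3.85 turn [-0.12 -0.01 -0.15] shift [42.  -1.2  1.3] axes x [-0.07   0.998  0.   ] y [0.998 0.07  0.   ]
spot [401.56804546 165.64958067]
lipc [403.84865609 123.64520512]
```

View pics/spot.png

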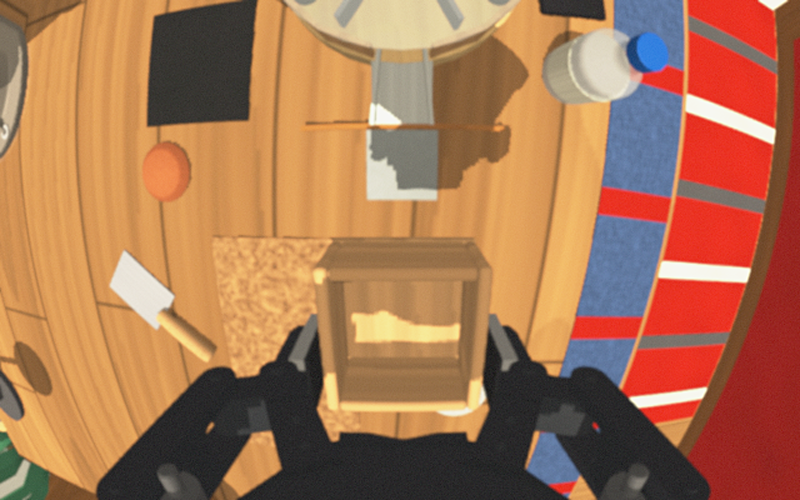

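The wrist view shows the box in hand, rim corners at (318,268), (488,265), (482,408) and (330,408). The painted square's near corners are (367,199) and (437,200), and the fence line runs (305,125) to (500,127).

```bash
python3 - <<'E'
from h import *
import pickle
c=pickle.load(open("spot.pkl","rb"))
P=lambda u,v,z:onz(c,u/1.25,v/1.25,z,True)[:2]*1000
a,b=P(367,199,0),P(437,200,0); print("sq",a.round(1),b.round(1),np.linalg.norm(b-a),np.degrees(np.arctan2(*(b-a)[::-1])))
d=(b-a)/np.linalg.norm(b-a); ly=np.array([-np.sin(np.radians(4)),np.cos(np.radians(4))]); print("spot",(a+b)/2+34*ly)
f,g=P(305,125,.015),P(500,127,.015);print("fence",f,g,np.degrees(np.arctan2(*(g-f)[::-1])),"spot",(f+g)/2-35*ly)
w=np.array([P(u,v,.2568) for u,v in[(318,268),(488,265),(482,408),(330,408)]]);print("box",w.round(1),w.mean(0), [np.linalg.norm(w[i]-w[i-1]).round(1) for i in range(4)])
for z in (.25,.257,.262): print(z,[P(u,v,z).round(1) for u,v in[(318,268),(488,265)]])
m=[P(213,237,.003),P(475,239,.003)];print("mat",m)
E
```

```text
sq [ 617.5 -170.3] [ 685.8 -166.6] 68.43033283560733 3.117890009289918
spot [ 649.2963505  -134.49611988]
fence [ 556.74216607 -100.32682751] [737.4869003  -89.81176278] 3.329505156603938 spot [ 649.55600977 -129.9840369 ]
box [[ 624.  -150.1]
 [ 679.1 -145.3]
 [ 686.5 -204.4]
 [ 627.2 -208.4]] [ 654.19051415 -177.04365063] [np.float64(58.3), np.float64(55.3), np.float64(59.6), np.float64(59.5)]
0.25 [array([ 622.6, -152.7]), array([ 680.8, -147.5])]
0.257 [array([ 624.1, -150.1]), array([ 679. , -145.2])]
0.262 [array([ 625.1, -148.2]), array([ 677.7, -143.6])]
mat [array([ 450.75773637, -218.10291444]), array([ 727.39530072, -202.36673185])]
```

Request:
jog_arm([
  {"x": 20,"y": -1,"z": 10,"ax": 0,"ay": 0,"az": 0.3,"fingers": 50},
  {"x": 22,"y": -0.5,"z": 20,"ax": 0,"ay": 0,"az": 0,"fingers": 50},
  {"x": 0,"y": 0,"z": 35,"ax": 0,"ay": 0,"az": 0,"fingers": 50},
  {"x": 0,"y": 0,"z": 35,"ax": 0,"ay": 0,"az": 0,"fingers": 50},
  {"x": 0,"y": 0,"z": 30,"ax": 0,"ay": 0,"az": 0,"fingers": 50},
  {"x": 0,"y": 0,"z": 0,"ax": 0,"ay": 0,"az": 0,"fingers": 50},
  {"x": 0,"y": 0,"z": 0,"ax": 0,"ay": 0,"az": 0,"fingers": 50},
  {"x": 0,"y": 0,"z": 0,"ax": 0,"ay": 0,"az": 0,"fingers": 50},
])

```text
t: 16.95
eef_pos: [0.6521, -0.1402, 0.1046]
tool_rot: [0.001, 0.683, 0.73, 0.001]
contact_force: [-0.2, -0.3, -0.8]
gripper_width: 0.696
grasp_force: 38.7
```

```bash
python3 - <<'E'
from h import *
go([649.7,-141.5,15],3.6)
E
```

```text
t 16.95 p [ 652.1 -140.2  104.6] yaw 3.77 turn [0.17 0.02 0.17] shift [-1.1 -2.5 89.6] axes x [-0.063  0.998  0.   ] y [0.998 0.063 0.   ]
```

Request:
jog_arm([
  {"x": -1.1,"y": -2.5,"z": 25,"ax": 0,"ay": 0,"az": 0,"fingers": 50},
  {"x": 0,"y": 0,"z": 25,"ax": 0,"ay": 0,"az": 0,"fingers": 50},
  {"x": 0,"y": 0,"z": 20,"ax": 0,"ay": 0,"az": 0,"fingers": 50},
  {"x": 0,"y": 0,"z": 12,"ax": 0,"ay": 0,"az": 0,"fingers": 50},
  {"x": 0,"y": 0,"z": 5,"ax": 0,"ay": 0,"az": 0,"fingers": 50},
  {"x": 0,"y": 0,"z": 2,"ax": 0,"ay": 0,"az": 0,"fingers": 50},
  {"x": 0,"y": 0,"z": 0,"ax": 0,"ay": 0,"az": 0,"fingers": 50},
  {"x": 0,"y": 0,"z": 0,"ax": 0,"ay": 0,"az": 0,"fingers": 50},
])

```text
t: 17.75
eef_pos: [0.6493, -0.142, 0.0147]
tool_rot: [0.001, 0.684, 0.73, 0.001]
contact_force: [0.3, 0.5, -0.7]
gripper_width: 0.692
grasp_force: 38.8
```

```bash
python3 - <<'E'
from h import *
go([649.7,-141.5,15],3.6)
E
```

```text
t 17.75 p [ 649.3 -142.    14.7] yaw 3.72 turn [0.11 0.03 0.12] shift [ 0.5  0.4 -0.3] axes x [-0.063  0.998  0.   ] y [0.998 0.063 0.   ]
```

Request:
jog_arm([
  {"x": 0,"y": 0,"z": 0,"ax": 0,"ay": 0,"az": 0,"fingers": 85},
  {"x": 0,"y": 0,"z": 0,"ax": 0,"ay": 0,"az": 0,"fingers": 85},
  {"x": 0,"y": 0,"z": 0,"ax": 0,"ay": 0,"az": 0,"fingers": 85},
  {"x": 0,"y": 0,"z": -25,"ax": 0,"ay": 0,"az": 0,"fingers": 85},
  {"x": 0,"y": 0,"z": -45,"ax": 0,"ay": 0,"az": 0,"fingers": 85},
  {"x": 0,"y": 0,"z": -45,"ax": 0,"ay": 0,"az": 0,"fingers": 85},
  {"x": 0,"y": 0,"z": -45,"ax": 0,"ay": 0,"az": 0,"fingers": 85},
  {"x": 0,"y": 0,"z": -45,"ax": 0,"ay": 0,"az": 0,"fingers": 85},
])

```text
t: 18.55
eef_pos: [0.6481, -0.1418, 0.2205]
tool_rot: [0.0, 0.684, 0.73, -0.0]
contact_force: [0.8, 0.9, 0.2]
gripper_width: 0.993
grasp_force: 0.0
```

Request:
jog_arm([
  {"x": 20,"y": 0,"z": -40,"ax": 0,"ay": 0,"az": 0,"fingers": 40},
  {"x": 45,"y": 0,"z": 0,"ax": 0,"ay": 0,"az": 0,"fingers": 40},
  {"x": 45,"y": 0,"z": 0,"ax": 0,"ay": 0,"az": 0,"fingers": 40},
  {"x": 45,"y": 0,"z": 0,"ax": 0,"ay": 0,"az": 0,"fingers": 40},
  {"x": 45,"y": 0,"z": 0,"ax": 0,"ay": 0,"az": 0,"fingers": 40},
  {"x": 45,"y": 5,"z": 0,"ax": 0,"ay": 0,"az": 0,"fingers": 40},
  {"x": 45,"y": 10,"z": 0,"ax": 0,"ay": 0,"az": 0,"fingers": 40},
  {"x": 44,"y": 9,"z": 0,"ax": 0,"ay": 0,"az": 0,"fingers": 40},
])

```text
t: 19.35
eef_pos: [0.6505, 0.1951, 0.2589]
tool_rot: [-0.0, 0.684, 0.73, 0.0]
contact_force: [-0.2, -0.9, 0.8]
gripper_width: 0.469
grasp_force: 0.0
```

```bash
python3 - <<'E'
from h import *
go([652,192.6,154],3.6); o,p,M=state(); print(o["q"].round(2))
c=cam("top"); boxes(c,dict(S=(650,-135),**R0),12)
w=cam("wrist")
# knob blob brown in wrist
u=proj(w,[.652,.1926,.194],True); print(u)
p=w["pixels"].astype(int); m=((p[:,:,0]-p[:,:,2]>25)&(p.sum(2)<230)).astype(np.uint8); x0,y0=(u-40).astype(int); mm=np.zeros_like(m); mm[y0:y0+80,x0:x0+80]=m[y0:y0+80,x0:x0+80]
n,l,st,ct=cv2.connectedComponentsWithStats(mm)
for i in range(1,n):
    if st[i,4]>30: print(st[i],ct[i].round(1),onz(w,*ct[i],.19,True)*1000)
import pickle; pickle.dump((w,c),open("k.pkl","wb"))
E
```

```text
t 19.35 p [650.5 195.1 258.9] yaw 3.73 turn [ 0.02 -0.03  0.13] shift [ -2.6   1.3 104.9] axes x [-0.063  0.998  0.   ] y [0.998 0.063 0.   ]
[-0.83  0.53  0.68  1.55 -0.35  1.18 -0.03]
S ctr [ 646.5 -109.8] size [60.5 90.6] side yaw 1.0
A none
B none
C none
[323.31792724 238.20275167]
[313 206  21  24 343] [322.8 217.4] [650.44834167 207.15080929 190.        ]
```

Request:
jog_arm([
  {"x": -2.6,"y": 1.3,"z": 25,"ax": 0,"ay": 0,"az": 0,"fingers": 40},
  {"x": 0,"y": 0,"z": 25,"ax": 0,"ay": 0,"az": 0,"fingers": 40},
  {"x": 0,"y": 0,"z": 25,"ax": 0,"ay": 0,"az": 0,"fingers": 40},
  {"x": 0,"y": 0,"z": 20,"ax": 0,"ay": 0,"az": 0,"fingers": 40},
  {"x": 0,"y": 0,"z": 10,"ax": 0,"ay": 0,"az": 0,"fingers": 40},
  {"x": 0,"y": 0,"z": 0,"ax": 0,"ay": 0,"az": 0,"fingers": 40},
  {"x": 0,"y": 0,"z": 0,"ax": 0,"ay": 0,"az": 0,"fingers": 5},
  {"x": 0,"y": 0,"z": 0,"ax": 0,"ay": 0,"az": 0,"fingers": 5},
], force=30)

```text
t: 20.25
eef_pos: [0.6529, 0.1906, 0.155]
tool_rot: [0.0, 0.684, 0.73, 0.001]
contact_force: [-0.5, -0.7, 0.0]
gripper_width: 0.201
grasp_force: 29.5
```

Request:
jog_arm([
  {"x": 0,"y": 0,"z": 0,"ax": 0,"ay": 0,"az": 0,"fingers": 5},
  {"x": 0,"y": 0,"z": 0,"ax": 0,"ay": 0,"az": 0,"fingers": 5},
  {"x": 0,"y": 0,"z": 0,"ax": 0,"ay": 0,"az": 0,"fingers": 5},
  {"x": 0,"y": 0,"z": 0,"ax": 0,"ay": 0,"az": 0,"fingers": 5},
  {"x": 0,"y": 0,"z": 0,"ax": 0,"ay": 0,"az": 0,"fingers": 5},
  {"x": 0,"y": 0,"z": 0,"ax": 0,"ay": 0,"az": 0,"fingers": 5},
  {"x": 0,"y": 0,"z": 0,"ax": 0,"ay": 0,"az": 0,"fingers": 5},
  {"x": 0,"y": 0,"z": 0,"ax": 0,"ay": 0,"az": 0,"fingers": 5},
])

```text
t: 21.05
eef_pos: [0.6531, 0.1905, 0.1547]
tool_rot: [0.001, 0.684, 0.73, 0.001]
contact_force: [0.6, -1.2, 6.0]
gripper_width: 0.196
grasp_force: 30.2
```

```bash
cat >> h.py <<'E'
def arc(turn,step,hub=(597.6,197.4)):
    """tool x,y shifts of the knob clockwise in steps (deg) from where it is; prints rows"""
    o,p,M=state(); v=p[:2]-np.array(hub); r=np.hypot(*v); a0=np.arctan2(v[1],v[0]); print("r",r.round(1),"ang",np.degrees(a0).round(1),"F",np.round(o["contact_force"],1),"z",p[2].round(1),"t",o["t"])
    prev=p[:2]; N=int(round(turn/step)); out=[]
    for i in range(1,N+1):
        a=a0-np.radians(step*i); q=np.array(hub)+55*np.array([np.cos(a),np.sin(a)])
        d=M[:2,:2].T@(q-prev); e=np.round(d,1); prev=prev+M[:2,:2]@e; out.append(e.tolist())
    for i in range(0,N,8): print(out[i:i+8])
E
python3 - <<'E'
from h import *
arc(240,12)
E
```

```text
r 55.9 ang -7.0 F [ 0.6 -1.2  6. ] z 154.7 t 21.05
[[-10.8, -4.2], [-10.1, -5.6], [-8.7, -7.5], [-7.0, -9.1], [-4.9, -10.4], [-2.6, -11.2], [-0.3, -11.5], [2.2, -11.3]]
[[4.4, -10.6], [6.6, -9.5], [8.3, -7.8], [9.9, -6.0], [10.8, -3.8], [11.4, -1.5], [11.5, 1.0], [11.0, 3.3]]
[[10.1, 5.5], [8.7, 7.5], [7.0, 9.2], [4.9, 10.4]]
```

Request:
jog_arm([
  {"x": -10.8,"y": -4.2,"z": 0,"ax": 0,"ay": 0,"az": 0,"fingers": 5},
  {"x": -10.1,"y": -5.6,"z": 0,"ax": 0,"ay": 0,"az": 0,"fingers": 5},
  {"x": -8.7,"y": -7.5,"z": 0,"ax": 0,"ay": 0,"az": 0,"fingers": 5},
  {"x": -7.0,"y": -9.1,"z": 0,"ax": 0,"ay": 0,"az": 0,"fingers": 5},
  {"x": -4.9,"y": -10.4,"z": 0,"ax": 0,"ay": 0,"az": 0,"fingers": 5},
  {"x": -2.6,"y": -11.2,"z": 0,"ax": 0,"ay": 0,"az": 0,"fingers": 5},
  {"x": -0.3,"y": -11.5,"z": 0,"ax": 0,"ay": 0,"az": 0,"fingers": 5},
  {"x": 2.2,"y": -11.3,"z": 0,"ax": 0,"ay": 0,"az": 0,"fingers": 5},
])

```text
t: 21.85
eef_pos: [0.5849, 0.1414, 0.1548]
tool_rot: [0.001, 0.685, 0.729, 0.0]
contact_force: [0.9, -2.6, 7.4]
gripper_width: 0.201
grasp_force: 30.2
```

Request:
jog_arm([
  {"x": 4.4,"y": -10.6,"z": 0,"ax": 0,"ay": 0,"az": 0,"fingers": 5},
  {"x": 6.6,"y": -9.5,"z": 0,"ax": 0,"ay": 0,"az": 0,"fingers": 5},
  {"x": 8.3,"y": -7.8,"z": 0,"ax": 0,"ay": 0,"az": 0,"fingers": 5},
  {"x": 9.9,"y": -6.0,"z": 0,"ax": 0,"ay": 0,"az": 0,"fingers": 5},
  {"x": 10.8,"y": -3.8,"z": 0,"ax": 0,"ay": 0,"az": 0,"fingers": 5},
  {"x": 11.4,"y": -1.5,"z": 0,"ax": 0,"ay": 0,"az": 0,"fingers": 5},
  {"x": 11.5,"y": 1.0,"z": 0,"ax": 0,"ay": 0,"az": 0,"fingers": 5},
  {"x": 11.0,"y": 3.3,"z": 0,"ax": 0,"ay": 0,"az": 0,"fingers": 5},
])

```text
t: 22.65
eef_pos: [0.5463, 0.2154, 0.1543]
tool_rot: [0.001, 0.684, 0.73, 0.001]
contact_force: [8.3, -4.2, 2.1]
gripper_width: 0.201
grasp_force: 30.0
```

```bash
cat >> h.py <<'E'
def bead(xy=(649.5,-135),z=.016,c=None):
    """dark pixels inside the box at xy, top view"""
    c=c or cam("top"); u,v=proj(c,[xy[0]/1000,xy[1]/1000,z]).round().astype(int)
    s=c["pixels"][v-8:v+9,u-8:u+9].astype(int); g=s.sum(2)//3; sat=s.max(2)-s.min(2)
    print("box px",u,v,"grey pixels",int(((sat<30)&(g<100)).sum()),"min",g.min()); return c
E
python3 - <<'E'
from h import *
arc(96,12); c=bead(); save(c,"wind.png",(150,90,420,260),2.9)
E
```

```text
r 54.4 ang 160.7 F [ 8.3 -4.2  2.1] z 154.3 t 22.65
[[10.3, 5.0], [8.7, 7.6], [6.9, 9.1], [4.8, 10.5], [2.6, 11.2], [0.2, 11.5], [-2.2, 11.3], [-4.5, 10.5]]
box px 390 158 grey pixels 0 min 72
```

View pics/wind.png

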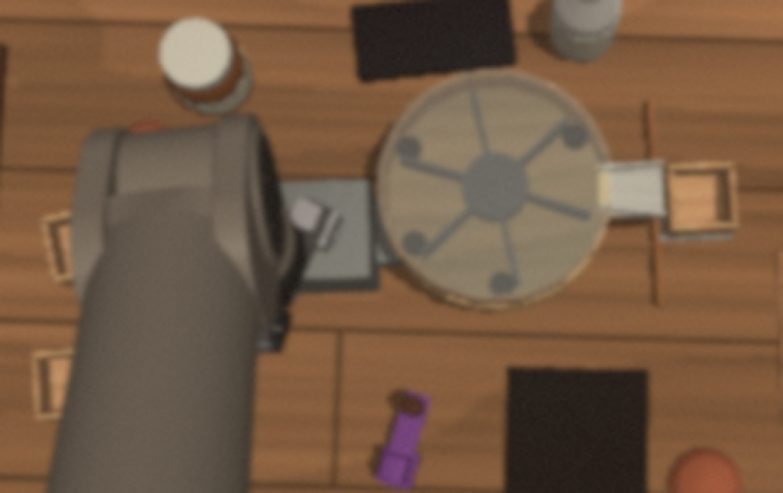

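The picture shows the box under the chute at (702,197), empty. The next bead is at (575,135), about 30° of drum short of the opening.

Request:
jog_arm([
  {"x": 10.3,"y": 5,"z": 0,"ax": 0,"ay": 0,"az": 0,"fingers": 5},
  {"x": 8.7,"y": 7.6,"z": 0,"ax": 0,"ay": 0,"az": 0,"fingers": 5},
  {"x": 6.9,"y": 9.1,"z": 0,"ax": 0,"ay": 0,"az": 0,"fingers": 5},
  {"x": 4.8,"y": 10.5,"z": 0,"ax": 0,"ay": 0,"az": 0,"fingers": 5},
  {"x": 2.6,"y": 11.2,"z": 0,"ax": 0,"ay": 0,"az": 0,"fingers": 5},
  {"x": 0,"y": 0,"z": 0,"ax": 0,"ay": 0,"az": 0,"fingers": 5},
  {"x": 0,"y": 0,"z": 0,"ax": 0,"ay": 0,"az": 0,"fingers": 5},
  {"x": 0,"y": 0,"z": 0,"ax": 0,"ay": 0,"az": 0,"fingers": 5},
])

```text
t: 23.5
eef_pos: [0.5862, 0.2501, 0.1537]
tool_rot: [0.001, 0.684, 0.729, -0.001]
contact_force: [1.4, -3.0, 6.5]
gripper_width: 0.203
grasp_force: 30.2
```

```bash
cat >> h.py <<'E'
def drum(c):
    "angles (deg in image, ccw from opening) of bead-like dark blobs under the cover"
    ctr=np.array([150+496/2.9,90+187/2.9]); g=c["pixels"].astype(int).sum(2)//3
    d=cv2.dilate(((g<88)).astype(np.uint8),None,iterations=0)
    yy,xx=np.mgrid[:400,:640]; r=np.hypot(xx-ctr[0],yy-ctr[1]); m=(d>0)&(r>24)&(r<37)
    n,l,st,ct=cv2.connectedComponentsWithStats(m.astype(np.uint8))
    print("blobs",[(round(float(np.degrees(np.arctan2(-(ct[i][1]-ctr[1]),ct[i][0]-ctr[0])))),int(st[i,4])) for i in range(1,n) if st[i,4]>8])
E
python3 - <<'E'
from h import *
arc(96,12); c=bead(); drum(c)
E
```

```text
r 54.0 ang 102.2 F [ 1.4 -3.   6.5] z 153.7 t 23.5
[[1.6, 11.3], [-1.9, 11.4], [-4.2, 10.7], [-6.4, 9.6], [-8.2, 8.0], [-9.6, 6.2], [-10.8, 4.1], [-11.4, 1.7]]
box px 390 158 grey pixels 0 min 76
blobs []
```

Request:
jog_arm([
  {"x": 1.6,"y": 11.3,"z": 0,"ax": 0,"ay": 0,"az": 0,"fingers": 5},
  {"x": -1.9,"y": 11.4,"z": 0,"ax": 0,"ay": 0,"az": 0,"fingers": 5},
  {"x": 0,"y": 0,"z": 0,"ax": 0,"ay": 0,"az": 0,"fingers": 5},
  {"x": 0,"y": 0,"z": 0,"ax": 0,"ay": 0,"az": 0,"fingers": 5},
  {"x": 0,"y": 0,"z": 0,"ax": 0,"ay": 0,"az": 0,"fingers": 5},
  {"x": 0,"y": 0,"z": 0,"ax": 0,"ay": 0,"az": 0,"fingers": 5},
  {"x": 0,"y": 0,"z": 0,"ax": 0,"ay": 0,"az": 0,"fingers": 5},
  {"x": 0,"y": 0,"z": 0,"ax": 0,"ay": 0,"az": 0,"fingers": 5},
])

```text
t: 24.35
eef_pos: [0.6079, 0.2513, 0.1533]
tool_rot: [-0.0, 0.684, 0.729, -0.001]
contact_force: [-0.1, -3.6, 6.2]
gripper_width: 0.203
grasp_force: 30.1
```

```bash
cat >> h.py <<'E'
def drum2(c):
    ctr=np.array([150+496/2.9,90+187/2.9]); g=cv2.GaussianBlur(c["pixels"].astype(np.uint8),(0,0),1).astype(int); g=g[:,:,2]*1.0
    # darkness on ring at bead radius, 5 deg samples
    a=np.arange(0,360,5); v=[]
    for t in a:
        rr=31; x,y=ctr+rr*np.array([np.cos(np.radians(t)),-np.sin(np.radians(t))]); v.append(int(g[int(round(y)),int(round(x))]))
    print("ring",v)
E
python3 - <<'E'
from h import *
arc(96,12); c=bead(); drum2(c); c=dict(c); c["pixels"]=np.load("t.npy"); drum2(c)
E
```

```text
r 54.9 ang 79.2 F [-0.1 -3.6  6.2] z 153.3 t 24.35
[[-3.9, 10.8], [-6.2, 9.7], [-8.1, 8.2], [-9.5, 6.3], [-10.7, 4.3], [-11.4, 1.9], [-11.5, -0.5], [-11.1, -2.9]]
box px 390 158 grey pixels 0 min 74
ring [106, 97, 86, 87, 90, 101, 106, 107, 107, 104, 105, 104, 103, 101, 101, 101, 100, 100, 101, 101, 101, 101, 101, 100, 101, 96, 86, 86, 92, 95, 104, 107, 106, 105, 105, 104, 103, 102, 96, 92, 96, 97, 103, 105, 105, 105, 103, 101, 100, 94, 89, 91, 99, 104, 106, 106, 106, 106, 106, 106, 105, 104, 104, 104, 99, 102, 104, 106, 107, 107, 107, 107]
ring [102, 102, 101, 102, 104, 99, 94, 99, 101, 100, 99, 88, 82, 82, 89, 96, 96, 96, 96, 96, 96, 96, 96, 96, 97, 98, 99, 99, 99, 99, 93, 93, 100, 100, 100, 93, 85, 84, 97, 101, 98, 97, 92, 98, 100, 100, 98, 89, 86, 88, 97, 100, 101, 101, 101, 101, 101, 101, 100, 93, 85, 86, 96, 100, 99, 96, 94, 100, 102, 102, 103, 102]
```

Request:
jog_arm([
  {"x": -3.9,"y": 10.8,"z": 0,"ax": 0,"ay": 0,"az": 0,"fingers": 5},
  {"x": -6.2,"y": 9.7,"z": 0,"ax": 0,"ay": 0,"az": 0,"fingers": 5},
  {"x": -8.1,"y": 8.2,"z": 0,"ax": 0,"ay": 0,"az": 0,"fingers": 5},
  {"x": -9.5,"y": 6.3,"z": 0,"ax": 0,"ay": 0,"az": 0,"fingers": 5},
  {"x": 0,"y": 0,"z": 0,"ax": 0,"ay": 0,"az": 0,"fingers": 5},
  {"x": 0,"y": 0,"z": 0,"ax": 0,"ay": 0,"az": 0,"fingers": 5},
  {"x": 0,"y": 0,"z": 0,"ax": 0,"ay": 0,"az": 0,"fingers": 5},
  {"x": 0,"y": 0,"z": 0,"ax": 0,"ay": 0,"az": 0,"fingers": 5},
])

```text
t: 25.2
eef_pos: [0.6447, 0.2275, 0.1538]
tool_rot: [-0.001, 0.684, 0.73, -0.001]
contact_force: [0.0, -1.3, 8.8]
gripper_width: 0.202
grasp_force: 30.7
```

Request:
jog_arm([
  {"x": 0,"y": 0,"z": 0,"ax": 0,"ay": 0,"az": 0,"fingers": 5},
  {"x": 0,"y": 0,"z": 0,"ax": 0,"ay": 0,"az": 0,"fingers": 5},
  {"x": 0,"y": 0,"z": 0,"ax": 0,"ay": 0,"az": 0,"fingers": 5},
  {"x": 0,"y": 0,"z": 0,"ax": 0,"ay": 0,"az": 0,"fingers": 5},
  {"x": 0,"y": 0,"z": 0,"ax": 0,"ay": 0,"az": 0,"fingers": 5},
  {"x": 0,"y": 0,"z": 0,"ax": 0,"ay": 0,"az": 0,"fingers": 5},
  {"x": 0,"y": 0,"z": 0,"ax": 0,"ay": 0,"az": 0,"fingers": 5},
  {"x": 0,"y": 0,"z": 0,"ax": 0,"ay": 0,"az": 0,"fingers": 5},
])

```text
t: 26.0
eef_pos: [0.6446, 0.2275, 0.1538]
tool_rot: [-0.001, 0.684, 0.73, -0.001]
contact_force: [0.2, -1.5, 7.9]
gripper_width: 0.203
grasp_force: 30.7
```

```bash
python3 - <<'E'
from h import *
arc(48,12); c=bead(); drum2(c)
E
```

```text
r 55.9 ang 32.6 F [ 0.2 -1.5  7.9] z 153.8 t 26.0
[[-11.0, 3.7], [-11.3, 2.2], [-11.5, -0.2], [-11.2, -2.6]]
box px 390 158 grey pixels 35 min 55
ring [107, 106, 97, 104, 108, 107, 107, 107, 106, 104, 105, 104, 103, 101, 99, 100, 101, 101, 101, 101, 100, 100, 100, 96, 88, 85, 91, 96, 102, 104, 106, 106, 105, 104, 105, 96, 89, 89, 95, 100, 102, 104, 104, 104, 104, 104, 101, 91, 90, 95, 100, 103, 105, 105, 105, 106, 105, 105, 106, 106, 105, 103, 99, 104, 103, 103, 104, 106, 106, 107, 107, 106]
```

A bead dropped into the box (35 grey pixels). I'll release the knob and fetch the box.

Request:
jog_arm([
  {"x": 0,"y": 0,"z": 0,"ax": 0,"ay": 0,"az": 0,"fingers": 40},
  {"x": 0,"y": 0,"z": 0,"ax": 0,"ay": 0,"az": 0,"fingers": 40},
  {"x": 0,"y": 0,"z": 0,"ax": 0,"ay": 0,"az": 0,"fingers": 40},
  {"x": 0,"y": 0,"z": -20,"ax": 0,"ay": 0,"az": 0,"fingers": 40},
  {"x": 0,"y": 0,"z": -40,"ax": 0,"ay": 0,"az": 0,"fingers": 40},
  {"x": 0,"y": 0,"z": -40,"ax": 0,"ay": 0,"az": 0,"fingers": 40},
  {"x": -40,"y": 0,"z": 0,"ax": 0,"ay": 0,"az": 0,"fingers": 85},
  {"x": -45,"y": 0,"z": 0,"ax": 0,"ay": 0,"az": 0,"fingers": 85},
])

```text
t: 26.85
eef_pos: [0.6509, 0.1443, 0.2544]
tool_rot: [-0.0, 0.682, 0.731, 0.001]
contact_force: [-0.1, -0.8, -0.5]
gripper_width: 0.793
grasp_force: 0.0
```

Request:
jog_arm([
  {"x": -45,"y": 0,"z": 0,"ax": 0,"ay": 0,"az": 0,"fingers": 85},
  {"x": -45,"y": 0,"z": 0,"ax": 0,"ay": 0,"az": 0,"fingers": 85},
  {"x": -45,"y": 0,"z": 0,"ax": 0,"ay": 0,"az": 0,"fingers": 85},
  {"x": -45,"y": 0,"z": 0,"ax": 0,"ay": 0,"az": 0,"fingers": 85},
  {"x": -45,"y": -6,"z": 0,"ax": 0,"ay": 0,"az": 0,"fingers": 85},
  {"x": -45,"y": -6,"z": 0,"ax": 0,"ay": 0,"az": 0,"fingers": 85},
  {"x": -14,"y": -6,"z": 0,"ax": 0,"ay": 0,"az": 0,"fingers": 85},
  {"x": 0,"y": 0,"z": 0,"ax": 0,"ay": 0,"az": 0,"fingers": 85},
])

```text
t: 27.65
eef_pos: [0.6495, -0.1459, 0.2535]
tool_rot: [-0.0, 0.686, 0.728, -0.001]
contact_force: [0.5, -0.0, 0.1]
gripper_width: 1.0
grasp_force: 0.0
```

```bash
python3 - <<'E'
from h import *
go([649.3,-142,14],3.7)
E
```

```text
t 27.65 p [ 649.5 -145.9  253.5] yaw 3.38 turn [-0.07  0.05 -0.32] shift [  3.9   0.  239.5] axes x [-0.065  0.998  0.   ] y [0.998 0.065 0.   ]
```

Descend, grip, and lift; then check.

Request:
jog_arm([
  {"x": 4,"y": 0,"z": 40,"ax": 0,"ay": 0,"az": -0.3,"fingers": 85},
  {"x": 0,"y": 0,"z": 40,"ax": 0,"ay": 0,"az": 0,"fingers": 85},
  {"x": 0,"y": 0,"z": 40,"ax": 0,"ay": 0,"az": 0,"fingers": 85},
  {"x": 0,"y": 0,"z": 40,"ax": 0,"ay": 0,"az": 0,"fingers": 85},
  {"x": 0,"y": 0,"z": 35,"ax": 0,"ay": 0,"az": 0,"fingers": 85},
  {"x": 0,"y": 0,"z": 25,"ax": 0,"ay": 0,"az": 0,"fingers": 85},
  {"x": 0,"y": 0,"z": 17,"ax": 0,"ay": 0,"az": 0,"fingers": 85},
  {"x": 0,"y": 0,"z": 0,"ax": 0,"ay": 0,"az": 0,"fingers": 85},
])

```text
t: 28.45
eef_pos: [0.6496, -0.1357, 0.0139]
tool_rot: [-0.002, 0.681, 0.732, -0.001]
contact_force: [-0.5, -0.5, -0.2]
gripper_width: 0.996
grasp_force: 0.0
```

Request:
jog_arm([
  {"x": 0,"y": 0,"z": 0,"ax": 0,"ay": 0,"az": 0,"fingers": 50},
  {"x": 0,"y": 0,"z": 0,"ax": 0,"ay": 0,"az": 0,"fingers": 50},
  {"x": 0,"y": 0,"z": 0,"ax": 0,"ay": 0,"az": 0,"fingers": 50},
  {"x": 0,"y": 0,"z": 0,"ax": 0,"ay": 0,"az": 0,"fingers": 50},
  {"x": 0,"y": 0,"z": -10,"ax": 0,"ay": 0,"az": 0,"fingers": 50},
  {"x": 0,"y": 0,"z": -25,"ax": 0,"ay": 0,"az": 0,"fingers": 50},
  {"x": 0,"y": 0,"z": -35,"ax": 0,"ay": 0,"az": 0,"fingers": 50},
  {"x": 0,"y": 0,"z": -35,"ax": 0,"ay": 0,"az": 0,"fingers": 50},
], force=35)

```text
t: 29.25
eef_pos: [0.6503, -0.1383, 0.123]
tool_rot: [-0.0, 0.682, 0.731, -0.0]
contact_force: [0.9, -0.6, -0.5]
gripper_width: 0.694
grasp_force: 38.4
```

```bash
python3 - <<'E'
from h import *
go([533.4,-461.5,100],1.7)
E
```

```text
t 29.25 p [ 650.3 -138.3  123. ] yaw 4.0 turn [-0.05 -0.01  2.3 ] shift [-319.6 -126.5   23. ] axes x [-0.03  1.    0.  ] y [1.   0.03 0.  ]
```

Request:
jog_arm([
  {"x": -15,"y": -5,"z": -10,"ax": 0,"ay": 0,"az": 1.2,"fingers": 50},
  {"x": -30,"y": -12,"z": 0,"ax": 0,"ay": 0,"az": 1.1,"fingers": 50},
  {"x": -35,"y": -14,"z": 0,"ax": 0,"ay": 0,"az": 0,"fingers": 50},
  {"x": -40,"y": -16,"z": 0,"ax": 0,"ay": 0,"az": 0,"fingers": 50},
  {"x": -40,"y": -16,"z": 0,"ax": 0,"ay": 0,"az": 0,"fingers": 50},
  {"x": -40,"y": -16,"z": 0,"ax": 0,"ay": 0,"az": 0,"fingers": 50},
  {"x": -40,"y": -16,"z": 0,"ax": 0,"ay": 0,"az": 0,"fingers": 50},
  {"x": -35,"y": -14,"z": 0,"ax": 0,"ay": 0,"az": 0,"fingers": 50},
])

```text
t: 30.05
eef_pos: [0.5489, -0.4196, 0.1314]
tool_rot: [-0.0, 0.697, 0.717, -0.001]
contact_force: [0.5, 0.5, -0.8]
gripper_width: 0.695
grasp_force: 38.4
```

Request:
jog_arm([
  {"x": -25,"y": -10,"z": 0,"ax": 0,"ay": 0,"az": 0,"fingers": 50},
  {"x": -15,"y": -5,"z": 0,"ax": 0,"ay": 0,"az": 0,"fingers": 50},
  {"x": 0,"y": 0,"z": 20,"ax": 0,"ay": 0,"az": 0,"fingers": 50},
  {"x": 0,"y": 0,"z": 30,"ax": 0,"ay": 0,"az": 0,"fingers": 50},
  {"x": 0,"y": 0,"z": 30,"ax": 0,"ay": 0,"az": 0,"fingers": 50},
  {"x": 0,"y": 0,"z": 10,"ax": 0,"ay": 0,"az": 0,"fingers": 50},
  {"x": 0,"y": 0,"z": 0,"ax": 0,"ay": 0,"az": 0,"fingers": 50},
  {"x": 0,"y": 0,"z": 0,"ax": 0,"ay": 0,"az": 0,"fingers": 50},
])

```text
t: 30.85
eef_pos: [0.5382, -0.4576, 0.0427]
tool_rot: [0.001, 0.696, 0.718, -0.0]
contact_force: [0.0, 0.2, -0.6]
gripper_width: 0.695
grasp_force: 38.3
```

```bash
python3 - <<'E'
from h import *
go([533.4,-461.5,17.5],1.7)
E
```

```text
t 30.85 p [ 538.2 -457.6   42.7] yaw 1.73 turn [0.05 0.05 0.03] shift [-3.7 -4.9 25.2] axes x [-0.03  1.    0.  ] y [1.   0.03 0.  ]
```

Request:
jog_arm([
  {"x": 0,"y": -4,"z": 12,"ax": 0,"ay": 0,"az": 0,"fingers": 50},
  {"x": 0,"y": 0,"z": 10,"ax": 0,"ay": 0,"az": 0,"fingers": 50},
  {"x": 0,"y": 0,"z": 3,"ax": 0,"ay": 0,"az": 0,"fingers": 50},
  {"x": 0,"y": 0,"z": 0,"ax": 0,"ay": 0,"az": 0,"fingers": 50},
  {"x": 0,"y": 0,"z": 0,"ax": 0,"ay": 0,"az": 0,"fingers": 80},
  {"x": 0,"y": 0,"z": 0,"ax": 0,"ay": 0,"az": 0,"fingers": 80},
  {"x": 0,"y": 0,"z": 0,"ax": 0,"ay": 0,"az": 0,"fingers": 80},
  {"x": 0,"y": 0,"z": 0,"ax": 0,"ay": 0,"az": 0,"fingers": 80},
])

```text
t: 31.65
eef_pos: [0.5335, -0.4571, 0.0161]
tool_rot: [-0.0, 0.696, 0.718, -0.0]
contact_force: [-0.6, 0.3, 0.2]
gripper_width: 0.935
grasp_force: 0.0
```

Request:
jog_arm([
  {"x": 0,"y": 0,"z": -20,"ax": 0,"ay": 0,"az": 0,"fingers": 80},
  {"x": 0,"y": 0,"z": -45,"ax": 0,"ay": 0,"az": 0,"fingers": 80},
  {"x": 0,"y": 0,"z": -45,"ax": 0,"ay": 0,"az": 0,"fingers": 80},
  {"x": 0,"y": 0,"z": -45,"ax": 0,"ay": 0,"az": 0,"fingers": 80},
  {"x": 0,"y": 0,"z": -45,"ax": 0,"ay": 0,"az": 0,"fingers": 80},
  {"x": 45,"y": -3,"z": -35,"ax": 0,"ay": 0,"az": 0,"fingers": 80},
  {"x": 50,"y": -3,"z": 0,"ax": 0,"ay": 0,"az": 0,"fingers": 80},
  {"x": 50,"y": -3,"z": 0,"ax": 0,"ay": 0,"az": 0,"fingers": 80},
])

```text
t: 32.45
eef_pos: [0.5207, -0.3181, 0.2498]
tool_rot: [0.002, 0.697, 0.717, 0.001]
contact_force: [1.2, 1.5, -0.6]
gripper_width: 0.933
grasp_force: 0.0
```

```bash
python3 - <<'E'
from h import *
go([480,330,250],6)
c=cam("top"); boxes(c,dict(M=(534,-455),**R0),12); bead((534,-455),.019,c)
E
```

```text
t 32.45 p [ 520.7 -318.1  249.8] yaw 1.61 turn [ 0.2   0.08 -4.39] shift [ 6.488e+02  2.730e+01 -2.000e-01] axes x [-0.105  0.995  0.   ] y [0.995 0.105 0.   ]
M ctr [ 582.5 -406. ] size [41.2 41. ] side yaw -0.8
A ctr [589.  416.6] size [61.6 62.8] side yaw 14.5
B ctr [463.6 417.1] size [63.  58.5] side yaw 6.8
C none
box px 512 205 grey pixels 249 min 15
```

```bash
python3 - <<'E'
from h import *
w=cam("wrist"); o,p,M=state(); T=np.array(w["world_from_camera"]); off=M.T@(T[:3,3]*1000-p); Rc=M.T@T[:3,:3]
a=np.radians(100.04); ty=np.array([np.cos(a),np.sin(a),0]); tz=np.array([0,0,-1.]); N=np.c_[np.cross(ty,tz),ty,tz]
T2=np.eye(4); T2[:3,:3]=N@Rc; T2[:3,3]=(np.array([367,526.3,301.2])+N@off)/1000; w["world_from_camera"]=T2
t=cam("top")
for z in (.08,.11,.14,.17,.2): print(z,onz(t,124,232,z)[:2].round(3),onz(w,352/1.25,270/1.25,z,True)[:2].round(3))
E
```

```text
0.08 [0.435 0.525] [0.426 0.484]
0.11 [0.435 0.512] [0.414 0.487]
0.14 [0.434 0.498] [0.403 0.489]
0.17 [0.434 0.485] [0.392 0.491]
0.2 [0.433 0.472] [0.38  0.493]
```

Request:
jog_arm([
  {"x": 45,"y": -4,"z": 0,"ax": 0,"ay": 0,"az": -2.7,"fingers": 80},
  {"x": 50,"y": 0,"z": 0,"ax": 0,"ay": 0,"az": -2.7,"fingers": 80},
  {"x": 50,"y": 3,"z": 0,"ax": 0,"ay": 0,"az": 0,"fingers": 80},
  {"x": 50,"y": 3,"z": 0,"ax": 0,"ay": 0,"az": 0,"fingers": 80},
  {"x": 50,"y": 3,"z": 0,"ax": 0,"ay": 0,"az": 0,"fingers": 80},
  {"x": 50,"y": 3,"z": 0,"ax": 0,"ay": 0,"az": 0,"fingers": 80},
  {"x": 50,"y": 3,"z": 0,"ax": 0,"ay": 0,"az": 0,"fingers": 80},
  {"x": 50,"y": 3,"z": 0,"ax": 0,"ay": 0,"az": 0,"fingers": 80},
])

```text
t: 33.4
eef_pos: [0.4928, 0.0761, 0.2485]
tool_rot: [0.001, 0.663, 0.749, 0.001]
contact_force: [-0.2, 0.3, -0.2]
gripper_width: 0.941
grasp_force: 0.0
```

Request:
jog_arm([
  {"x": 45,"y": 3,"z": 0,"ax": 0,"ay": 0,"az": 0,"fingers": 85},
  {"x": 45,"y": 3,"z": 0,"ax": 0,"ay": 0,"az": 0,"fingers": 85},
  {"x": 45,"y": 3,"z": 0,"ax": 0,"ay": 0,"az": 0,"fingers": 85},
  {"x": 45,"y": 3,"z": 0,"ax": 0,"ay": 0,"az": 0,"fingers": 85},
  {"x": 45,"y": 3,"z": 0,"ax": 0,"ay": 0,"az": 0,"fingers": 85},
  {"x": 20,"y": 0,"z": 0,"ax": 0,"ay": 0,"az": 0,"fingers": 85},
  {"x": 0,"y": 0,"z": 0,"ax": 0,"ay": 0,"az": 0,"fingers": 85},
  {"x": 0,"y": 0,"z": 0,"ax": 0,"ay": 0,"az": 0,"fingers": 85},
])

```text
t: 34.2
eef_pos: [0.4779, 0.319, 0.2476]
tool_rot: [0.001, 0.663, 0.749, -0.0]
contact_force: [0.7, 0.0, -0.5]
gripper_width: 0.997
grasp_force: 0.0
```

```bash
python3 - <<'E'
from h import *
go([464.4,411.5,14],7); c=cam("wrist"); wbox(c,(463.8,416.5))
t=cam("top"); boxes(t,dict(M=(534,-455),A=R0["A"]),12); bead((534,-455),.019,t)
E
```

```text
t 34.2 p [477.9 319.  247.6] yaw 7.0 turn [0.04 0.06 0.  ] shift [ 93.5  -2.2 233.6] axes x [-0.122  0.993  0.   ] y [0.993 0.122 0.   ]
px 320 90
12 ctr [465.7 419.6] size [59.1 58.4] yaw 7.1
20 ctr [465.6 415.5] size [46.8 47.9] yaw 7.1
28 ctr [436.5 453.9] size [56.7 23.5] yaw 5.7
M ctr [ 547.7 -467.4] size [ 72.5 120.4] side yaw -4.6
A ctr [603.7 433.8] size [66.6 97.9] side yaw 4.0
box px 512 205 grey pixels 42 min 47
```

Request:
jog_arm([
  {"x": 0,"y": 0,"z": 0,"ax": 0,"ay": 0,"az": -8.2,"fingers": 85},
  {"x": 0,"y": 0,"z": 0,"ax": 0,"ay": 0,"az": -8.2,"fingers": 85},
  {"x": 0,"y": 0,"z": 0,"ax": 0,"ay": 0,"az": -8.2,"fingers": 85},
  {"x": 0,"y": 0,"z": 0,"ax": 0,"ay": 0,"az": -8.2,"fingers": 85},
  {"x": 0,"y": 0,"z": 0,"ax": 0,"ay": 0,"az": -8.2,"fingers": 85},
  {"x": 0,"y": 0,"z": 0,"ax": 0,"ay": 0,"az": -8.2,"fingers": 85},
  {"x": 0,"y": 0,"z": 0,"ax": 0,"ay": 0,"az": -8.2,"fingers": 85},
  {"x": 0,"y": 0,"z": 0,"ax": 0,"ay": 0,"az": -8.2,"fingers": 85},
])

```text
t: 35.1
eef_pos: [0.4777, 0.3184, 0.2476]
tool_rot: [0.0, 0.149, 0.989, -0.0]
contact_force: [0.1, -0.5, 0.3]
gripper_width: 0.993
grasp_force: 0.0
```

Request:
jog_arm([
  {"x": 0,"y": 0,"z": 0,"ax": 0,"ay": 0,"az": -8.2,"fingers": 85},
  {"x": 0,"y": 0,"z": 0,"ax": 0,"ay": 0,"az": -8.2,"fingers": 85},
  {"x": 0,"y": 0,"z": 0,"ax": 0,"ay": 0,"az": -8,"fingers": 85},
  {"x": -2,"y": 30,"z": 0,"ax": 0,"ay": 0,"az": 0,"fingers": 85},
  {"x": -2,"y": 40,"z": 0,"ax": 0,"ay": 0,"az": 0,"fingers": 85},
  {"x": -1,"y": 30,"z": 0,"ax": 0,"ay": 0,"az": 0,"fingers": 85},
  {"x": 0,"y": 0,"z": 0,"ax": 0,"ay": 0,"az": 0,"fingers": 85},
  {"x": 0,"y": 0,"z": 0,"ax": 0,"ay": 0,"az": 0,"fingers": 85},
])

```text
t: 35.9
eef_pos: [0.4702, 0.4191, 0.2472]
tool_rot: [0.0, -0.061, 0.998, -0.001]
contact_force: [0.3, -0.3, -0.8]
gripper_width: 0.997
grasp_force: 0.0
```

```bash
python3 - <<'E'
from h import *
go([471,418.7,14],97); c=cam("wrist"); wbox(c,(464.8,418))
t=cam("top"); boxes(t,dict(M=(534,-455)),12); bead((534,-455),.019,t)
E
```

```text
t 35.9 p [470.2 419.1 247.2] yaw 97.04 turn [-0.07  0.01  0.04] shift [ -0.8  -0.5 233.2] axes x [-0.993 -0.122 -0.   ] y [-0.122  0.993  0.   ]
px 322 172
12 ctr [470.8 410.7] size [69.9 84.9] yaw 0.5
20 ctr [465.8 418.5] size [60.5 52.9] yaw 7.8
28 ctr [466.7 419.1] size [59.6 52. ] yaw 6.2
M ctr [ 547.7 -467.5] size [ 72.6 120.4] side yaw -4.5
box px 512 205 grey pixels 42 min 46
```

Request:
jog_arm([
  {"x": -1,"y": 0,"z": 35,"ax": 0,"ay": 0,"az": 0,"fingers": 85},
  {"x": 0,"y": 0,"z": 40,"ax": 0,"ay": 0,"az": 0,"fingers": 85},
  {"x": 0,"y": 0,"z": 40,"ax": 0,"ay": 0,"az": 0,"fingers": 85},
  {"x": 0,"y": 0,"z": 40,"ax": 0,"ay": 0,"az": 0,"fingers": 85},
  {"x": 0,"y": 0,"z": 35,"ax": 0,"ay": 0,"az": 0,"fingers": 85},
  {"x": 0,"y": 0,"z": 25,"ax": 0,"ay": 0,"az": 0,"fingers": 85},
  {"x": 0,"y": 0,"z": 18,"ax": 0,"ay": 0,"az": 0,"fingers": 85},
  {"x": 0,"y": 0,"z": 0,"ax": 0,"ay": 0,"az": 0,"fingers": 85},
])

```text
t: 36.8
eef_pos: [0.47, 0.4173, 0.0121]
tool_rot: [-0.001, -0.061, 0.998, -0.002]
contact_force: [-0.7, 0.3, -0.2]
gripper_width: 0.998
grasp_force: 0.0
```

Request:
jog_arm([
  {"x": 0,"y": 0,"z": 0,"ax": 0,"ay": 0,"az": 0,"fingers": 50},
  {"x": 0,"y": 0,"z": 0,"ax": 0,"ay": 0,"az": 0,"fingers": 50},
  {"x": 0,"y": 0,"z": 0,"ax": 0,"ay": 0,"az": 0,"fingers": 50},
  {"x": 0,"y": 0,"z": 0,"ax": 0,"ay": 0,"az": 0,"fingers": 50},
  {"x": 0,"y": 0,"z": -30,"ax": 0,"ay": 0,"az": 0,"fingers": 50},
  {"x": 0,"y": 0,"z": -45,"ax": 0,"ay": 0,"az": 0,"fingers": 50},
  {"x": 0,"y": 0,"z": -45,"ax": 0,"ay": 0,"az": 0,"fingers": 50},
  {"x": 0,"y": 0,"z": -45,"ax": 0,"ay": 0,"az": 0,"fingers": 50},
])

```text
t: 37.6
eef_pos: [0.4701, 0.4204, 0.1813]
tool_rot: [0.0, -0.062, 0.998, 0.0]
contact_force: [0.3, 1.2, 0.5]
gripper_width: 0.692
grasp_force: 38.4
```

Request:
jog_arm([
  {"x": 0,"y": -45,"z": -45,"ax": 0,"ay": 0,"az": 0,"fingers": 50},
  {"x": 0,"y": -45,"z": -10,"ax": 0,"ay": 0,"az": 0,"fingers": 50},
  {"x": 0,"y": -50,"z": 0,"ax": 0,"ay": 0,"az": 0,"fingers": 50},
  {"x": 0,"y": -50,"z": 0,"ax": 0,"ay": 0,"az": 0,"fingers": 50},
  {"x": 0,"y": -50,"z": 0,"ax": 0,"ay": 0,"az": 0,"fingers": 50},
  {"x": 0,"y": -50,"z": 0,"ax": 0,"ay": 0,"az": 0,"fingers": 50},
  {"x": 0,"y": -50,"z": 0,"ax": 0,"ay": 0,"az": 0,"fingers": 50},
  {"x": 0,"y": -50,"z": 0,"ax": 0,"ay": 0,"az": 0,"fingers": 50},
])

```text
t: 38.4
eef_pos: [0.5173, 0.0413, 0.2252]
tool_rot: [0.001, -0.062, 0.998, 0.0]
contact_force: [0.9, 0.5, -1.5]
gripper_width: 0.692
grasp_force: 38.5
```

Request:
jog_arm([
  {"x": 0,"y": 0,"z": 0,"ax": 0,"ay": 0,"az": 8.5,"fingers": 50},
  {"x": 0,"y": 0,"z": 0,"ax": 0,"ay": 0,"az": 8.5,"fingers": 50},
  {"x": 0,"y": 0,"z": 0,"ax": 0,"ay": 0,"az": 8.5,"fingers": 50},
  {"x": 0,"y": 0,"z": 0,"ax": 0,"ay": 0,"az": 8.5,"fingers": 50},
  {"x": 0,"y": 0,"z": 0,"ax": 0,"ay": 0,"az": 8.5,"fingers": 50},
  {"x": 0,"y": 0,"z": 0,"ax": 0,"ay": 0,"az": 8.5,"fingers": 50},
  {"x": 0,"y": 0,"z": 0,"ax": 0,"ay": 0,"az": 8.5,"fingers": 50},
  {"x": 0,"y": 0,"z": 0,"ax": 0,"ay": 0,"az": 8.5,"fingers": 50},
])

```text
t: 39.2
eef_pos: [0.5173, 0.0433, 0.2249]
tool_rot: [-0.0, 0.509, 0.861, 0.0]
contact_force: [0.4, 0.7, -1.5]
gripper_width: 0.695
grasp_force: 38.5
```

```bash
python3 - <<'E'
from h import *
go([649.5,-142,130],3.7)
E
```

```text
t 39.2 p [517.3  43.3 224.9] yaw 28.78 turn [ 0.03 -0.03 25.08] shift [-193.5  120.    94.9] axes x [-0.065  0.998  0.   ] y [0.998 0.065 0.   ]
```

Request:
jog_arm([
  {"x": 0,"y": 0,"z": 0,"ax": 0,"ay": 0,"az": 8.5,"fingers": 50},
  {"x": 0,"y": 0,"z": 0,"ax": 0,"ay": 0,"az": 8.5,"fingers": 50},
  {"x": 0,"y": 0,"z": 0,"ax": 0,"ay": 0,"az": 8,"fingers": 50},
  {"x": -38,"y": 24,"z": 0,"ax": 0,"ay": 0,"az": 0,"fingers": 50},
  {"x": -38,"y": 24,"z": 0,"ax": 0,"ay": 0,"az": 0,"fingers": 50},
  {"x": -38,"y": 24,"z": 0,"ax": 0,"ay": 0,"az": 0,"fingers": 50},
  {"x": -38,"y": 24,"z": 0,"ax": 0,"ay": 0,"az": 0,"fingers": 50},
  {"x": -39,"y": 24,"z": 0,"ax": 0,"ay": 0,"az": 0,"fingers": 50},
])

```text
t: 40.0
eef_pos: [0.6518, -0.1395, 0.2248]
tool_rot: [-0.0, 0.681, 0.732, 0.0]
contact_force: [1.0, -0.4, -0.3]
gripper_width: 0.698
grasp_force: 38.5
```

Request:
jog_arm([
  {"x": 0,"y": 0,"z": 0,"ax": 0,"ay": 0,"az": 0,"fingers": 50},
  {"x": 0,"y": 0,"z": 30,"ax": 0,"ay": 0,"az": 0,"fingers": 50},
  {"x": 0,"y": 0,"z": 35,"ax": 0,"ay": 0,"az": 0,"fingers": 50},
  {"x": 0,"y": 0,"z": 35,"ax": 0,"ay": 0,"az": 0,"fingers": 50},
  {"x": 0,"y": 0,"z": 0,"ax": 0,"ay": 0,"az": 0,"fingers": 50},
  {"x": 0,"y": 0,"z": 0,"ax": 0,"ay": 0,"az": 0,"fingers": 50},
  {"x": 0,"y": 0,"z": 0,"ax": 0,"ay": 0,"az": 0,"fingers": 50},
  {"x": 0,"y": 0,"z": 0,"ax": 0,"ay": 0,"az": 0,"fingers": 50},
])

```text
t: 40.8
eef_pos: [0.6523, -0.139, 0.1269]
tool_rot: [0.001, 0.681, 0.732, 0.001]
contact_force: [1.0, -0.1, -1.0]
gripper_width: 0.694
grasp_force: 38.5
```

```bash
python3 - <<'E'
from h import *
go([649.6,-140,13],3.7)
t=cam("top"); boxes(t,dict(A=R0["A"]),12)
E
```

```text
t 40.8 p [ 652.3 -139.   126.9] yaw 4.12 turn [0.2  0.03 0.42] shift [ -0.8  -2.7 113.9] axes x [-0.065  0.998  0.   ] y [0.998 0.065 0.   ]
A ctr [589.1 416.3] size [61.6 63.3] side yaw 14.4
```

Request:
jog_arm([
  {"x": -1,"y": -2.7,"z": 30,"ax": 0,"ay": 0,"az": 0.4,"fingers": 50},
  {"x": 0,"y": 0,"z": 30,"ax": 0,"ay": 0,"az": 0,"fingers": 50},
  {"x": 0,"y": 0,"z": 25,"ax": 0,"ay": 0,"az": 0,"fingers": 50},
  {"x": 0,"y": 0,"z": 15,"ax": 0,"ay": 0,"az": 0,"fingers": 50},
  {"x": 0,"y": 0,"z": 10,"ax": 0,"ay": 0,"az": 0,"fingers": 50},
  {"x": 0,"y": 0,"z": 4,"ax": 0,"ay": 0,"az": 0,"fingers": 50},
  {"x": 0,"y": 0,"z": 0,"ax": 0,"ay": 0,"az": 0,"fingers": 50},
  {"x": 0,"y": 0,"z": 0,"ax": 0,"ay": 0,"az": 0,"fingers": 50},
])

```text
t: 41.65
eef_pos: [0.6482, -0.1399, 0.0146]
tool_rot: [-0.001, 0.684, 0.729, 0.001]
contact_force: [-11.5, 4.0, 25.2]
gripper_width: 0.69
grasp_force: 43.7
```

Request:
jog_arm([
  {"x": 0,"y": 0,"z": 0,"ax": 0,"ay": 0,"az": 0,"fingers": 85},
  {"x": 0,"y": 0,"z": 0,"ax": 0,"ay": 0,"az": 0,"fingers": 85},
  {"x": 0,"y": 0,"z": 0,"ax": 0,"ay": 0,"az": 0,"fingers": 85},
  {"x": 0,"y": 0,"z": -25,"ax": 0,"ay": 0,"az": 0,"fingers": 85},
  {"x": 0,"y": 0,"z": -45,"ax": 0,"ay": 0,"az": 0,"fingers": 85},
  {"x": 0,"y": 0,"z": -45,"ax": 0,"ay": 0,"az": 0,"fingers": 85},
  {"x": 0,"y": 0,"z": -45,"ax": 0,"ay": 0,"az": 0,"fingers": 85},
  {"x": 0,"y": 0,"z": -45,"ax": 0,"ay": 0,"az": 0,"fingers": 85},
])

```text
t: 42.45
eef_pos: [0.6482, -0.1399, 0.2174]
tool_rot: [0.0, 0.684, 0.73, -0.0]
contact_force: [0.0, 0.3, -0.4]
gripper_width: 0.991
grasp_force: 0.0
```

Request:
jog_arm([
  {"x": 40,"y": 0,"z": -42,"ax": 0,"ay": 0,"az": 0,"fingers": 40},
  {"x": 47,"y": 2,"z": 0,"ax": 0,"ay": 0,"az": 0,"fingers": 40},
  {"x": 47,"y": 2,"z": 0,"ax": 0,"ay": 0,"az": 0,"fingers": 40},
  {"x": 47,"y": 2,"z": 0,"ax": 0,"ay": 0,"az": 0,"fingers": 40},
  {"x": 47,"y": 2,"z": 0,"ax": 0,"ay": 0,"az": 0,"fingers": 40},
  {"x": 47,"y": 3,"z": 0,"ax": 0,"ay": 0,"az": 0,"fingers": 40},
  {"x": 47,"y": 4,"z": 0,"ax": 0,"ay": 0,"az": 0,"fingers": 40},
  {"x": 46,"y": 4,"z": 0,"ax": 0,"ay": 0,"az": 0,"fingers": 40},
])

```text
t: 43.25
eef_pos: [0.6436, 0.2252, 0.2519]
tool_rot: [0.0, 0.684, 0.73, 0.0]
contact_force: [0.8, -0.3, 0.8]
gripper_width: 0.467
grasp_force: 0.0
```

```bash
python3 - <<'E'
from h import *
go([644.3,227.3,154],3.6)
c=bead(); save(c,"two.png",(150,90,420,260),2.9); boxes(c,dict(S=(649,-135)),30)
E
```

```text
t 43.25 p [643.6 225.2 251.9] yaw 3.73 turn [ 0.02 -0.01  0.13] shift [ 2.   0.8 97.9] axes x [-0.063  0.998  0.   ] y [0.998 0.063 0.   ]
box px 390 158 grey pixels 0 min 69
S ctr [ 644.9 -106.8] size [92.1 48.7] side yaw -12.7
```

View pics/two.png

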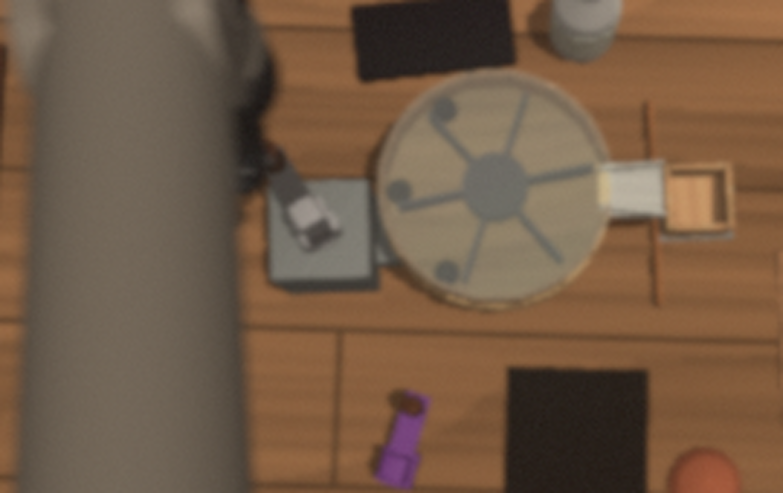

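The second box stands under the chute at (700,200), empty. The knob is at (272,155), where I left it, and beads are at (442,110), (398,190) and (447,271).

Request:
jog_arm([
  {"x": 2,"y": 0.8,"z": 25,"ax": 0,"ay": 0,"az": 0,"fingers": 40},
  {"x": 0,"y": 0,"z": 25,"ax": 0,"ay": 0,"az": 0,"fingers": 40},
  {"x": 0,"y": 0,"z": 25,"ax": 0,"ay": 0,"az": 0,"fingers": 40},
  {"x": 0,"y": 0,"z": 15,"ax": 0,"ay": 0,"az": 0,"fingers": 40},
  {"x": 0,"y": 0,"z": 8,"ax": 0,"ay": 0,"az": 0,"fingers": 40},
  {"x": 0,"y": 0,"z": 0,"ax": 0,"ay": 0,"az": 0,"fingers": 5},
  {"x": 0,"y": 0,"z": 0,"ax": 0,"ay": 0,"az": 0,"fingers": 5},
  {"x": 0,"y": 0,"z": 0,"ax": 0,"ay": 0,"az": 0,"fingers": 5},
], force=30)

```text
t: 44.1
eef_pos: [0.6447, 0.225, 0.1546]
tool_rot: [0.0, 0.684, 0.73, 0.0]
contact_force: [-1.3, 0.1, -2.3]
gripper_width: 0.201
grasp_force: 29.5
```

Request:
jog_arm([
  {"x": 0,"y": 0,"z": 0,"ax": 0,"ay": 0,"az": 0,"fingers": 5},
  {"x": 0,"y": 0,"z": 0,"ax": 0,"ay": 0,"az": 0,"fingers": 5},
  {"x": 0,"y": 0,"z": 0,"ax": 0,"ay": 0,"az": 0,"fingers": 5},
  {"x": 0,"y": 0,"z": 0,"ax": 0,"ay": 0,"az": 0,"fingers": 5},
  {"x": 0,"y": 0,"z": 0,"ax": 0,"ay": 0,"az": 0,"fingers": 5},
  {"x": 0,"y": 0,"z": 0,"ax": 0,"ay": 0,"az": 0,"fingers": 5},
  {"x": 0,"y": 0,"z": 0,"ax": 0,"ay": 0,"az": 0,"fingers": 5},
  {"x": 0,"y": 0,"z": 0,"ax": 0,"ay": 0,"az": 0,"fingers": 5},
])

```text
t: 44.9
eef_pos: [0.6448, 0.2253, 0.1542]
tool_rot: [0.0, 0.684, 0.73, 0.0]
contact_force: [-1.7, -0.7, 2.9]
gripper_width: 0.197
grasp_force: 30.1
```

```bash
python3 - <<'E'
from h import *
arc(480,12)
E
```

```text
r 54.8 ang 30.6 F [-1.7 -0.7  2.9] z 154.2 t 44.9
[[-10.7, 4.3], [-11.3, 1.7], [-11.5, -0.6], [-11.1, -3.0], [-10.2, -5.2], [-9.0, -7.3], [-7.2, -8.9], [-5.2, -10.3]]
[[-2.9, -11.1], [-0.6, -11.5], [1.8, -11.3], [4.2, -10.8], [6.3, -9.6], [8.1, -8.1], [9.7, -6.3], [10.7, -4.1]]
[[11.4, -1.7], [11.4, 0.6], [11.1, 3.0], [10.3, 5.2], [8.9, 7.3], [7.2, 8.9], [5.2, 10.3], [3.0, 11.1]]
[[0.5, 11.5], [-1.8, 11.4], [-4.1, 10.7], [-6.3, 9.6], [-8.2, 8.1], [-9.6, 6.3], [-10.8, 4.1], [-11.3, 1.7]]
[[-11.5, -0.6], [-11.1, -3.0], [-10.2, -5.2], [-9.0, -7.3], [-7.2, -8.9], [-5.2, -10.3], [-2.9, -11.1], [-0.6, -11.5]]
```

Request:
jog_arm([
  {"x": -10.7,"y": 4.3,"z": 0,"ax": 0,"ay": 0,"az": 0,"fingers": 5},
  {"x": -11.3,"y": 1.7,"z": 0,"ax": 0,"ay": 0,"az": 0,"fingers": 5},
  {"x": -11.5,"y": -0.6,"z": 0,"ax": 0,"ay": 0,"az": 0,"fingers": 5},
  {"x": -11.1,"y": -3,"z": 0,"ax": 0,"ay": 0,"az": 0,"fingers": 5},
  {"x": -10.2,"y": -5.2,"z": 0,"ax": 0,"ay": 0,"az": 0,"fingers": 5},
  {"x": -9,"y": -7.3,"z": 0,"ax": 0,"ay": 0,"az": 0,"fingers": 5},
  {"x": -7.2,"y": -8.9,"z": 0,"ax": 0,"ay": 0,"az": 0,"fingers": 5},
  {"x": -5.2,"y": -10.3,"z": 0,"ax": 0,"ay": 0,"az": 0,"fingers": 5},
])

```text
t: 45.7
eef_pos: [0.6201, 0.1442, 0.1543]
tool_rot: [0.001, 0.685, 0.729, -0.0]
contact_force: [3.0, -3.7, 5.3]
gripper_width: 0.199
grasp_force: 30.3
```

Request:
jog_arm([
  {"x": -2.9,"y": -11.1,"z": 0,"ax": 0,"ay": 0,"az": 0,"fingers": 5},
  {"x": -0.6,"y": -11.5,"z": 0,"ax": 0,"ay": 0,"az": 0,"fingers": 5},
  {"x": 1.8,"y": -11.3,"z": 0,"ax": 0,"ay": 0,"az": 0,"fingers": 5},
  {"x": 4.2,"y": -10.8,"z": 0,"ax": 0,"ay": 0,"az": 0,"fingers": 5},
  {"x": 6.3,"y": -9.6,"z": 0,"ax": 0,"ay": 0,"az": 0,"fingers": 5},
  {"x": 8.1,"y": -8.1,"z": 0,"ax": 0,"ay": 0,"az": 0,"fingers": 5},
  {"x": 9.7,"y": -6.3,"z": 0,"ax": 0,"ay": 0,"az": 0,"fingers": 5},
  {"x": 10.7,"y": -4.1,"z": 0,"ax": 0,"ay": 0,"az": 0,"fingers": 5},
])

```text
t: 46.5
eef_pos: [0.5447, 0.1801, 0.154]
tool_rot: [0.0, 0.684, 0.73, 0.0]
contact_force: [5.7, -0.1, 0.9]
gripper_width: 0.207
grasp_force: 30.0
```

```bash
python3 - <<'E'
from h import *
arc(288,12)
E
```

```text
r 55.7 ang -161.9 F [ 5.7 -0.1  0.9] z 154.0 t 46.5
[[11.5, -1.0], [11.5, 0.7], [11.1, 3.1], [10.2, 5.3], [8.8, 7.3], [7.2, 9.1], [5.1, 10.3], [2.8, 11.1]]
[[0.5, 11.5], [-1.9, 11.3], [-4.2, 10.7], [-6.4, 9.6], [-8.2, 8.0], [-9.7, 6.2], [-10.8, 4.0], [-11.4, 1.7]]
[[-11.4, -0.8], [-11.1, -3.0], [-10.2, -5.4], [-8.9, -7.3], [-7.1, -9.0], [-5.1, -10.3], [-2.9, -11.2], [-0.5, -11.4]]
```

Request:
jog_arm([
  {"x": 11.5,"y": -1,"z": 0,"ax": 0,"ay": 0,"az": 0,"fingers": 5},
  {"x": 11.5,"y": 0.7,"z": 0,"ax": 0,"ay": 0,"az": 0,"fingers": 5},
  {"x": 11.1,"y": 3.1,"z": 0,"ax": 0,"ay": 0,"az": 0,"fingers": 5},
  {"x": 10.2,"y": 5.3,"z": 0,"ax": 0,"ay": 0,"az": 0,"fingers": 5},
  {"x": 8.8,"y": 7.3,"z": 0,"ax": 0,"ay": 0,"az": 0,"fingers": 5},
  {"x": 7.2,"y": 9.1,"z": 0,"ax": 0,"ay": 0,"az": 0,"fingers": 5},
  {"x": 5.1,"y": 10.3,"z": 0,"ax": 0,"ay": 0,"az": 0,"fingers": 5},
  {"x": 2.8,"y": 11.1,"z": 0,"ax": 0,"ay": 0,"az": 0,"fingers": 5},
])

```text
t: 47.3
eef_pos: [0.5863, 0.2497, 0.1534]
tool_rot: [0.0, 0.684, 0.73, -0.002]
contact_force: [0.8, -5.7, 6.4]
gripper_width: 0.195
grasp_force: 30.5
```

Request:
jog_arm([
  {"x": 0.5,"y": 11.5,"z": 0,"ax": 0,"ay": 0,"az": 0,"fingers": 5},
  {"x": -1.9,"y": 11.3,"z": 0,"ax": 0,"ay": 0,"az": 0,"fingers": 5},
  {"x": -4.2,"y": 10.7,"z": 0,"ax": 0,"ay": 0,"az": 0,"fingers": 5},
  {"x": -6.4,"y": 9.6,"z": 0,"ax": 0,"ay": 0,"az": 0,"fingers": 5},
  {"x": -8.2,"y": 8,"z": 0,"ax": 0,"ay": 0,"az": 0,"fingers": 5},
  {"x": -9.7,"y": 6.2,"z": 0,"ax": 0,"ay": 0,"az": 0,"fingers": 5},
  {"x": -10.8,"y": 4,"z": 0,"ax": 0,"ay": 0,"az": 0,"fingers": 5},
  {"x": -11.4,"y": 1.7,"z": 0,"ax": 0,"ay": 0,"az": 0,"fingers": 5},
])

```text
t: 48.1
eef_pos: [0.6528, 0.2048, 0.1539]
tool_rot: [-0.001, 0.683, 0.73, 0.0]
contact_force: [1.6, 1.5, 7.2]
gripper_width: 0.204
grasp_force: 30.6
```

```bash
python3 - <<'E'
from h import *
arc(96,12); c=bead(); drum2(c)
E
```

```text
r 55.7 ang 7.6 F [1.6 1.5 7.2] z 153.9 t 48.1
[[-11.5, -1.2], [-11.2, -2.8], [-10.3, -5.0], [-9.0, -7.2], [-7.4, -8.8], [-5.4, -10.2], [-3.1, -11.0], [-0.8, -11.5]]
box px 390 158 grey pixels 0 min 70
ring [106, 106, 105, 105, 95, 86, 86, 90, 98, 103, 104, 103, 102, 100, 99, 100, 94, 86, 84, 89, 96, 100, 99, 99, 101, 102, 103, 103, 99, 92, 87, 91, 95, 102, 104, 103, 102, 104, 107, 105, 102, 103, 103, 98, 98, 103, 102, 100, 100, 102, 103, 104, 105, 105, 104, 103, 104, 105, 105, 105, 104, 104, 103, 104, 103, 103, 102, 98, 103, 106, 106, 105]
```

Request:
jog_arm([
  {"x": -11.5,"y": -1.2,"z": 0,"ax": 0,"ay": 0,"az": 0,"fingers": 5},
  {"x": -11.2,"y": -2.8,"z": 0,"ax": 0,"ay": 0,"az": 0,"fingers": 5},
  {"x": -10.3,"y": -5,"z": 0,"ax": 0,"ay": 0,"az": 0,"fingers": 5},
  {"x": -9,"y": -7.2,"z": 0,"ax": 0,"ay": 0,"az": 0,"fingers": 5},
  {"x": -7.4,"y": -8.8,"z": 0,"ax": 0,"ay": 0,"az": 0,"fingers": 5},
  {"x": -5.4,"y": -10.2,"z": 0,"ax": 0,"ay": 0,"az": 0,"fingers": 5},
  {"x": -3.1,"y": -11,"z": 0,"ax": 0,"ay": 0,"az": 0,"fingers": 5},
  {"x": -0.8,"y": -11.5,"z": 0,"ax": 0,"ay": 0,"az": 0,"fingers": 5},
])

```text
t: 48.95
eef_pos: [0.599, 0.1399, 0.1542]
tool_rot: [-0.0, 0.684, 0.729, -0.0]
contact_force: [1.1, -0.6, 7.8]
gripper_width: 0.204
grasp_force: 30.6
```

Request:
jog_arm([
  {"x": 0,"y": 0,"z": 0,"ax": 0,"ay": 0,"az": 0,"fingers": 5},
  {"x": 0,"y": 0,"z": 0,"ax": 0,"ay": 0,"az": 0,"fingers": 5},
  {"x": 0,"y": 0,"z": 0,"ax": 0,"ay": 0,"az": 0,"fingers": 5},
  {"x": 0,"y": 0,"z": 0,"ax": 0,"ay": 0,"az": 0,"fingers": 5},
  {"x": 0,"y": 0,"z": 0,"ax": 0,"ay": 0,"az": 0,"fingers": 5},
  {"x": 0,"y": 0,"z": 0,"ax": 0,"ay": 0,"az": 0,"fingers": 5},
  {"x": 0,"y": 0,"z": 0,"ax": 0,"ay": 0,"az": 0,"fingers": 5},
  {"x": 0,"y": 0,"z": 0,"ax": 0,"ay": 0,"az": 0,"fingers": 5},
])

```text
t: 49.75
eef_pos: [0.5987, 0.14, 0.1541]
tool_rot: [-0.0, 0.684, 0.729, -0.001]
contact_force: [0.1, -4.1, 10.9]
gripper_width: 0.195
grasp_force: 31.0
```

```bash
python3 - <<'E'
from h import *
arc(24,12); c=bead(); drum2(c); go([649.3,-138,250],3.7)
E
```

```text
r 57.4 ang -89.0 F [ 0.1 -4.1 10.9] z 154.1 t 49.75
[[4.2, -11.3], [4.0, -10.7]]
box px 390 158 grey pixels 37 min 55
ring [106, 105, 96, 103, 106, 106, 106, 106, 104, 103, 100, 87, 84, 86, 94, 98, 100, 100, 100, 99, 99, 99, 99, 95, 87, 84, 90, 95, 100, 100, 81, 68, 59, 58, 59, 50, 47, 47, 59, 82, 96, 102, 103, 103, 103, 103, 101, 99, 99, 101, 100, 102, 104, 104, 104, 104, 104, 104, 104, 104, 103, 101, 97, 102, 102, 102, 103, 105, 105, 106, 106, 105]
t 49.8 p [598.6 140.  154.1] yaw 3.66 turn [-0.11  0.03 -0.04] shift [-280.7   32.6  -95.9] axes x [-0.065  0.998  0.   ] y [0.998 0.065 0.   ]
```

The second bead is in. Now I'll move this box to the mat.

Request:
jog_arm([
  {"x": 0,"y": 0,"z": 0,"ax": 0,"ay": 0,"az": 0,"fingers": 40},
  {"x": 0,"y": 0,"z": 0,"ax": 0,"ay": 0,"az": 0,"fingers": 40},
  {"x": 0,"y": 0,"z": 0,"ax": 0,"ay": 0,"az": 0,"fingers": 40},
  {"x": 0,"y": 0,"z": -20,"ax": 0,"ay": 0,"az": 0,"fingers": 40},
  {"x": 0,"y": 0,"z": -40,"ax": 0,"ay": 0,"az": 0,"fingers": 40},
  {"x": 0,"y": 0,"z": -40,"ax": 0,"ay": 0,"az": 0,"fingers": 40},
  {"x": -40,"y": 5,"z": 0,"ax": 0,"ay": 0,"az": 0,"fingers": 85},
  {"x": -45,"y": 6,"z": 0,"ax": 0,"ay": 0,"az": 0,"fingers": 85},
])

```text
t: 50.6
eef_pos: [0.6158, 0.0586, 0.2547]
tool_rot: [-0.0, 0.682, 0.732, 0.001]
contact_force: [0.9, -0.2, -0.5]
gripper_width: 0.79
grasp_force: 0.0
```

Request:
jog_arm([
  {"x": -45,"y": 6,"z": 0,"ax": 0,"ay": 0,"az": 0,"fingers": 85},
  {"x": -45,"y": 6,"z": 0,"ax": 0,"ay": 0,"az": 0,"fingers": 85},
  {"x": -45,"y": 6,"z": 0,"ax": 0,"ay": 0,"az": 0,"fingers": 85},
  {"x": -40,"y": 3,"z": 0,"ax": 0,"ay": 0,"az": 0,"fingers": 85},
  {"x": -20,"y": 0,"z": 0,"ax": 0,"ay": 0,"az": 0,"fingers": 85},
  {"x": 0,"y": 0,"z": 0,"ax": 0,"ay": 0,"az": 0,"fingers": 85},
  {"x": 0,"y": 0,"z": 0,"ax": 0,"ay": 0,"az": 0,"fingers": 85},
  {"x": 0,"y": 0,"z": 0,"ax": 0,"ay": 0,"az": 0,"fingers": 85},
])

```text
t: 51.4
eef_pos: [0.6491, -0.1345, 0.2532]
tool_rot: [-0.001, 0.683, 0.731, 0.0]
contact_force: [0.1, 0.4, 0.3]
gripper_width: 0.995
grasp_force: 0.0
```

```bash
python3 - <<'E'
from h import *
go([649,-141,14.5],3.7)
c=cam("top"); boxes(c,R0,12)
E
```

```text
t 51.4 p [ 649.1 -134.5  253.2] yaw 3.87 turn [-0.05 -0.08  0.17] shift [ -6.5  -0.5 238.7] axes x [-0.065  0.998  0.   ] y [0.998 0.065 0.   ]
A ctr [589.  416.6] size [61.6 62.8] side yaw 14.5
B none
C ctr [399.  231.2] size [27.3 43.9] side yaw 23.4
```

Request:
jog_arm([
  {"x": -6.5,"y": 0,"z": 40,"ax": 0,"ay": 0,"az": 0,"fingers": 85},
  {"x": 0,"y": 0,"z": 40,"ax": 0,"ay": 0,"az": 0,"fingers": 85},
  {"x": 0,"y": 0,"z": 40,"ax": 0,"ay": 0,"az": 0,"fingers": 85},
  {"x": 0,"y": 0,"z": 40,"ax": 0,"ay": 0,"az": 0,"fingers": 85},
  {"x": 0,"y": 0,"z": 35,"ax": 0,"ay": 0,"az": 0,"fingers": 85},
  {"x": 0,"y": 0,"z": 25,"ax": 0,"ay": 0,"az": 0,"fingers": 85},
  {"x": 0,"y": 0,"z": 18,"ax": 0,"ay": 0,"az": 0,"fingers": 85},
  {"x": 0,"y": 0,"z": 0,"ax": 0,"ay": 0,"az": 0,"fingers": 85},
])

```text
t: 52.25
eef_pos: [0.648, -0.1415, 0.0134]
tool_rot: [-0.002, 0.683, 0.73, -0.001]
contact_force: [0.1, 0.2, -0.3]
gripper_width: 0.995
grasp_force: 0.0
```

Request:
jog_arm([
  {"x": 0,"y": 0,"z": 0,"ax": 0,"ay": 0,"az": 0,"fingers": 50},
  {"x": 0,"y": 0,"z": 0,"ax": 0,"ay": 0,"az": 0,"fingers": 50},
  {"x": 0,"y": 0,"z": 0,"ax": 0,"ay": 0,"az": 0,"fingers": 50},
  {"x": 0,"y": 0,"z": 0,"ax": 0,"ay": 0,"az": 0,"fingers": 50},
  {"x": 0,"y": 0,"z": -10,"ax": 0,"ay": 0,"az": 0,"fingers": 50},
  {"x": 0,"y": 0,"z": -25,"ax": 0,"ay": 0,"az": 0,"fingers": 50},
  {"x": 0,"y": 0,"z": -35,"ax": 0,"ay": 0,"az": 0,"fingers": 50},
  {"x": 0,"y": 0,"z": -35,"ax": 0,"ay": 0,"az": 0,"fingers": 50},
], force=35)

```text
t: 53.05
eef_pos: [0.6488, -0.1433, 0.1222]
tool_rot: [-0.0, 0.684, 0.73, -0.0]
contact_force: [0.7, -0.0, -0.5]
gripper_width: 0.692
grasp_force: 38.4
```

Request:
jog_arm([
  {"x": -15,"y": -8,"z": -10,"ax": 0,"ay": 0,"az": 1.2,"fingers": 50},
  {"x": -28,"y": -15,"z": 0,"ax": 0,"ay": 0,"az": 1.1,"fingers": 50},
  {"x": -35,"y": -19,"z": 0,"ax": 0,"ay": 0,"az": 0,"fingers": 50},
  {"x": -38,"y": -22,"z": 0,"ax": 0,"ay": 0,"az": 0,"fingers": 50},
  {"x": -38,"y": -22,"z": 0,"ax": 0,"ay": 0,"az": 0,"fingers": 50},
  {"x": -35,"y": -19,"z": 0,"ax": 0,"ay": 0,"az": 0,"fingers": 50},
  {"x": -25,"y": -14,"z": 0,"ax": 0,"ay": 0,"az": 0,"fingers": 50},
  {"x": -12,"y": -5,"z": 0,"ax": 0,"ay": 0,"az": 0,"fingers": 50},
])

```text
t: 53.85
eef_pos: [0.5284, -0.3768, 0.1309]
tool_rot: [-0.0, 0.701, 0.714, -0.001]
contact_force: [-0.2, 0.2, -1.1]
gripper_width: 0.694
grasp_force: 38.4
```

Request:
jog_arm([
  {"x": 0,"y": 0,"z": 20,"ax": 0,"ay": 0,"az": 0,"fingers": 50},
  {"x": 0,"y": 0,"z": 30,"ax": 0,"ay": 0,"az": 0,"fingers": 50},
  {"x": 0,"y": 0,"z": 30,"ax": 0,"ay": 0,"az": 0,"fingers": 50},
  {"x": 0,"y": 0,"z": 10,"ax": 0,"ay": 0,"az": 0,"fingers": 50},
  {"x": 0,"y": 0,"z": 0,"ax": 0,"ay": 0,"az": 0,"fingers": 50},
  {"x": 0,"y": 0,"z": 0,"ax": 0,"ay": 0,"az": 0,"fingers": 50},
  {"x": 0,"y": 0,"z": 0,"ax": 0,"ay": 0,"az": 0,"fingers": 50},
  {"x": 0,"y": 0,"z": 0,"ax": 0,"ay": 0,"az": 0,"fingers": 50},
])

```text
t: 54.65
eef_pos: [0.5331, -0.3734, 0.0422]
tool_rot: [0.001, 0.698, 0.716, 0.0]
contact_force: [-1.0, 0.0, -1.4]
gripper_width: 0.696
grasp_force: 38.3
```

```bash
python3 - <<'E'
from h import *
go([531.3,-370,17],1.7)
E
```

```text
t 54.65 p [ 533.1 -373.4   42.2] yaw 1.43 turn [ 0.12  0.06 -0.28] shift [ 3.4 -1.7 25.2] axes x [-0.03  1.    0.  ] y [1.   0.03 0.  ]
```

Request:
jog_arm([
  {"x": 3,"y": -1.5,"z": 12,"ax": 0,"ay": 0,"az": 0,"fingers": 50},
  {"x": 0,"y": 0,"z": 10,"ax": 0,"ay": 0,"az": 0,"fingers": 50},
  {"x": 0,"y": 0,"z": 3,"ax": 0,"ay": 0,"az": 0,"fingers": 50},
  {"x": 0,"y": 0,"z": 0,"ax": 0,"ay": 0,"az": 0,"fingers": 50},
  {"x": 0,"y": 0,"z": 0,"ax": 0,"ay": 0,"az": 0,"fingers": 80},
  {"x": 0,"y": 0,"z": 0,"ax": 0,"ay": 0,"az": 0,"fingers": 80},
  {"x": 0,"y": 0,"z": 0,"ax": 0,"ay": 0,"az": 0,"fingers": 80},
  {"x": 0,"y": 0,"z": 0,"ax": 0,"ay": 0,"az": 0,"fingers": 80},
])

```text
t: 55.45
eef_pos: [0.5304, -0.3697, 0.0151]
tool_rot: [-0.0, 0.698, 0.716, -0.0]
contact_force: [-0.0, -0.2, -0.4]
gripper_width: 0.936
grasp_force: 0.0
```

Request:
jog_arm([
  {"x": 0,"y": 0,"z": -20,"ax": 0,"ay": 0,"az": 0,"fingers": 80},
  {"x": 0,"y": 0,"z": -45,"ax": 0,"ay": 0,"az": 0,"fingers": 80},
  {"x": 0,"y": 0,"z": -45,"ax": 0,"ay": 0,"az": 0,"fingers": 80},
  {"x": 0,"y": 0,"z": -45,"ax": 0,"ay": 0,"az": -6.5,"fingers": 80},
  {"x": 0,"y": 0,"z": -45,"ax": 0,"ay": 0,"az": -6.5,"fingers": 80},
  {"x": 44,"y": 15,"z": -35,"ax": 0,"ay": 0,"az": 0,"fingers": 80},
  {"x": 44,"y": 15,"z": 0,"ax": 0,"ay": 0,"az": 0,"fingers": 80},
  {"x": 44,"y": 15,"z": 0,"ax": 0,"ay": 0,"az": 0,"fingers": 80},
])

```text
t: 56.25
eef_pos: [0.5412, -0.2366, 0.2469]
tool_rot: [0.001, 0.613, 0.79, 0.001]
contact_force: [0.7, 0.9, -0.2]
gripper_width: 0.934
grasp_force: 0.0
```

Request:
jog_arm([
  {"x": 45,"y": 15,"z": 0,"ax": 0,"ay": 0,"az": 0,"fingers": 85},
  {"x": 45,"y": 15,"z": 0,"ax": 0,"ay": 0,"az": 0,"fingers": 85},
  {"x": 45,"y": 15,"z": 0,"ax": 0,"ay": 0,"az": 0,"fingers": 85},
  {"x": 45,"y": 15,"z": 0,"ax": 0,"ay": 0,"az": 0,"fingers": 85},
  {"x": 45,"y": 15,"z": 0,"ax": 0,"ay": 0,"az": 0,"fingers": 85},
  {"x": 45,"y": 15,"z": 0,"ax": 0,"ay": 0,"az": 0,"fingers": 85},
  {"x": 45,"y": 15,"z": 0,"ax": 0,"ay": 0,"az": 0,"fingers": 85},
  {"x": 45,"y": 15,"z": 0,"ax": 0,"ay": 0,"az": 0,"fingers": 85},
])

```text
t: 57.05
eef_pos: [0.5672, 0.143, 0.2457]
tool_rot: [-0.0, 0.613, 0.79, -0.0]
contact_force: [1.1, -0.5, -0.5]
gripper_width: 0.997
grasp_force: 0.0
```

```bash
python3 - <<'E'
from h import *
go([590.3,411.7,14],14.5)
t=cam("top"); boxes(t,R0,12); bead((534,-455),.019,t); bead((531,-366),.019,t)
E
```

```text
t 57.05 p [567.2 143.  245.7] yaw 14.42 turn [-0.01 -0.   -0.08] shift [254.3  89.6 231.7] axes x [-0.25   0.968  0.   ] y [0.968 0.25  0.   ]
A ctr [589.2 416.5] size [61.5 62.9] side yaw 14.9
B none
C none
box px 512 205 grey pixels 42 min 45
box px 478 205 grey pixels 14 min 47
```

Request:
jog_arm([
  {"x": 45,"y": 16,"z": 0,"ax": 0,"ay": 0,"az": 0,"fingers": 85},
  {"x": 45,"y": 16,"z": 0,"ax": 0,"ay": 0,"az": 0,"fingers": 85},
  {"x": 45,"y": 16,"z": 0,"ax": 0,"ay": 0,"az": 0,"fingers": 85},
  {"x": 30,"y": 16,"z": 0,"ax": 0,"ay": 0,"az": 0,"fingers": 85},
  {"x": 0,"y": 16,"z": 0,"ax": 0,"ay": 0,"az": 0,"fingers": 85},
  {"x": 0,"y": 10,"z": 0,"ax": 0,"ay": 0,"az": 0,"fingers": 85},
  {"x": 0,"y": 0,"z": 0,"ax": 0,"ay": 0,"az": 0,"fingers": 85},
  {"x": 0,"y": 0,"z": 0,"ax": 0,"ay": 0,"az": 0,"fingers": 85},
])

```text
t: 57.9
eef_pos: [0.6138, 0.3216, 0.2457]
tool_rot: [0.0, 0.614, 0.79, -0.0]
contact_force: [0.2, -0.1, -0.5]
gripper_width: 0.997
grasp_force: 0.0
```

```bash
python3 - <<'E'
from h import *
go([591,412.7,14],14.6)
c=cam("wrist"); wbox(c,(590,418))
E
```

```text
t 57.9 p [613.8 321.6 245.7] yaw 14.28 turn [-0.03  0.04 -0.32] shift [ 93.9   0.9 231.7] axes x [-0.252  0.968  0.   ] y [0.968 0.252 0.   ]
px 323 89
12 ctr [582.6 405.4] size [81.8 78.1] yaw 14.7
20 ctr [595.2 413.8] size [53.3 65.7] yaw 14.7
28 ctr [595.3 414.3] size [37.4 48.6] yaw 14.8
```

Request:
jog_arm([
  {"x": 30,"y": 1,"z": 20,"ax": 0,"ay": 0,"az": -0.3,"fingers": 85},
  {"x": 35,"y": 0,"z": 20,"ax": 0,"ay": 0,"az": 0,"fingers": 85},
  {"x": 28,"y": 0,"z": 30,"ax": 0,"ay": 0,"az": 0,"fingers": 85},
  {"x": 0,"y": 0,"z": 35,"ax": 0,"ay": 0,"az": 0,"fingers": 85},
  {"x": 0,"y": 0,"z": 35,"ax": 0,"ay": 0,"az": 0,"fingers": 85},
  {"x": 0,"y": 0,"z": 0,"ax": 0,"ay": 0,"az": 0,"fingers": 85},
  {"x": 0,"y": 0,"z": 0,"ax": 0,"ay": 0,"az": 0,"fingers": 85},
  {"x": 0,"y": 0,"z": 0,"ax": 0,"ay": 0,"az": 0,"fingers": 85},
])

```text
t: 58.75
eef_pos: [0.5926, 0.4138, 0.1087]
tool_rot: [0.001, 0.611, 0.792, 0.002]
contact_force: [0.3, 0.0, -0.1]
gripper_width: 0.999
grasp_force: 0.0
```

```bash
python3 - <<'E'
from h import *
go([591,412.7,14],14.6)
c=cam("wrist"); x0,y0=wbox(c,(590,418),R=60); save(c,"bA.png",(180,100,460,340),2.5); import pickle; pickle.dump(c,open("bA.pkl","wb"))
E
```

```text
t 58.75 p [592.6 413.8 108.7] yaw 14.66 turn [ 0.2  -0.08  0.06] shift [-0.6 -1.8 94.7] axes x [-0.252  0.968  0.   ] y [0.968 0.252 0.   ]
px 320 211
12 ctr [590.6 426.8] size [40.2 31.3] yaw 14.7
20 ctr [590.6 426.8] size [40.1 31.3] yaw 14.6
28 ctr [590.7 427.2] size [39.3 30.6] yaw 14.7
```

View pics/bA.png

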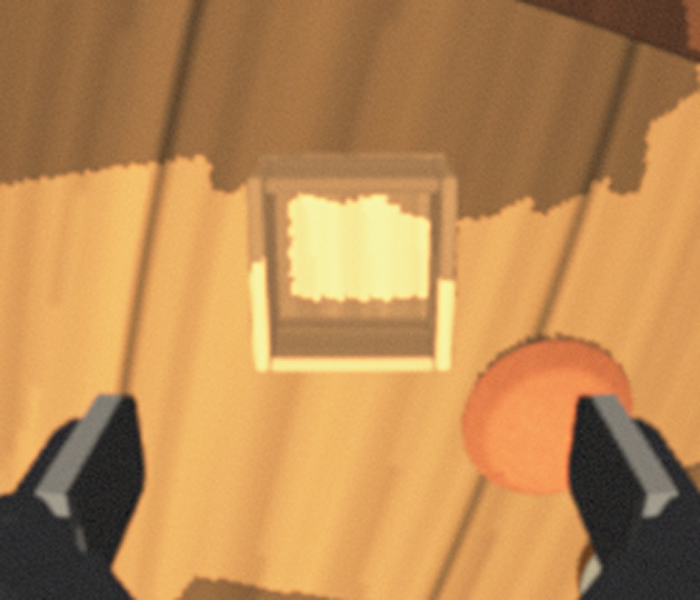

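The wrist crop shows box A centred between the open fingers, rim corners at (248,180), (458,180), (450,370) and (256,370). The shell at (545,415) is to one side.

```bash
python3 - <<'E'
from h import *
import pickle
c=pickle.load(open("bA.pkl","rb"))
w=np.array([onz(c,180+u/2.5,100+v/2.5,.04,True)[:2]*1000 for u,v in [(248,180),(458,180),(450,370),(256,370)]]);print(w.round(1),w.mean(0))
m=w.mean(0);tx=np.array([-.252,.968]); go([*(m-6*tx),14],14.6)
E
```

```text
[[555.  438.9]
 [611.8 453.8]
 [626.7 397.3]
 [569.8 382.4]] [590.78988924 418.09077914]
t 58.8 p [592.6 414.  108.8] yaw 14.67 turn [ 0.22 -0.1   0.07] shift [-1.5 -0.7 94.8] axes x [-0.252  0.968  0.   ] y [0.968 0.252 0.   ]
```

Request:
jog_arm([
  {"x": -1.5,"y": -1,"z": 30,"ax": 0,"ay": 0,"az": 0,"fingers": 85},
  {"x": 0,"y": 0,"z": 30,"ax": 0,"ay": 0,"az": 0,"fingers": 85},
  {"x": 0,"y": 0,"z": 20,"ax": 0,"ay": 0,"az": 0,"fingers": 85},
  {"x": 0,"y": 0,"z": 15,"ax": 0,"ay": 0,"az": 0,"fingers": 85},
  {"x": 0,"y": 0,"z": 0,"ax": 0,"ay": 0,"az": 0,"fingers": 85},
  {"x": 0,"y": 0,"z": 0,"ax": 0,"ay": 0,"az": 0,"fingers": 50},
  {"x": 0,"y": 0,"z": 0,"ax": 0,"ay": 0,"az": 0,"fingers": 50},
  {"x": 0,"y": 0,"z": 0,"ax": 0,"ay": 0,"az": 0,"fingers": 50},
])

```text
t: 59.6
eef_pos: [0.5917, 0.4126, 0.013]
tool_rot: [0.0, 0.611, 0.792, 0.002]
contact_force: [-0.1, -0.9, 4.7]
gripper_width: 0.693
grasp_force: 39.2
```

Request:
jog_arm([
  {"x": 0,"y": 0,"z": 0,"ax": 0,"ay": 0,"az": 0,"fingers": 50},
  {"x": 0,"y": 0,"z": 0,"ax": 0,"ay": 0,"az": 0,"fingers": 50},
  {"x": 0,"y": 0,"z": -30,"ax": 0,"ay": 0,"az": 0,"fingers": 50},
  {"x": 0,"y": 0,"z": -45,"ax": 0,"ay": 0,"az": 0,"fingers": 50},
  {"x": 0,"y": 0,"z": -45,"ax": 0,"ay": 0,"az": 0,"fingers": 50},
  {"x": 0,"y": 0,"z": -45,"ax": 0,"ay": 0,"az": 0,"fingers": 50},
  {"x": 0,"y": 0,"z": -45,"ax": 0,"ay": 0,"az": 5.5,"fingers": 50},
  {"x": 0,"y": 0,"z": -22,"ax": 0,"ay": 0,"az": 5.5,"fingers": 50},
])

```text
t: 60.4
eef_pos: [0.592, 0.4125, 0.2486]
tool_rot: [0.0, 0.685, 0.728, 0.003]
contact_force: [0.4, -0.8, -0.8]
gripper_width: 0.698
grasp_force: 38.5
```

Request:
jog_arm([
  {"x": -40,"y": 2,"z": 0,"ax": 0,"ay": 0,"az": 0,"fingers": 50},
  {"x": -47,"y": 2,"z": 0,"ax": 0,"ay": 0,"az": 0,"fingers": 50},
  {"x": -47,"y": 2,"z": 0,"ax": 0,"ay": 0,"az": 0,"fingers": 50},
  {"x": -47,"y": 2,"z": 0,"ax": 0,"ay": 0,"az": 0,"fingers": 50},
  {"x": -47,"y": 2,"z": 0,"ax": 0,"ay": 0,"az": 0,"fingers": 50},
  {"x": -47,"y": 2,"z": 0,"ax": 0,"ay": 0,"az": 0,"fingers": 50},
  {"x": -47,"y": 2,"z": 0,"ax": 0,"ay": 0,"az": 0,"fingers": 50},
  {"x": -47,"y": 2,"z": 0,"ax": 0,"ay": 0,"az": 0,"fingers": 50},
])

```text
t: 61.2
eef_pos: [0.6302, 0.0429, 0.2434]
tool_rot: [0.0, 0.684, 0.73, 0.0]
contact_force: [0.0, 0.4, -0.3]
gripper_width: 0.696
grasp_force: 38.5
```

Request:
jog_arm([
  {"x": -47,"y": 2,"z": 0,"ax": 0,"ay": 0,"az": 0,"fingers": 50},
  {"x": -47,"y": 2,"z": 0,"ax": 0,"ay": 0,"az": 0,"fingers": 50},
  {"x": -47,"y": 2,"z": 0,"ax": 0,"ay": 0,"az": 0,"fingers": 50},
  {"x": -30,"y": 0,"z": 0,"ax": 0,"ay": 0,"az": 0,"fingers": 50},
  {"x": 0,"y": 0,"z": 0,"ax": 0,"ay": 0,"az": 0,"fingers": 50},
  {"x": 0,"y": 0,"z": 0,"ax": 0,"ay": 0,"az": 0,"fingers": 50},
  {"x": 0,"y": 0,"z": 0,"ax": 0,"ay": 0,"az": 0,"fingers": 50},
  {"x": 0,"y": 0,"z": 0,"ax": 0,"ay": 0,"az": 0,"fingers": 50},
])

```text
t: 62.0
eef_pos: [0.6476, -0.1235, 0.2428]
tool_rot: [-0.0, 0.683, 0.731, 0.0]
contact_force: [0.8, -0.5, -0.7]
gripper_width: 0.692
grasp_force: 38.5
```

```bash
python3 - <<'E'
from h import *
go([649.6,-140.8,120],3.7)
t=cam("top"); bead((534,-455),.019,t); bead((531,-366),.019,t)
E
```

```text
t 62.0 p [ 647.6 -123.5  242.8] yaw 3.87 turn [-0.   -0.05  0.17] shift [-17.4   0.8 122.8] axes x [-0.065  0.998  0.   ] y [0.998 0.065 0.   ]
box px 512 205 grey pixels 42 min 47
box px 478 205 grey pixels 13 min 50
```

Request:
jog_arm([
  {"x": -17,"y": 1,"z": 0,"ax": 0,"ay": 0,"az": 0,"fingers": 50},
  {"x": 0,"y": 0,"z": 40,"ax": 0,"ay": 0,"az": 0,"fingers": 50},
  {"x": 0,"y": 0,"z": 40,"ax": 0,"ay": 0,"az": 0,"fingers": 50},
  {"x": 0,"y": 0,"z": 40,"ax": 0,"ay": 0,"az": 0,"fingers": 50},
  {"x": 0,"y": 0,"z": 0,"ax": 0,"ay": 0,"az": 0,"fingers": 50},
  {"x": 0,"y": 0,"z": 0,"ax": 0,"ay": 0,"az": 0,"fingers": 50},
  {"x": 0,"y": 0,"z": 0,"ax": 0,"ay": 0,"az": 0,"fingers": 50},
  {"x": 0,"y": 0,"z": 0,"ax": 0,"ay": 0,"az": 0,"fingers": 50},
])

```text
t: 62.85
eef_pos: [0.6511, -0.1431, 0.1255]
tool_rot: [0.002, 0.684, 0.73, 0.001]
contact_force: [-0.3, -0.1, -0.3]
gripper_width: 0.699
grasp_force: 38.5
```

```bash
python3 - <<'E'
from h import *
go([649.7,-140.6,14],3.7)
E
```

```text
t 62.85 p [ 651.1 -143.1  125.5] yaw 3.71 turn [0.24 0.05 0.01] shift [  2.6  -1.3 111.5] axes x [-0.065  0.998  0.   ] y [0.998 0.065 0.   ]
```

Request:
jog_arm([
  {"x": 2.5,"y": -1.3,"z": 30,"ax": 0,"ay": 0,"az": 0,"fingers": 50},
  {"x": 0,"y": 0,"z": 30,"ax": 0,"ay": 0,"az": 0,"fingers": 50},
  {"x": 0,"y": 0,"z": 25,"ax": 0,"ay": 0,"az": 0,"fingers": 50},
  {"x": 0,"y": 0,"z": 15,"ax": 0,"ay": 0,"az": 0,"fingers": 50},
  {"x": 0,"y": 0,"z": 8,"ax": 0,"ay": 0,"az": 0,"fingers": 50},
  {"x": 0,"y": 0,"z": 2.5,"ax": 0,"ay": 0,"az": 0,"fingers": 50},
  {"x": 0,"y": 0,"z": 0,"ax": 0,"ay": 0,"az": 0,"fingers": 50},
  {"x": 0,"y": 0,"z": 0,"ax": 0,"ay": 0,"az": 0,"fingers": 50},
])

```text
t: 63.65
eef_pos: [0.6492, -0.1404, 0.0137]
tool_rot: [0.001, 0.684, 0.73, 0.001]
contact_force: [0.1, 0.1, -0.3]
gripper_width: 0.698
grasp_force: 38.6
```

Request:
jog_arm([
  {"x": 0,"y": 0,"z": 0,"ax": 0,"ay": 0,"az": 0,"fingers": 85},
  {"x": 0,"y": 0,"z": 0,"ax": 0,"ay": 0,"az": 0,"fingers": 85},
  {"x": 0,"y": 0,"z": 0,"ax": 0,"ay": 0,"az": 0,"fingers": 85},
  {"x": 0,"y": 0,"z": -25,"ax": 0,"ay": 0,"az": 0,"fingers": 85},
  {"x": 0,"y": 0,"z": -45,"ax": 0,"ay": 0,"az": 0,"fingers": 85},
  {"x": 0,"y": 0,"z": -45,"ax": 0,"ay": 0,"az": 0,"fingers": 85},
  {"x": 0,"y": 0,"z": -45,"ax": 0,"ay": 0,"az": 0,"fingers": 85},
  {"x": 0,"y": 0,"z": -45,"ax": 0,"ay": 0,"az": 0,"fingers": 85},
])

```text
t: 64.45
eef_pos: [0.6478, -0.1401, 0.2194]
tool_rot: [0.0, 0.684, 0.73, 0.0]
contact_force: [-0.1, 1.1, -0.9]
gripper_width: 0.998
grasp_force: 0.0
```

Request:
jog_arm([
  {"x": 35,"y": -3,"z": -42,"ax": 0,"ay": 0,"az": 0,"fingers": 40},
  {"x": 45,"y": -5,"z": 0,"ax": 0,"ay": 0,"az": 0,"fingers": 40},
  {"x": 45,"y": -5,"z": 0,"ax": 0,"ay": 0,"az": 0,"fingers": 40},
  {"x": 45,"y": -5,"z": 0,"ax": 0,"ay": 0,"az": 0,"fingers": 40},
  {"x": 45,"y": -5,"z": 0,"ax": 0,"ay": 0,"az": 0,"fingers": 40},
  {"x": 40,"y": -5,"z": 0,"ax": 0,"ay": 0,"az": 0,"fingers": 40},
  {"x": 30,"y": -4,"z": 0,"ax": 0,"ay": 0,"az": 0,"fingers": 40},
  {"x": 0,"y": 0,"z": 0,"ax": 0,"ay": 0,"az": 0,"fingers": 40},
])

```text
t: 65.25
eef_pos: [0.5967, 0.1459, 0.2554]
tool_rot: [-0.001, 0.681, 0.733, 0.001]
contact_force: [0.5, 0.1, 0.1]
gripper_width: 0.473
grasp_force: 0.0
```

```bash
python3 - <<'E'
from h import *
go([598.7,142.3,154.5],3.7)
c=bead(); np.save("now.npy",c["pixels"])
# compare spot patch to that of second-box picture
for n in ("two.png",):
    im=cv2.imread("pics/"+n)[:,:,::-1]; q=cv2.resize(c["pixels"][90:260,150:420],(im.shape[1],im.shape[0]),interpolation=cv2.INTER_CUBIC)
    a=im[150:250,600:760].astype(np.float32).mean(2); b=q[150:250,600:760].astype(np.float32).mean(2); print(cv2.phaseCorrelate(a,b), np.abs(a-b).mean())
w=cam("wrist"); u=proj(w,[.5987,.1423,.194],True); p=w["pixels"].astype(int); m=((p[:,:,0]-p[:,:,2]>25)&(p.sum(2)<230)).astype(np.uint8); x0,y0=(u-40).astype(int); mm=np.zeros_like(m); mm[y0:y0+80,x0:x0+80]=m[y0:y0+80,x0:x0+80]
n,l,st,ct=cv2.connectedComponentsWithStats(mm); print(u,[(st[i].tolist(),ct[i].round(1)) for i in range(1,n) if st[i,4]>60])
E
```

```text
t 65.25 p [596.7 145.9 255.4] yaw 4.21 turn [-0.05 -0.16  0.51] shift [ -3.7   1.8 100.9] axes x [-0.065  0.998  0.   ] y [0.998 0.065 0.   ]
box px 390 158 grey pixels 0 min 69
((0.09154114879326869, 0.026478543848945435), 0.5317745957374572) 3.966146
[324.34248011 221.16545007] [([313, 194, 21, 21, 310], array([323.4, 203.2]))]
```

Request:
jog_arm([
  {"x": -3.7,"y": 1.5,"z": 25,"ax": 0,"ay": 0,"az": 0.5,"fingers": 40},
  {"x": 0,"y": 0,"z": 25,"ax": 0,"ay": 0,"az": 0,"fingers": 40},
  {"x": 0,"y": 0,"z": 25,"ax": 0,"ay": 0,"az": 0,"fingers": 40},
  {"x": 0,"y": 0,"z": 18,"ax": 0,"ay": 0,"az": 0,"fingers": 40},
  {"x": 0,"y": 0,"z": 8,"ax": 0,"ay": 0,"az": 0,"fingers": 40},
  {"x": 0,"y": 0,"z": 0,"ax": 0,"ay": 0,"az": 0,"fingers": 5},
  {"x": 0,"y": 0,"z": 0,"ax": 0,"ay": 0,"az": 0,"fingers": 5},
  {"x": 0,"y": 0,"z": 0,"ax": 0,"ay": 0,"az": 0,"fingers": 5},
], force=30)

```text
t: 66.15
eef_pos: [0.6004, 0.1349, 0.1557]
tool_rot: [0.001, 0.687, 0.726, 0.0]
contact_force: [-0.1, -2.0, -1.3]
gripper_width: 0.2
grasp_force: 29.6
```

Request:
jog_arm([
  {"x": 0,"y": 0,"z": 0,"ax": 0,"ay": 0,"az": 0,"fingers": 5},
  {"x": 0,"y": 0,"z": 0,"ax": 0,"ay": 0,"az": 0,"fingers": 5},
  {"x": 0,"y": 0,"z": 0,"ax": 0,"ay": 0,"az": 0,"fingers": 5},
  {"x": 0,"y": 0,"z": 0,"ax": 0,"ay": 0,"az": 0,"fingers": 5},
  {"x": 0,"y": 0,"z": 0,"ax": 0,"ay": 0,"az": 0,"fingers": 5},
  {"x": 0,"y": 0,"z": 0,"ax": 0,"ay": 0,"az": 0,"fingers": 5},
  {"x": 0,"y": 0,"z": 0,"ax": 0,"ay": 0,"az": 0,"fingers": 5},
  {"x": 0,"y": 0,"z": 0,"ax": 0,"ay": 0,"az": 0,"fingers": 5},
])

```text
t: 66.95
eef_pos: [0.6004, 0.1349, 0.1553]
tool_rot: [0.001, 0.687, 0.726, 0.0]
contact_force: [0.3, -5.9, 4.1]
gripper_width: 0.206
grasp_force: 30.1
```

```bash
python3 - <<'E'
from h import *
arc(192,12)
E
```

```text
r 62.6 ang -87.5 F [ 0.3 -5.9  4.1] z 155.3 t 66.95
[[8.9, -11.3], [3.7, -10.9], [5.9, -9.9], [7.8, -8.5], [9.3, -6.6], [10.6, -4.6], [11.3, -2.2], [11.5, 0.1]]
[[11.2, 2.5], [10.4, 4.8], [9.3, 6.9], [7.6, 8.6], [5.6, 10.0], [3.4, 11.0], [1.1, 11.4], [-1.3, 11.5]]
```

Request:
jog_arm([
  {"x": 0,"y": 0,"z": 0,"ax": 0,"ay": 0,"az": 0,"fingers": 30},
  {"x": 0,"y": 0,"z": 0,"ax": 0,"ay": 0,"az": 0,"fingers": 30},
  {"x": 7,"y": -1.5,"z": 0,"ax": 0,"ay": 0,"az": -0.5,"fingers": 30},
  {"x": 0,"y": 0,"z": 0,"ax": 0,"ay": 0,"az": 0,"fingers": 30},
  {"x": 0,"y": 0,"z": 0,"ax": 0,"ay": 0,"az": 0,"fingers": 5},
  {"x": 0,"y": 0,"z": 0,"ax": 0,"ay": 0,"az": 0,"fingers": 5},
  {"x": 0,"y": 0,"z": 0,"ax": 0,"ay": 0,"az": 0,"fingers": 5},
  {"x": 0,"y": 0,"z": 0,"ax": 0,"ay": 0,"az": 0,"fingers": 5},
])

```text
t: 67.75
eef_pos: [0.5979, 0.1434, 0.1546]
tool_rot: [-0.0, 0.684, 0.73, 0.0]
contact_force: [1.1, 4.4, -1.6]
gripper_width: 0.203
grasp_force: 29.3
```

```bash
python3 - <<'E'
from h import *
arc(192,12)
E
```

```text
r 54.0 ang -89.7 F [ 1.1  4.4 -1.6] z 154.6 t 67.75
[[0.9, -11.4], [4.2, -10.7], [6.3, -9.6], [8.2, -8.1], [9.7, -6.1], [10.8, -4.1], [11.3, -1.7], [11.5, 0.7]]
[[11.1, 3.1], [10.2, 5.3], [8.9, 7.3], [7.1, 9.0], [5.2, 10.3], [2.9, 11.1], [0.5, 11.5], [-1.9, 11.3]]
```

Request:
jog_arm([
  {"x": 0.9,"y": -11.4,"z": 0,"ax": 0,"ay": 0,"az": 0,"fingers": 5},
  {"x": 4.2,"y": -10.7,"z": 0,"ax": 0,"ay": 0,"az": 0,"fingers": 5},
  {"x": 6.3,"y": -9.6,"z": 0,"ax": 0,"ay": 0,"az": 0,"fingers": 5},
  {"x": 8.2,"y": -8.1,"z": 0,"ax": 0,"ay": 0,"az": 0,"fingers": 5},
  {"x": 9.7,"y": -6.1,"z": 0,"ax": 0,"ay": 0,"az": 0,"fingers": 5},
  {"x": 10.8,"y": -4.1,"z": 0,"ax": 0,"ay": 0,"az": 0,"fingers": 5},
  {"x": 11.3,"y": -1.7,"z": 0,"ax": 0,"ay": 0,"az": 0,"fingers": 5},
  {"x": 11.5,"y": 0.7,"z": 0,"ax": 0,"ay": 0,"az": 0,"fingers": 5},
])

```text
t: 68.55
eef_pos: [0.5429, 0.2017, 0.1548]
tool_rot: [0.0, 0.684, 0.729, -0.0]
contact_force: [3.2, -1.2, -2.1]
gripper_width: 0.203
grasp_force: 29.9
```

Request:
jog_arm([
  {"x": 11.1,"y": 3.1,"z": 0,"ax": 0,"ay": 0,"az": 0,"fingers": 5},
  {"x": 10.2,"y": 5.3,"z": 0,"ax": 0,"ay": 0,"az": 0,"fingers": 5},
  {"x": 8.9,"y": 7.3,"z": 0,"ax": 0,"ay": 0,"az": 0,"fingers": 5},
  {"x": 7.1,"y": 9,"z": 0,"ax": 0,"ay": 0,"az": 0,"fingers": 5},
  {"x": 5.2,"y": 10.3,"z": 0,"ax": 0,"ay": 0,"az": 0,"fingers": 5},
  {"x": 2.9,"y": 11.1,"z": 0,"ax": 0,"ay": 0,"az": 0,"fingers": 5},
  {"x": 0.5,"y": 11.5,"z": 0,"ax": 0,"ay": 0,"az": 0,"fingers": 5},
  {"x": -1.9,"y": 11.3,"z": 0,"ax": 0,"ay": 0,"az": 0,"fingers": 5},
])

```text
t: 69.35
eef_pos: [0.6106, 0.2521, 0.1551]
tool_rot: [0.0, 0.683, 0.73, 0.001]
contact_force: [-0.0, 4.1, 1.7]
gripper_width: 0.203
grasp_force: 30.4
```

```bash
python3 - <<'E'
from h import *
arc(96,12); c=bead(); drum2(c)
E
```

```text
r 56.3 ang 76.7 F [-0.   4.1  1.7] z 155.1 t 69.35
[[-5.7, 10.2], [-6.6, 9.4], [-8.5, 7.8], [-9.8, 5.9], [-10.9, 3.8], [-11.4, 1.3], [-11.5, -1.0], [-11.0, -3.4]]
box px 390 158 grey pixels 0 min 72
ring [107, 102, 88, 87, 88, 99, 105, 107, 106, 105, 104, 104, 103, 97, 88, 85, 86, 94, 101, 101, 101, 100, 100, 100, 102, 102, 103, 104, 101, 96, 103, 107, 105, 105, 105, 103, 103, 105, 108, 106, 101, 97, 103, 105, 104, 104, 103, 100, 101, 103, 104, 104, 104, 104, 106, 106, 106, 105, 106, 105, 105, 104, 104, 104, 99, 100, 105, 106, 107, 107, 107, 106]
```

Request:
jog_arm([
  {"x": -5.7,"y": 10.2,"z": 0,"ax": 0,"ay": 0,"az": 0,"fingers": 5},
  {"x": -6.6,"y": 9.4,"z": 0,"ax": 0,"ay": 0,"az": 0,"fingers": 5},
  {"x": -8.5,"y": 7.8,"z": 0,"ax": 0,"ay": 0,"az": 0,"fingers": 5},
  {"x": -9.8,"y": 5.9,"z": 0,"ax": 0,"ay": 0,"az": 0,"fingers": 5},
  {"x": 0,"y": 0,"z": 0,"ax": 0,"ay": 0,"az": 0,"fingers": 5},
  {"x": 0,"y": 0,"z": 0,"ax": 0,"ay": 0,"az": 0,"fingers": 5},
  {"x": 0,"y": 0,"z": 0,"ax": 0,"ay": 0,"az": 0,"fingers": 5},
  {"x": 0,"y": 0,"z": 0,"ax": 0,"ay": 0,"az": 0,"fingers": 5},
])

```text
t: 70.2
eef_pos: [0.6477, 0.2206, 0.1556]
tool_rot: [0.002, 0.684, 0.729, 0.002]
contact_force: [5.9, 2.3, 0.6]
gripper_width: 0.2
grasp_force: 30.3
```

Request:
jog_arm([
  {"x": 0,"y": 0,"z": 0,"ax": 0,"ay": 0,"az": 0,"fingers": 5},
  {"x": 0,"y": 0,"z": 0,"ax": 0,"ay": 0,"az": 0,"fingers": 5},
  {"x": 0,"y": 0,"z": 0,"ax": 0,"ay": 0,"az": 0,"fingers": 5},
  {"x": 0,"y": 0,"z": 0,"ax": 0,"ay": 0,"az": 0,"fingers": 5},
  {"x": 0,"y": 0,"z": 0,"ax": 0,"ay": 0,"az": 0,"fingers": 5},
  {"x": 0,"y": 0,"z": 0,"ax": 0,"ay": 0,"az": 0,"fingers": 5},
  {"x": 0,"y": 0,"z": 0,"ax": 0,"ay": 0,"az": 0,"fingers": 5},
  {"x": 0,"y": 0,"z": 0,"ax": 0,"ay": 0,"az": 0,"fingers": 5},
])

```text
t: 71.0
eef_pos: [0.6477, 0.2206, 0.1556]
tool_rot: [0.002, 0.684, 0.729, 0.002]
contact_force: [5.5, 1.4, 0.2]
gripper_width: 0.201
grasp_force: 30.3
```

```bash
python3 - <<'E'
from h import *
arc(24,12); c=bead(); go([649,-141,255],3.7)
E
```

```text
r 55.2 ang 24.9 F [5.5 1.4 0.2] z 155.6 t 71.0
[[-11.2, 2.9], [-11.4, 0.6]]
box px 390 158 grey pixels 39 min 54
t 71.05 p [647.7 220.6 155.6] yaw 3.61 turn [ 0.36  0.05 -0.09] shift [-360.9  -22.   -99.4] axes x [-0.065  0.998  0.   ] y [0.998 0.065 0.   ]
```

The third bead is in. I'll take the last box to the mat.

Request:
jog_arm([
  {"x": 0,"y": 0,"z": 0,"ax": 0,"ay": 0,"az": 0,"fingers": 40},
  {"x": 0,"y": 0,"z": 0,"ax": 0,"ay": 0,"az": 0,"fingers": 40},
  {"x": 0,"y": 0,"z": 0,"ax": 0,"ay": 0,"az": 0,"fingers": 40},
  {"x": 0,"y": 0,"z": -20,"ax": 0,"ay": 0,"az": 0,"fingers": 40},
  {"x": 0,"y": 0,"z": -40,"ax": 0,"ay": 0,"az": 0,"fingers": 40},
  {"x": 0,"y": 0,"z": -40,"ax": 0,"ay": 0,"az": 0,"fingers": 40},
  {"x": -40,"y": -2,"z": 0,"ax": 0,"ay": 0,"az": 0,"fingers": 85},
  {"x": -45,"y": -2,"z": 0,"ax": 0,"ay": 0,"az": 0,"fingers": 85},
])

```text
t: 71.85
eef_pos: [0.646, 0.1383, 0.2559]
tool_rot: [0.0, 0.682, 0.731, 0.001]
contact_force: [1.0, -1.0, -0.7]
gripper_width: 0.793
grasp_force: 0.0
```

Request:
jog_arm([
  {"x": -46,"y": -3,"z": 0,"ax": 0,"ay": 0,"az": 0,"fingers": 85},
  {"x": -46,"y": -3,"z": 0,"ax": 0,"ay": 0,"az": 0,"fingers": 85},
  {"x": -46,"y": -3,"z": 0,"ax": 0,"ay": 0,"az": 0,"fingers": 85},
  {"x": -46,"y": -3,"z": 0,"ax": 0,"ay": 0,"az": 0,"fingers": 85},
  {"x": -46,"y": -3,"z": 0,"ax": 0,"ay": 0,"az": 0,"fingers": 85},
  {"x": -40,"y": -3,"z": 0,"ax": 0,"ay": 0,"az": 0,"fingers": 85},
  {"x": 0,"y": 0,"z": 0,"ax": 0,"ay": 0,"az": 0,"fingers": 85},
  {"x": 0,"y": 0,"z": 0,"ax": 0,"ay": 0,"az": 0,"fingers": 85},
])

```text
t: 72.65
eef_pos: [0.6446, -0.1353, 0.2545]
tool_rot: [-0.0, 0.685, 0.729, -0.0]
contact_force: [-1.1, 1.2, -0.0]
gripper_width: 0.996
grasp_force: 0.0
```

```bash
python3 - <<'E'
from h import *
go([649,-141,14.5],3.7)
E
```

```text
t 72.65 p [ 644.6 -135.3  254.5] yaw 3.54 turn [-0.04  0.01 -0.16] shift [ -6.    4.1 240. ] axes x [-0.065  0.998  0.   ] y [0.998 0.065 0.   ]
```

Request:
jog_arm([
  {"x": -6,"y": 4,"z": 40,"ax": 0,"ay": 0,"az": 0,"fingers": 85},
  {"x": 0,"y": 0,"z": 40,"ax": 0,"ay": 0,"az": 0,"fingers": 85},
  {"x": 0,"y": 0,"z": 40,"ax": 0,"ay": 0,"az": 0,"fingers": 85},
  {"x": 0,"y": 0,"z": 40,"ax": 0,"ay": 0,"az": 0,"fingers": 85},
  {"x": 0,"y": 0,"z": 35,"ax": 0,"ay": 0,"az": 0,"fingers": 85},
  {"x": 0,"y": 0,"z": 27,"ax": 0,"ay": 0,"az": 0,"fingers": 85},
  {"x": 0,"y": 0,"z": 18,"ax": 0,"ay": 0,"az": 0,"fingers": 85},
  {"x": 0,"y": 0,"z": 0,"ax": 0,"ay": 0,"az": 0,"fingers": 85},
])

```text
t: 73.45
eef_pos: [0.648, -0.1372, 0.0121]
tool_rot: [-0.002, 0.683, 0.73, -0.001]
contact_force: [-1.0, 0.3, 0.4]
gripper_width: 0.992
grasp_force: 0.0
```

Request:
jog_arm([
  {"x": 0,"y": 0,"z": 0,"ax": 0,"ay": 0,"az": 0,"fingers": 50},
  {"x": 0,"y": 0,"z": 0,"ax": 0,"ay": 0,"az": 0,"fingers": 50},
  {"x": 0,"y": 0,"z": 0,"ax": 0,"ay": 0,"az": 0,"fingers": 50},
  {"x": 0,"y": 0,"z": 0,"ax": 0,"ay": 0,"az": 0,"fingers": 50},
  {"x": 0,"y": 0,"z": -10,"ax": 0,"ay": 0,"az": 0,"fingers": 50},
  {"x": 0,"y": 0,"z": -25,"ax": 0,"ay": 0,"az": 0,"fingers": 50},
  {"x": 0,"y": 0,"z": -35,"ax": 0,"ay": 0,"az": 0,"fingers": 50},
  {"x": 0,"y": 0,"z": -35,"ax": 0,"ay": 0,"az": 0,"fingers": 50},
], force=35)

```text
t: 74.25
eef_pos: [0.649, -0.1393, 0.1212]
tool_rot: [-0.0, 0.684, 0.73, -0.0]
contact_force: [0.5, -0.8, -0.4]
gripper_width: 0.692
grasp_force: 38.5
```

Request:
jog_arm([
  {"x": -10,"y": -10,"z": -10,"ax": 0,"ay": 0,"az": 1,"fingers": 50},
  {"x": -18,"y": -17,"z": 0,"ax": 0,"ay": 0,"az": 1,"fingers": 50},
  {"x": -25,"y": -22,"z": 0,"ax": 0,"ay": 0,"az": 0,"fingers": 50},
  {"x": -30,"y": -25,"z": 0,"ax": 0,"ay": 0,"az": 0,"fingers": 50},
  {"x": -28,"y": -23,"z": 0,"ax": 0,"ay": 0,"az": 0,"fingers": 50},
  {"x": -20,"y": -17,"z": 0,"ax": 0,"ay": 0,"az": 0,"fingers": 50},
  {"x": -9,"y": -8,"z": 0,"ax": 0,"ay": 0,"az": 0,"fingers": 50},
  {"x": 0,"y": 0,"z": 0,"ax": 0,"ay": 0,"az": 0,"fingers": 50},
])

```text
t: 75.05
eef_pos: [0.5294, -0.2856, 0.1288]
tool_rot: [-0.001, 0.698, 0.716, -0.001]
contact_force: [-0.9, -1.1, -1.7]
gripper_width: 0.69
grasp_force: 38.5
```

Request:
jog_arm([
  {"x": 0,"y": 0,"z": 20,"ax": 0,"ay": 0,"az": 0,"fingers": 50},
  {"x": 0,"y": 0,"z": 30,"ax": 0,"ay": 0,"az": 0,"fingers": 50},
  {"x": 0,"y": 0,"z": 30,"ax": 0,"ay": 0,"az": 0,"fingers": 50},
  {"x": 0,"y": 0,"z": 10,"ax": 0,"ay": 0,"az": 0,"fingers": 50},
  {"x": 0,"y": 0,"z": 0,"ax": 0,"ay": 0,"az": 0,"fingers": 50},
  {"x": 0,"y": 0,"z": 0,"ax": 0,"ay": 0,"az": 0,"fingers": 50},
  {"x": 0,"y": 0,"z": 0,"ax": 0,"ay": 0,"az": 0,"fingers": 50},
  {"x": 0,"y": 0,"z": 0,"ax": 0,"ay": 0,"az": 0,"fingers": 50},
])

```text
t: 75.85
eef_pos: [0.5334, -0.2839, 0.041]
tool_rot: [0.001, 0.696, 0.718, 0.0]
contact_force: [0.8, -0.1, -0.7]
gripper_width: 0.693
grasp_force: 38.4
```

```bash
python3 - <<'E'
from h import *
go([530.2,-286,17],1.7)
E
```

```text
t 75.85 p [ 533.4 -283.9   41. ] yaw 1.73 turn [0.12 0.05 0.03] shift [-2.  -3.3 24. ] axes x [-0.03  1.    0.  ] y [1.   0.03 0.  ]
```

Request:
jog_arm([
  {"x": -2,"y": -3,"z": 12,"ax": 0,"ay": 0,"az": 0,"fingers": 50},
  {"x": 0,"y": 0,"z": 10,"ax": 0,"ay": 0,"az": 0,"fingers": 50},
  {"x": 0,"y": 0,"z": 3,"ax": 0,"ay": 0,"az": 0,"fingers": 50},
  {"x": 0,"y": 0,"z": 0,"ax": 0,"ay": 0,"az": 0,"fingers": 50},
  {"x": 0,"y": 0,"z": 0,"ax": 0,"ay": 0,"az": 0,"fingers": 80},
  {"x": 0,"y": 0,"z": 0,"ax": 0,"ay": 0,"az": 0,"fingers": 80},
  {"x": 0,"y": 0,"z": 0,"ax": 0,"ay": 0,"az": 0,"fingers": 80},
  {"x": 0,"y": 0,"z": 0,"ax": 0,"ay": 0,"az": 0,"fingers": 80},
])

```text
t: 76.65
eef_pos: [0.5292, -0.2855, 0.0141]
tool_rot: [-0.0, 0.696, 0.718, -0.0]
contact_force: [-0.4, -0.6, -0.2]
gripper_width: 0.937
grasp_force: 0.0
```

Request:
jog_arm([
  {"x": 0,"y": 0,"z": -20,"ax": 0,"ay": 0,"az": 0,"fingers": 80},
  {"x": 0,"y": 0,"z": -45,"ax": 0,"ay": 0,"az": 0,"fingers": 80},
  {"x": 0,"y": 0,"z": -45,"ax": 0,"ay": 0,"az": 0,"fingers": 80},
  {"x": 0,"y": 0,"z": -45,"ax": 0,"ay": 0,"az": -8,"fingers": 80},
  {"x": 0,"y": 0,"z": -45,"ax": 0,"ay": 0,"az": -8,"fingers": 60},
  {"x": 0,"y": 0,"z": -45,"ax": 0,"ay": 0,"az": -8,"fingers": 60},
  {"x": 0,"y": 0,"z": 0,"ax": 0,"ay": 0,"az": -8,"fingers": 60},
  {"x": 0,"y": 0,"z": 0,"ax": 0,"ay": 0,"az": -8,"fingers": 60},
])

```text
t: 77.45
eef_pos: [0.5303, -0.286, 0.2614]
tool_rot: [0.002, 0.406, 0.914, 0.0]
contact_force: [0.6, 0.2, -0.9]
gripper_width: 0.701
grasp_force: 0.0
```

Request:
jog_arm([
  {"x": 0,"y": 0,"z": 0,"ax": 0,"ay": 0,"az": -8,"fingers": 60},
  {"x": 0,"y": 0,"z": 0,"ax": 0,"ay": 0,"az": -8,"fingers": 60},
  {"x": 0,"y": 0,"z": 0,"ax": 0,"ay": 0,"az": -8,"fingers": 60},
  {"x": 0,"y": 0,"z": 0,"ax": 0,"ay": 0,"az": -8,"fingers": 60},
  {"x": 0,"y": 0,"z": 0,"ax": 0,"ay": 0,"az": -8,"fingers": 60},
  {"x": 0,"y": 0,"z": 0,"ax": 0,"ay": 0,"az": -8,"fingers": 60},
  {"x": 0,"y": 0,"z": 0,"ax": 0,"ay": 0,"az": -8,"fingers": 60},
  {"x": 0,"y": 0,"z": 0,"ax": 0,"ay": 0,"az": -8,"fingers": 60},
])

```text
t: 78.25
eef_pos: [0.5294, -0.2856, 0.2592]
tool_rot: [-0.0, -0.14, 0.99, 0.0]
contact_force: [-0.7, -0.2, 0.4]
gripper_width: 0.702
grasp_force: 0.0
```

```bash
python3 - <<'E'
from h import *
go([597.5,197.4,260],115); print(bot.get_obs()["q"].round(2))
t=cam("top"); bead((534,-455),.019,t); bead((531,-366),.019,t); bead((530,-281),.019,t)
# crank yaw from top view: bright grip block top & knob
g=t["pixels"].astype(int); u=proj(t,[.5975,.1974,.178]).round().astype(int); k=proj(t,[.647,.2206,.194]).round().astype(int)
print(u,k)
m=((g[:,:,0]-g[:,:,2]>12)&(g.sum(2)<200)).astype(np.uint8); mm=np.zeros_like(m); mm[k[1]-10:k[1]+10,k[0]-10:k[0]+10]=m[k[1]-10:k[1]+10,k[0]-10:k[0]+10]; ys,xs=np.nonzero(mm); print(len(xs), xs.mean(),ys.mean(), onz(t,xs.mean(),ys.mean(),.19)*1000)
E
```

```text
t 78.25 p [ 529.4 -285.6  259.2] yaw 106.04 turn [ 0.04 -0.04 -8.96] shift [-265.9  408.9   -0.8] axes x [-0.906 -0.423 -0.   ] y [-0.423  0.906  0.   ]
[ 0.23  0.33  0.2   1.72 -0.07  1.1   2.31]
box px 512 205 grey pixels 199 min 18
box px 478 205 grey pixels 88 min 22
box px 445 205 grey pixels 38 min 54
[254 163] [244 140]
104 246.43269230769232 143.64423076923077 [639.41275954 215.45741196 190.        ]
```

Request:
jog_arm([
  {"x": 0,"y": 0,"z": 0,"ax": 0,"ay": 0,"az": -4.5,"fingers": 60},
  {"x": 0,"y": 0,"z": 0,"ax": 0,"ay": 0,"az": -4.5,"fingers": 60},
  {"x": -27,"y": 41,"z": 0,"ax": 0,"ay": 0,"az": 0,"fingers": 60},
  {"x": -27,"y": 41,"z": 0,"ax": 0,"ay": 0,"az": 0,"fingers": 60},
  {"x": -27,"y": 41,"z": 0,"ax": 0,"ay": 0,"az": 0,"fingers": 60},
  {"x": -27,"y": 41,"z": 0,"ax": 0,"ay": 0,"az": 0,"fingers": 60},
  {"x": -27,"y": 41,"z": 0,"ax": 0,"ay": 0,"az": 0,"fingers": 60},
  {"x": -27,"y": 41,"z": 0,"ax": 0,"ay": 0,"az": 0,"fingers": 60},
])

```text
t: 79.1
eef_pos: [0.5737, 0.0074, 0.2595]
tool_rot: [-0.0, -0.213, 0.977, 0.0]
contact_force: [0.3, 0.9, 0.1]
gripper_width: 0.699
grasp_force: 0.0
```

Request:
jog_arm([
  {"x": -27,"y": 41,"z": 0,"ax": 0,"ay": 0,"az": 0,"fingers": 60},
  {"x": -27,"y": 41,"z": 0,"ax": 0,"ay": 0,"az": 0,"fingers": 60},
  {"x": -27,"y": 41,"z": 0,"ax": 0,"ay": 0,"az": 0,"fingers": 60},
  {"x": -23,"y": 40,"z": 0,"ax": 0,"ay": 0,"az": 0,"fingers": 60},
  {"x": 0,"y": 0,"z": 0,"ax": 0,"ay": 0,"az": 0,"fingers": 60},
  {"x": 0,"y": 0,"z": 0,"ax": 0,"ay": 0,"az": 0,"fingers": 60},
  {"x": 0,"y": 0,"z": 0,"ax": 0,"ay": 0,"az": 0,"fingers": 60},
  {"x": 0,"y": 0,"z": 0,"ax": 0,"ay": 0,"az": 0,"fingers": 60},
])

```text
t: 79.9
eef_pos: [0.6004, 0.195, 0.2597]
tool_rot: [-0.0, -0.212, 0.977, -0.0]
contact_force: [-0.0, 0.6, -0.3]
gripper_width: 0.703
grasp_force: 0.0
```

```bash
python3 - <<'E'
from h import *
go([597.3,197.4,144],115)
t=cam("top"); bead((534,-455),.019,t); bead((531,-366),.019,t); bead((530,-281),.019,t)
x=t["pixels"]; save(t,"mat.png",(380,140,560,260),4)
E
```

```text
t 79.9 p [600.4 195.  259.7] yaw 114.52 turn [-0.04 -0.03 -0.48] shift [  1.8   3.4 115.7] axes x [-0.906 -0.423 -0.   ] y [-0.423  0.906  0.   ]
box px 512 205 grey pixels 42 min 45
box px 478 205 grey pixels 14 min 49
box px 445 205 grey pixels 39 min 50
```

View pics/mat.png

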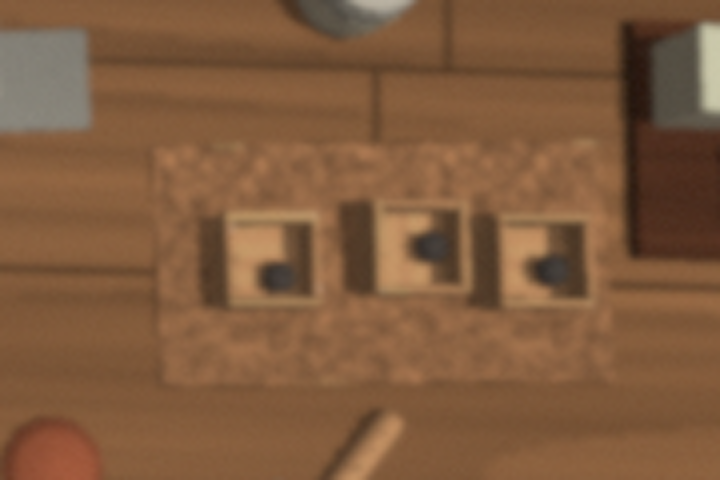

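The mat crop shows three boxes at (272,258), (422,248) and (545,262), each with one bead and wholly on the mat. Next I'll take the crank off.

Request:
jog_arm([
  {"x": 2,"y": 3,"z": 30,"ax": 0,"ay": 0,"az": 0,"fingers": 60},
  {"x": 0,"y": 0,"z": 30,"ax": 0,"ay": 0,"az": 0,"fingers": 60},
  {"x": 0,"y": 0,"z": 30,"ax": 0,"ay": 0,"az": 0,"fingers": 60},
  {"x": 0,"y": 0,"z": 15,"ax": 0,"ay": 0,"az": 0,"fingers": 60},
  {"x": 0,"y": 0,"z": 9,"ax": 0,"ay": 0,"az": 0,"fingers": 60},
  {"x": 0,"y": 0,"z": 0,"ax": 0,"ay": 0,"az": 0,"fingers": 60},
  {"x": 0,"y": 0,"z": 0,"ax": 0,"ay": 0,"az": 0,"fingers": 60},
  {"x": 0,"y": 0,"z": 0,"ax": 0,"ay": 0,"az": 0,"fingers": 60},
])

```text
t: 80.75
eef_pos: [0.5981, 0.1993, 0.1473]
tool_rot: [0.001, -0.214, 0.977, 0.0]
contact_force: [-0.5, 0.6, 0.2]
gripper_width: 0.7
grasp_force: 0.0
```

```bash
python3 - <<'E'
from h import *
go([597.3,197.4,144],115)
E
```

```text
t 80.75 p [598.1 199.3 147.3] yaw 114.71 turn [-0.    0.15 -0.29] shift [ 1.5 -1.4  3.3] axes x [-0.906 -0.423 -0.   ] y [-0.423  0.906  0.   ]
```

Request:
jog_arm([
  {"x": 1.5,"y": -1.5,"z": 3.3,"ax": 0,"ay": 0,"az": 0,"fingers": 60},
  {"x": 0,"y": 0,"z": 0,"ax": 0,"ay": 0,"az": 0,"fingers": 60},
  {"x": 0,"y": 0,"z": 0,"ax": 0,"ay": 0,"az": 0,"fingers": 10},
  {"x": 0,"y": 0,"z": 0,"ax": 0,"ay": 0,"az": 0,"fingers": 10},
  {"x": 0,"y": 0,"z": 0,"ax": 0,"ay": 0,"az": 0,"fingers": 10},
  {"x": 0,"y": 0,"z": 0,"ax": 0,"ay": 0,"az": 0,"fingers": 10},
  {"x": 0,"y": 0,"z": 0,"ax": 0,"ay": 0,"az": 0,"fingers": 10},
  {"x": 0,"y": 0,"z": 0,"ax": 0,"ay": 0,"az": 0,"fingers": 10},
], force=70)

```text
t: 81.55
eef_pos: [0.5966, 0.1966, 0.1427]
tool_rot: [0.0, -0.214, 0.977, -0.0]
contact_force: [-0.4, -2.5, 3.5]
gripper_width: 0.246
grasp_force: 68.3
```

Request:
jog_arm([
  {"x": 0,"y": 0,"z": -4,"ax": 0,"ay": 0,"az": 0,"fingers": 10},
  {"x": 0,"y": 0,"z": -6,"ax": 0,"ay": 0,"az": 0,"fingers": 10},
  {"x": 0,"y": 0,"z": -8,"ax": 0,"ay": 0,"az": 0,"fingers": 10},
  {"x": 0,"y": 0,"z": -8,"ax": 0,"ay": 0,"az": 0,"fingers": 10},
  {"x": 0,"y": 0,"z": -10,"ax": 0,"ay": 0,"az": 0,"fingers": 10},
  {"x": 0,"y": 0,"z": -15,"ax": 0,"ay": 0,"az": 0,"fingers": 10},
  {"x": 0,"y": 0,"z": -25,"ax": 0,"ay": 0,"az": 0,"fingers": 10},
  {"x": 0,"y": 0,"z": -15,"ax": 0,"ay": 0,"az": 0,"fingers": 10},
])

```text
t: 82.35
eef_pos: [0.5968, 0.1976, 0.2364]
tool_rot: [0.001, -0.214, 0.977, 0.0]
contact_force: [0.2, -0.0, -3.9]
gripper_width: 0.25
grasp_force: 69.4
```

```bash
python3 - <<'E'
from h import *
go([414.6,-28.2,150],100); o=bot.get_obs(); print(o["contact_force"],o["torque"])
E
```

```text
t 82.35 p [596.8 197.6 236.4] yaw 114.74 turn [ 0.04  0.15 14.74] shift [ 218.6 -190.7   86.4] axes x [-0.985 -0.174 -0.   ] y [-0.174  0.985  0.   ]
[ 0.18177286 -0.02344242 -3.91545137] [ 0.00833626 -0.06189525  0.00532039]
```

Request:
jog_arm([
  {"x": 0,"y": 0,"z": 0,"ax": 0,"ay": 0,"az": 7.4,"fingers": 10},
  {"x": 0,"y": 0,"z": 0,"ax": 0,"ay": 0,"az": 7.3,"fingers": 10},
  {"x": 30,"y": -26,"z": 0,"ax": 0,"ay": 0,"az": 0,"fingers": 10},
  {"x": 35,"y": -31,"z": 0,"ax": 0,"ay": 0,"az": 0,"fingers": 10},
  {"x": 35,"y": -31,"z": 0,"ax": 0,"ay": 0,"az": 0,"fingers": 10},
  {"x": 35,"y": -31,"z": 0,"ax": 0,"ay": 0,"az": 0,"fingers": 10},
  {"x": 35,"y": -31,"z": 0,"ax": 0,"ay": 0,"az": 0,"fingers": 10},
  {"x": 30,"y": -26,"z": 0,"ax": 0,"ay": 0,"az": 0,"fingers": 10},
])

```text
t: 83.15
eef_pos: [0.4282, -0.0129, 0.2341]
tool_rot: [0.0, -0.087, 0.996, 0.0]
contact_force: [1.0, -0.1, -4.6]
gripper_width: 0.247
grasp_force: 69.4
```

Request:
jog_arm([
  {"x": 18,"y": -15,"z": 0,"ax": 0,"ay": 0,"az": 0,"fingers": 10},
  {"x": 0,"y": 0,"z": 25,"ax": 0,"ay": 0,"az": 0,"fingers": 10},
  {"x": 0,"y": 0,"z": 30,"ax": 0,"ay": 0,"az": 0,"fingers": 10},
  {"x": 0,"y": 0,"z": 30,"ax": 0,"ay": 0,"az": 0,"fingers": 10},
  {"x": 0,"y": 0,"z": 0,"ax": 0,"ay": 0,"az": 0,"fingers": 10},
  {"x": 0,"y": 0,"z": 0,"ax": 0,"ay": 0,"az": 0,"fingers": 10},
  {"x": 0,"y": 0,"z": 0,"ax": 0,"ay": 0,"az": 0,"fingers": 10},
  {"x": 0,"y": 0,"z": 0,"ax": 0,"ay": 0,"az": 0,"fingers": 10},
])

```text
t: 83.95
eef_pos: [0.4161, -0.0289, 0.15]
tool_rot: [0.002, -0.087, 0.996, 0.0]
contact_force: [-0.8, 0.1, -4.6]
gripper_width: 0.249
grasp_force: 69.5
```

```bash
python3 - <<'E'
from h import *
go([414.6,-28.2,40],100)
E
```

```text
t 83.95 p [416.1 -28.9 150. ] yaw 100.02 turn [-0.    0.18  0.02] shift [  1.4   0.9 110. ] axes x [-0.985 -0.174 -0.   ] y [-0.174  0.985  0.   ]
```

Request:
jog_arm([
  {"x": 1.4,"y": 0.9,"z": 30,"ax": 0,"ay": 0.2,"az": 0,"fingers": 10},
  {"x": 0,"y": 0,"z": 30,"ax": 0,"ay": 0,"az": 0,"fingers": 10},
  {"x": 0,"y": 0,"z": 25,"ax": 0,"ay": 0,"az": 0,"fingers": 10},
  {"x": 0,"y": 0,"z": 12,"ax": 0,"ay": 0,"az": 0,"fingers": 10},
  {"x": 0,"y": 0,"z": 6,"ax": 0,"ay": 0,"az": 0,"fingers": 10},
  {"x": 0,"y": 0,"z": 3,"ax": 0,"ay": 0,"az": 0,"fingers": 10},
  {"x": 0,"y": 0,"z": 0,"ax": 0,"ay": 0,"az": 0,"fingers": 10},
  {"x": 0,"y": 0,"z": 0,"ax": 0,"ay": 0,"az": 0,"fingers": 10},
])

```text
t: 84.75
eef_pos: [0.4139, -0.0284, 0.0432]
tool_rot: [-0.001, -0.087, 0.996, -0.0]
contact_force: [0.5, 0.3, -4.0]
gripper_width: 0.252
grasp_force: 69.5
```

Request:
jog_arm([
  {"x": 0,"y": 0,"z": 1.5,"ax": 0,"ay": 0,"az": 0,"fingers": 10},
  {"x": 0,"y": 0,"z": 1,"ax": 0,"ay": 0,"az": 0,"fingers": 10},
  {"x": 0,"y": 0,"z": 0.7,"ax": 0,"ay": 0,"az": 0,"fingers": 10},
  {"x": 0,"y": 0,"z": 0,"ax": 0,"ay": 0,"az": 0,"fingers": 10},
  {"x": 0,"y": 0,"z": 0,"ax": 0,"ay": 0,"az": 0,"fingers": 10},
  {"x": 0,"y": 0,"z": 0,"ax": 0,"ay": 0,"az": 0,"fingers": 10},
  {"x": 0,"y": 0,"z": 0,"ax": 0,"ay": 0,"az": 0,"fingers": 10},
  {"x": 0,"y": 0,"z": 0,"ax": 0,"ay": 0,"az": 0,"fingers": 10},
])

```text
t: 85.55
eef_pos: [0.4133, -0.0284, 0.0396]
tool_rot: [-0.002, -0.087, 0.996, -0.0]
contact_force: [-2.0, -0.4, 6.5]
gripper_width: 0.244
grasp_force: 70.9
```

Request:
jog_arm([
  {"x": 0,"y": 0,"z": 0,"ax": 0,"ay": 0,"az": 0,"fingers": 50},
  {"x": 0,"y": 0,"z": 0,"ax": 0,"ay": 0,"az": 0,"fingers": 50},
  {"x": 0,"y": 0,"z": 0,"ax": 0,"ay": 0,"az": 0,"fingers": 50},
  {"x": 0,"y": 0,"z": 0,"ax": 0,"ay": 0,"az": 0,"fingers": 50},
  {"x": 0,"y": 0,"z": -15,"ax": 0,"ay": 0,"az": 0,"fingers": 50},
  {"x": 0,"y": 0,"z": -35,"ax": 0,"ay": 0,"az": 0,"fingers": 50},
  {"x": 0,"y": 0,"z": -45,"ax": 0,"ay": 0,"az": 0,"fingers": 50},
  {"x": 0,"y": 0,"z": -45,"ax": 0,"ay": 0,"az": 0,"fingers": 50},
])

```text
t: 86.35
eef_pos: [0.4129, -0.0284, 0.1805]
tool_rot: [-0.002, -0.087, 0.996, -0.0]
contact_force: [2.1, -0.2, 0.9]
gripper_width: 0.585
grasp_force: 0.0
```

Request:
jog_arm([
  {"x": -20,"y": 30,"z": -40,"ax": 0,"ay": 0,"az": 0,"fingers": 50},
  {"x": -20,"y": 45,"z": -20,"ax": 0,"ay": 0,"az": 0,"fingers": 50},
  {"x": -10,"y": 45,"z": 0,"ax": 0,"ay": 0,"az": 0,"fingers": 50},
  {"x": 0,"y": 45,"z": 0,"ax": 0,"ay": 0,"az": 0,"fingers": 50},
  {"x": 0,"y": 45,"z": 0,"ax": 0,"ay": 0,"az": 0,"fingers": 50},
  {"x": 0,"y": 40,"z": 0,"ax": 0,"ay": 0,"az": 0,"fingers": 50},
  {"x": 0,"y": 0,"z": 0,"ax": 0,"ay": 0,"az": 0,"fingers": 50},
  {"x": 0,"y": 0,"z": 0,"ax": 0,"ay": 0,"az": 0,"fingers": 50},
])

```text
t: 87.15
eef_pos: [0.4174, 0.2219, 0.2347]
tool_rot: [-0.002, -0.088, 0.996, -0.0]
contact_force: [0.2, -0.3, -0.4]
gripper_width: 0.587
grasp_force: 0.0
```

```bash
python3 - <<'E'
from h import *
t=cam("top"); p=t["pixels"].astype(int); p0=np.load("t.npy").astype(int)
d=np.abs(p-p0).max(2)
print("crank/pad diff", d[210:275,315:385].mean(), (d[210:275,315:385]>30).sum(), "phase",cv2.phaseCorrelate(p0[215:270,320:378].mean(2).astype(np.float32),p[215:270,320:378].mean(2).astype(np.float32)))
bead((534,-455),.019,t); bead((531,-366),.019,t); bead((530,-281),.019,t)
# what changed elsewhere
m=(cv2.GaussianBlur(d.astype(np.uint8),(0,0),1)>25).astype(np.uint8); n,l,st,ct=cv2.connectedComponentsWithStats(m)
print([(st[i].tolist()) for i in range(1,n) if st[i,4]>25]); print(bot.get_obs()["eef_pos"],bot.get_obs()["t"])
E
```

```text
crank/pad diff 2.7879120879120878 6 phase ((0.27751584414489017, 0.05682466857219026), 0.9038078334596422)
box px 512 205 grey pixels 42 min 43
box px 478 205 grey pixels 14 min 49
box px 445 205 grey pixels 39 min 51
[[291, 138, 18, 11, 58], [332, 138, 18, 11, 59], [334, 149, 19, 4, 36], [284, 152, 8, 8, 45], [292, 156, 16, 5, 36], [292, 161, 18, 11, 47], [332, 160, 17, 12, 48], [172, 165, 21, 23, 320], [301, 181, 7, 7, 42], [335, 180, 8, 7, 44], [465, 190, 30, 24, 553], [430, 193, 28, 25, 551], [497, 193, 30, 25, 528], [0, 195, 330, 205, 23089], [0, 327, 47, 45, 1135], [231, 396, 16, 4, 39]]
[0.41770454 0.22066352 0.23473591] 87.2
```

```bash
python3 -c "
from station import bot
print(bot.hand_in())"
```

```text
the job is handed in; nothing more can be done
None
```

I handed the job in at about 87 s: all three boxes stand on the cork mat with one bead each, and the crank is back upright on its rubber pad; the hand-in returned no verdict.

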